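# Warm the tea glasses

## Robot

A 6-joint arm with a two-finger parallel gripper is mounted at the origin on the work surface. World frame = base frame: x ahead of the robot, y to its left, z up, the work surface at z = 0. Lengths are in m, angles in rad, forces in N, time in s.
With the tool pointing down it reaches from about 0.25 to 0.725 m from the base axis. Payload 4 kg.
Tool frame: the origin (TCP) lies on the centre line of the jaws, within the pads' length; the fingertips stand 19 mm ahead of it and the grasp point (between the pads) is the TCP; z points along the fingers, y is the direction in which the jaws open and shut (so a half turn about z gives the same grasp; the last joint's range is limited). The gripper opens to 85 mm and grips with 20 to 120 N. Pads are 22 mm wide; open, the fingers measure 114 mm over their backs; the gripper's body (76 mm by 85 mm) begins 54 mm behind the grasp point. The pads swing forward as they close: fully open they stand 13 mm farther back than shut.
Start: joints at [-1.305, 0.241, 0.005, 1.335, 0, 1.571], TCP at [0.131, -0.482, 0.211] pointing down, gripper open.
Joint ranges: [-2.72, 2.72], [-1.05, 1.87], [-1.09, 1.28], [-1.99, 2.15], [-1.42, 1.44], [-3.14, 3.14]. Speed limits (rad/s): [2.79, 2.79, 3.14, 3.14, 3.14, 3.14].

## Interface

Orientations are given as a unit quaternion [x, y, z, w].
In Python, from workcell import bot gives the robot as it stands. The module is installed in compiled form; this text tells all that it offers.
- The arm moves only by the shell command python3 -m handwheel 'ROWS' [OPENING]. ROWS is JSON, a list of rows, each an object of numbers: "dx", "dy", "dz": the shift along the tool's x, y, z as a fraction of full scale; "ax", "ay", "az": the turn, a rotation vector about the tool's x, y, z as a fraction of full scale. In form: [{"dx": .., "dy": .., "dz": .., "ax": .., "ay": .., "az": ..}, ...]. A call has 1 to 12 rows; each row shifts and turns the commanded pose from where the row before left it, along the tool's axes as they then stand; what a row does not reach is not made up. Full scale, the value 1, is 2.5 cm for a shift and 0.15 rad for a turn. A row lasts 1/10 s, in which the tool goes at most 50 mm and 8.59 degrees, less where a joint would pass 70% of its speed; a pose out of reach is approached as far as the arm can. A call with a number of a shift or a turn outside -1 to 1 is refused whole. A call with a gripper value outside its range is refused whole. OPENING is the gripper's target within -1 to 1 (fully open at 1, half-way at 0, shut at -1), set as the call begins (- or left out, the last holds). The fingers move at their own pace and stop on an object; the grip force is fixed at half the most. Time passes only in rows, so rows that do not move let the fingers close. It gives the time, the measured TCP pose, the force and the opening at its end, in the units of the state.
- bot.get_obs(): the state, without advancing time (a new reading comes with each control period).
- bot.camera(name): name is "scene" or "top"; returns a dict with "img" (480x640x3 uint8, red, green, blue), "intrinsics" (3x3 intrinsics, pixels), "eye" and "rotation" of the camera in the world. Camera axes: x right, y down, z forward; pixel columns grow to the right and rows downward; lengths in m; the calibration is good to about 2 mm. A picture is of the moment at which its call begins. There is no depth.
- bot.job_done(): hands the job in, once; it reports no verdict.
Trained networks look in a picture, given as the dict that the camera call returned (one of the last four; its "shot" number tells which), for a name from the list of things; names that differ only in an ending like _2 or _b are one class to them, and where a whole thing is asked for, a point or a joint stands for the part that bears it (a point fixed in the world has none). Each returns a list of dicts, best first, with "confidence" (0 to 1); they miss things now and then, are a little off and sometimes report something else, mostly with a low value. They report only what shows in the picture. A call takes as long as a camera call. They do not tell look-alikes from the thing itself.
- bot.trace(thing, picture): "region" (480x640 bool, what is visible of it) and "rect" ([centre column, centre row, width, height] in pixels, round what is visible of it).
The state is a dict: "clock": time; "joint_pos": joint angles; "joint_vel": joint speeds; "tau": joint torques, N m; "eef_pos": TCP position; "tool_rot": TCP orientation; "ft_force": force on the tool from outside, world axes, zero at the start; "ft_torque": the same for the moment, N m; "grip_width": finger opening in m.
Only numpy, scipy, OpenCV 4.12 (cv2) and the standard library are available. Lean on these libraries where they do the work, as an engineer would, in place of code of your own. Each camera call takes 0.05 s, during which the arm holds its last target.

## Task

Warm the tea glasses: stand each one gently upright and well centred on its own post of the warmer, then with a fingertip on its edge roll the heat control's thumbwheel up from off by one click per glass, so that its hand points at that dot, and leave it so for a good five seconds. Roll it back to off before you take the glasses off, then stand them upright on the turntable, spread round the middle, wholly on the disc. The sugar bowl must end upright in the middle of the turntable; leave the kettle and the jar where they are.

Things in the scene. Friction and masses are not known exactly. Their poses are not given: they have to be found in the camera images.
- glass1_mid (a point): Tea glass in a steel holder. Holder 60 mm across, 65 mm high, flat foot; the open glass, 54 mm across, rises from it to 90 mm. 0.2 kg. A loop handle stands out on the +y side, to 49 mm from the axis, 15 to 61 mm above the foot, so grip along x. Starts on the turntable. Point: on the axis, half-way up, 45 mm above the foot; z up.
- glass2_mid (a point): Tea glass in a steel holder, may be absent. Holder 60 mm across, 65 mm high, flat foot; the open glass, 54 mm across, rises from it to 90 mm. 0.2 kg. A loop handle stands out on the +y side, to 49 mm from the axis, 15 to 61 mm above the foot, so grip along x. Starts on the turntable. Point: on the axis, half-way up, 45 mm above the foot; z up.
- glass3_mid (a point): Tea glass in a steel holder, may be absent. Holder 60 mm across, 65 mm high, flat foot; the open glass, 54 mm across, rises from it to 90 mm. 0.2 kg. A loop handle stands out on the +y side, to 49 mm from the axis, 15 to 61 mm above the foot, so grip along x. Starts on the turntable. Point: on the axis, half-way up, 45 mm above the foot; z up.
- glass4_mid (a point): Tea glass in a steel holder, may be absent. Holder 60 mm across, 65 mm high, flat foot; the open glass, 54 mm across, rises from it to 90 mm. 0.2 kg. A loop handle stands out on the +y side, to 49 mm from the axis, 15 to 61 mm above the foot, so grip along x. Starts on the turntable. Point: on the axis, half-way up, 45 mm above the foot; z up.
- post1 (a point): Centre of the flat copper top of one warmer post: 38 mm across, 55 mm above the board. The four posts stand 110 mm apart in a row along y on one grey base 80 mm (x) by 420 mm (y) by 22 mm high, fixed. x points across the row, z up. Any glass may go on any post.
- post2 (a point): Centre of the flat copper top of one warmer post: 38 mm across, 55 mm above the board. The four posts stand 110 mm apart in a row along y on one grey base 80 mm (x) by 420 mm (y) by 22 mm high, fixed. x points across the row, z up. Any glass may go on any post.
- post3 (a point): Centre of the flat copper top of one warmer post: 38 mm across, 55 mm above the board. The four posts stand 110 mm apart in a row along y on one grey base 80 mm (x) by 420 mm (y) by 22 mm high, fixed. x points across the row, z up. Any glass may go on any post.
- post4 (a point): Centre of the flat copper top of one warmer post: 38 mm across, 55 mm above the board. The four posts stand 110 mm apart in a row along y on one grey base 80 mm (x) by 420 mm (y) by 22 mm high, fixed. x points across the row, z up. Any glass may go on any post.
- wheel_top (a point): Top of the rim of the heat control's black thumbwheel, 60 mm above the board. Wheel 60 mm across, 16 mm wide, axle along this point's x, standing 20 mm out of a fixed white box 85 (x) by 130 (y) by 40 mm high. Stroking its top towards +y rolls it up. The axle is sprung: it sinks up to 5 mm when pressed (1 N plus 1.5 N per mm); 2 to 4 mm grips a fingertip well.
- heat_wheel (a joint): Angle of the thumbwheel, rad: 0 = off (its start), growing as it is rolled up. One click = 0.40 rad (12 mm of rim); six clicks to the stop. The click is light: friction holds the wheel wherever it is left, so stop on the click. Turning it takes about 1 N at the rim.
- dial_hand (a point): Tip of the orange hand on the wheel's axle, 21 mm long, at a round white dial 60 mm across on the control box's +x end (axle 30 mm above the board). The hand turns with the wheel past seven dots, one click apart: the red dot, at the -y side, is off, then one black dot per click round over the top to the +y side.
- turntable_mid (a point): Middle of the top of the round wooden turntable, 30 mm above the board; disc 290 mm across, 18 mm thick, with a white circle 80 mm across marking the middle. The disc can turn stiffly on its fixed base.
- bowl_mid (a point): Small empty blue ceramic sugar bowl, 66 mm across the outside from 30 mm up to the rim, 58 mm at the foot, 55 mm high, wall 4 mm, about 0.16 kg. Point: on the axis, half-way up, 27.5 mm above its foot; z up.
- kettle: Green enamel kettle with lever lid, bystander, 150 mm across, 200 mm high over its bail handle; spout towards its x. Origin: centre of the underside.
- caddy: Amber jar with brass cap, bystander, 66 mm across, 90 mm high. Origin: centre of the underside.
There are look-alikes about, which are no part of the job. Leave any pink or purple look-alike of the part that bears bowl_mid alone.

How it is judged:
On the way, in this order (a step that is already met when the one before it is completed fails the run):
1. every glass stands upright and centred on a post of the warmer ((horizontal distance between glass1_mid and post1 below 0.012 m or horizontal distance between glass1_mid and post2 below 0.012 m or horizontal distance between glass1_mid and post3 below 0.012 m or horizontal distance between glass1_mid and post4 below 0.012 m) and height (world z) of glass1_mid between 0.094 and 0.107 m and angle between each of glass1_mid, glass2_mid, glass3_mid, glass4_mid's own z axis and vertical below 0.1 rad and (horizontal distance between glass2_mid and post1 below 0.012 m or horizontal distance between glass2_mid and post2 below 0.012 m or horizontal distance between glass2_mid and post3 below 0.012 m or horizontal distance between glass2_mid and post4 below 0.012 m) and height (world z) of glass2_mid between 0.094 and 0.107 m and (horizontal distance between glass3_mid and post1 below 0.012 m or horizontal distance between glass3_mid and post2 below 0.012 m or horizontal distance between glass3_mid and post3 below 0.012 m or horizontal distance between glass3_mid and post4 below 0.012 m) and height (world z) of glass3_mid between 0.094 and 0.107 m and (horizontal distance between glass4_mid and post1 below 0.012 m or horizontal distance between glass4_mid and post2 below 0.012 m or horizontal distance between glass4_mid and post3 below 0.012 m or horizontal distance between glass4_mid and post4 below 0.012 m) and height (world z) of glass4_mid between 0.094 and 0.107 m), for 0.3 s.
2. the thumbwheel stays for five seconds on as many clicks as there are glasses (((not (value of joint heat_wheel above -9 rad and height (world z) of glass2_mid above 9 m) and (value of joint heat_wheel above -9 rad and height (world z) of glass3_mid above 9 m) and (value of joint heat_wheel above -9 rad and height (world z) of glass4_mid above 9 m) and value of joint heat_wheel between 0.66 and 0.94 rad) or ((value of joint heat_wheel above -9 rad and height (world z) of glass2_mid above 9 m) and not (value of joint heat_wheel above -9 rad and height (world z) of glass3_mid above 9 m) and (value of joint heat_wheel above -9 rad and height (world z) of glass4_mid above 9 m) and value of joint heat_wheel between 0.66 and 0.94 rad) or (not (value of joint heat_wheel above -9 rad and height (world z) of glass2_mid above 9 m) and not (value of joint heat_wheel above -9 rad and height (world z) of glass3_mid above 9 m) and (value of joint heat_wheel above -9 rad and height (world z) of glass4_mid above 9 m) and value of joint heat_wheel between 1.06 and 1.34 rad) or ((value of joint heat_wheel above -9 rad and height (world z) of glass2_mid above 9 m) and (value of joint heat_wheel above -9 rad and height (world z) of glass3_mid above 9 m) and not (value of joint heat_wheel above -9 rad and height (world z) of glass4_mid above 9 m) and value of joint heat_wheel between 0.66 and 0.94 rad) or (not (value of joint heat_wheel above -9 rad and height (world z) of glass2_mid above 9 m) and (value of joint heat_wheel above -9 rad and height (world z) of glass3_mid above 9 m) and not (value of joint heat_wheel above -9 rad and height (world z) of glass4_mid above 9 m) and value of joint heat_wheel between 1.06 and 1.34 rad) or ((value of joint heat_wheel above -9 rad and height (world z) of glass2_mid above 9 m) and not (value of joint heat_wheel above -9 rad and height (world z) of glass3_mid above 9 m) and not (value of joint heat_wheel above -9 rad and height (world z) of glass4_mid above 9 m) and value of joint heat_wheel between 1.06 and 1.34 rad) or (not (value of joint heat_wheel above -9 rad and height (world z) of glass2_mid above 9 m) and not (value of joint heat_wheel above -9 rad and height (world z) of glass3_mid above 9 m) and not (value of joint heat_wheel above -9 rad and height (world z) of glass4_mid above 9 m) and value of joint heat_wheel between 1.46 and 1.74 rad))), for 5 s.
3. the thumbwheel is back at off with the glasses still on the posts (all of step 1 and value of joint heat_wheel below 0.14 rad), for 0.3 s.
At the end, for the whole second after the job is handed in: Each glass upright on the turntable, axis 65 to 118 mm from its middle; thumbwheel at off (under 0.35 click); sugar bowl upright on the turntable within 20 mm of its middle; all released and at rest (horizontal distance between glass1_mid and turntable_mid between 0.065 and 0.118 m and height (world z) of glass1_mid between 0.069 and 0.082 m and angle between each of glass1_mid, glass2_mid, glass3_mid, glass4_mid, bowl_mid's own z axis and vertical below 0.1 rad and horizontal distance between glass2_mid and turntable_mid between 0.065 and 0.118 m and height (world z) of glass2_mid between 0.069 and 0.082 m and horizontal distance between glass3_mid and turntable_mid between 0.065 and 0.118 m and height (world z) of glass3_mid between 0.069 and 0.082 m and horizontal distance between glass4_mid and turntable_mid between 0.065 and 0.118 m and height (world z) of glass4_mid between 0.069 and 0.082 m and value of joint heat_wheel below 0.14 rad and horizontal distance between bowl_mid and turntable_mid below 0.02 m and height (world z) of bowl_mid between 0.052 and 0.064 m and linear speed of each of glass1, glass2, glass3, glass4, bowl below 0.02 m/s); the robot touches nothing.
It fails at once if the kettle is pushed more than 30 mm (distance of kettle from where it was at the start of the episode above 0.03 m).
It fails at once if the caddy is pushed more than 30 mm (distance of caddy from where it was at the start of the episode above 0.03 m).
It fails at once if a glass is dropped or knocked flying (over 0.7 m/s, with no finger on it) ((linear speed of glass1 above 0.7 m/s and contact force between the fingers and glass1 below 0.1 N) or (linear speed of glass2 above 0.7 m/s and contact force between the fingers and glass2 below 0.1 N) or (linear speed of glass3 above 0.7 m/s and contact force between the fingers and glass3 below 0.1 N) or (linear speed of glass4 above 0.7 m/s and contact force between the fingers and glass4 below 0.1 N)).
Of glass2, glass3, glass4 only 1 to 3 are there at a start; the rules pass over those that are not, and their reading is None.
At some moment in a run one of bowl may be knocked a few centimetres aside while the robot is not near it.
It also fails if it takes over 210 s, if anything falls off the work surface, if the arm or the gripper's body presses on something with over 40 N, if the wrist force passes 120 N, or if a joint passes its speed limit or range.

## Working session

There is one attempt and no reset: what is moved stays moved. The work goes in short steps, Python scripts to look and compute and a shell command to move; the robot and the scene stay as the last step left them, time stands still between calls to the robot, and variables do not carry over. Pictures are saved under pics/ and viewed, and the job is handed in when it is done.

```bash
mkdir -p pics; cat > h.py <<'E'
import numpy as np,cv2
from workcell import bot
def save(c,name,crop=None,scale=1):
    im=c["img"][:,:,::-1].copy()
    if crop: x0,y0,x1,y1=crop; im=im[y0:y1,x0:x1]
    if scale!=1: im=cv2.resize(im,None,fx=scale,fy=scale,interpolation=cv2.INTER_CUBIC)
    cv2.imwrite("pics/"+name,im)
def ray(c,u,v):
    K=np.array(c["intrinsics"]);R=np.array(c["rotation"])
    d=R@np.linalg.inv(K)@np.array([u,v,1.]);return np.array(c["eye"]),d
def onz(c,u,v,z):
    e,d=ray(c,u,v);return e+d*(z-e[2])/d[2]
def proj(c,p):
    K=np.array(c["intrinsics"]);R=np.array(c["rotation"])
    q=K@(R.T@(np.array(p)-np.array(c["eye"])));return q[:2]/q[2]
E
python3 - <<'E'
from h import *
for n in("scene","top"):
    c=bot.camera(n);save(c,n+"0.png");print(n,c["eye"],np.round(c["rotation"],3).tolist(),c["intrinsics"])
o=bot.get_obs();print(o)
E
```

```text
scene [1.26499568 0.25599182 1.12759063] [0.518, 0.797, -0.258, -0.173] [[610.5457102    0.         321.3801242 ]
 [  0.         610.5457102  240.55349331]
 [  0.           0.           1.        ]]
top [ 0.48460574 -0.0622336   1.2421111 ] [-0.703, 0.711, -0.026, 0.017] [[487.90164804   0.         312.90820622]
 [  0.         487.90164804 240.90217405]
 [  0.           0.           1.        ]]
{'clock': 0.1, 'joint_pos': array([-1.30501013e+00,  2.41340553e-01,  3.83685266e-03,  1.33519900e+00,
        2.41810690e-06,  1.57081079e+00]), 'joint_vel': array([ 0.00051102, -0.00124272,  0.00397718,  0.00059355, -0.00045295,
       -0.00280794]), 'tau': array([ 2.09937394e-05, -3.73137939e+01,  2.53009719e+01,  1.08641689e-02,
       -5.12856991e-05, -2.53074609e-05]), 'eef_pos': array([ 0.13117297, -0.48184873,  0.20969213]), 'tool_rot': array([ 9.91183208e-01,  1.32495055e-01, -1.25107962e-04, -9.44942272e-04]), 'ft_force': array([-0.35574729,  0.27303177,  0.18111023]), 'ft_torque': array([-0.00463594, -0.00198583,  0.01290863]), 'grip_width': 0.08529087325988537}
```

```bash
python3 - <<'E'
s=open('h.py').read()
s=s.replace('R=np.array(c["rotation"])','R=Ro.from_quat(c["rotation"]).as_matrix()').replace('import numpy','from scipy.spatial.transform import Rotation as Ro\nimport numpy')
open('h.py','w').write(s)
E
```

```text
(no output)
```

View pics/scene0.png

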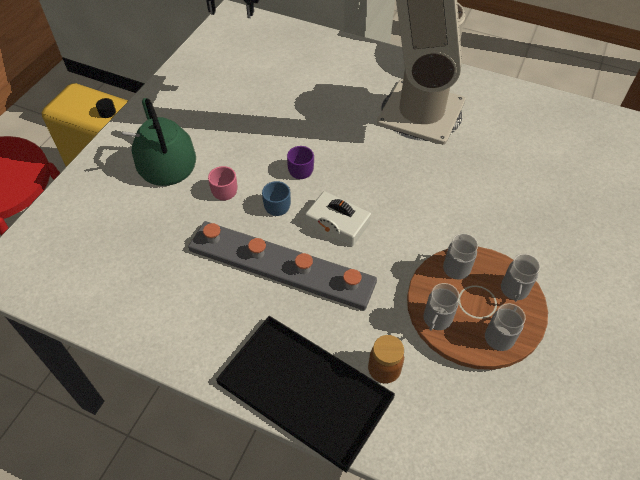

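View pics/top0.png

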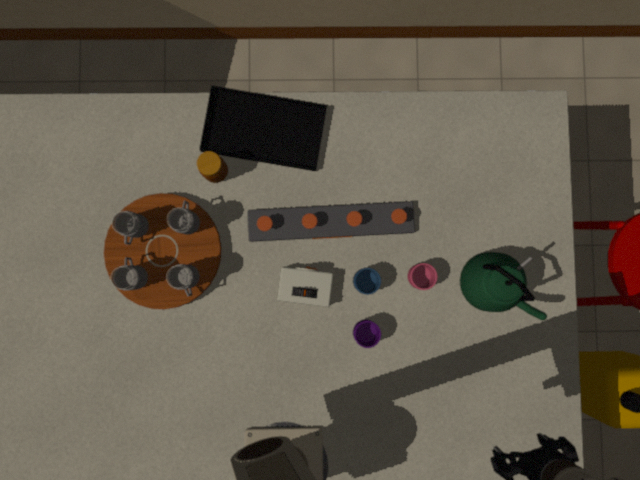

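```bash
python3 - <<'E'
from h import *
c=bot.camera("top");save(c,"t1.png",(90,180,240,320),5);save(c,"t2.png",(240,180,440,360),4)
s=bot.camera("scene");save(s,"s1.png",(390,220,560,370),4.5)
for cam in(c,s):
  for n in("glass1_mid","bowl_mid","caddy","kettle"):
    for r in bot.trace(n,cam): print(n,np.round(r["rect"],1),round(r["confidence"],2))
E
```

```text
glass1_mid [180.2 278.9  30.4  32.1] 0.69
bowl_mid [367.5 333.2  30.8  30.2] 0.9
bowl_mid [365.1 280.4  26.4  24. ] 0.7
bowl_mid [421.  278.4  30.4  27.7] 0.67
caddy [212.6 166.5  33.   30.8] 0.96
kettle [505.3 285.9  87.9  65.4] 0.95
glass1_mid [460.1 256.8  32.5  51.8] 0.83
bowl_mid [224.6 184.8  34.2  34.6] 0.86
bowl_mid [275.  195.4  26.6  33.9] 0.76
bowl_mid [303.4 161.3  31.3  31.8] 0.75
caddy [385.1 359.4  37.1  48.2] 0.68
kettle [160.5 144.3  73.   90.3] 0.7
```

View pics/t1.png

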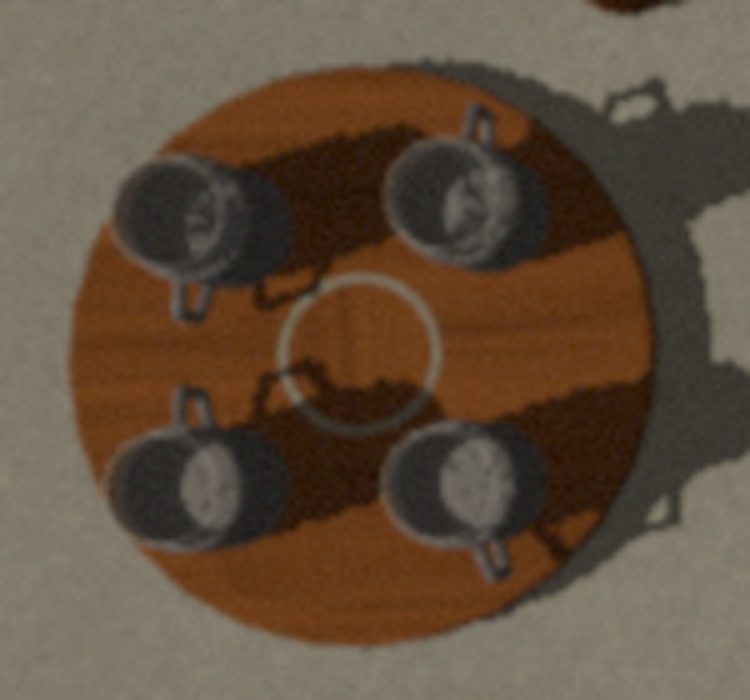

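View pics/t2.png

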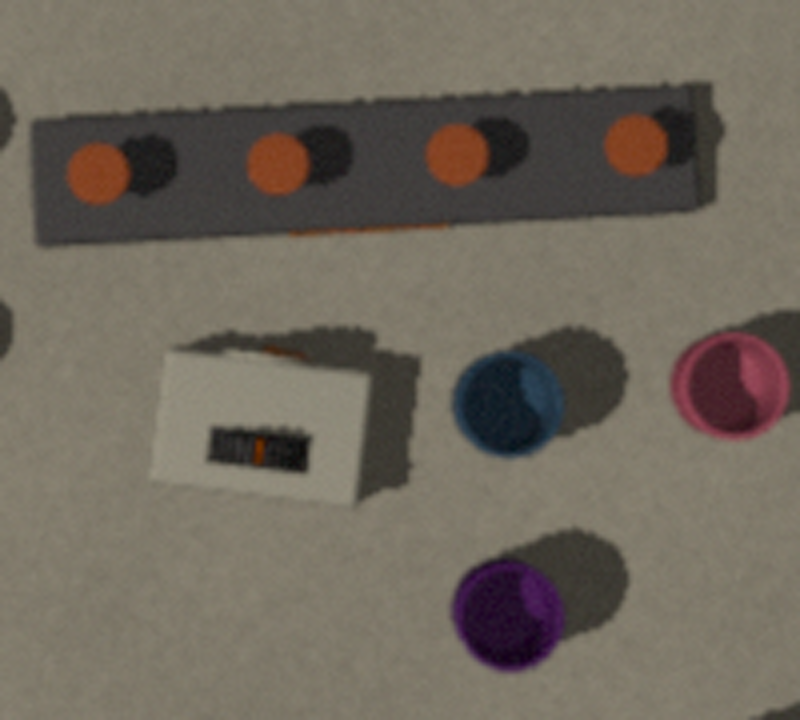

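View pics/s1.png

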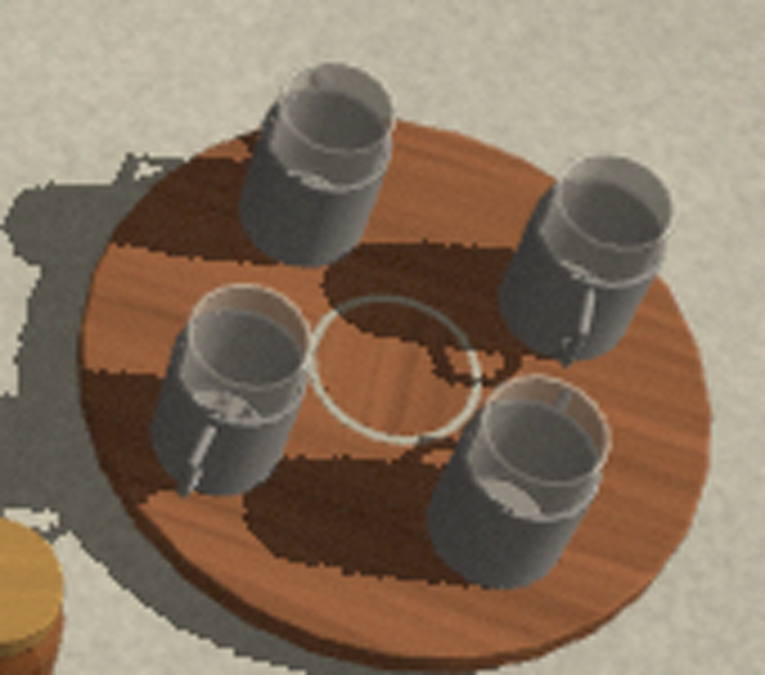

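```bash
cat >> h.py <<'E'
def circ(im,c,p,r,col,crop,scale):
    t=np.linspace(0,2*np.pi,60)
    P=np.array([proj(c,(p[0]+r*np.cos(a),p[1]+r*np.sin(a),p[2])) for a in t])
    P=(P-np.array(crop[:2])+.5)*scale
    cv2.polylines(im,[np.int32(P*8)],True,col,1,cv2.LINE_AA,3)
def overlay(c,name,crop,scale,circles):
    im=c["img"][:,:,::-1].copy();x0,y0,x1,y1=crop
    im=cv2.resize(im[y0:y1,x0:x1],None,fx=scale,fy=scale,interpolation=cv2.INTER_CUBIC)
    im=np.clip(im*1.5,0,255).astype(np.uint8)
    for p,r,col in circles: circ(im,c,p,r,col,crop,scale)
    cv2.imwrite("pics/"+name,im)
def glass(x,y,z):
    return [((x,y,z+.09),.027,(0,255,255)),((x,y,z+.065),.03,(0,255,0)),((x,y,z),.03,(255,255,0))]
E
cat > m.py <<'E'
from h import *
c=bot.camera("top")
G=[]
for n,u,v in(("TL",176,213),("TR",443,198),("BL",165,488),("BR",441,480)):
    p=onz(c,90+u/5-.4,180+v/5-.4,.12);G.append(p);print(n,p.round(4))
T=onz(c,90+362.5/5-.4,180+355.5/5-.4,.03);print("T",T.round(4),[round(np.hypot(*(g-T)[:2]),4) for g in G])
P=[onz(c,240+u/4-.4,180+v/4-.4,.055) for u,v in((98,173),(278,164),(457,155),(636,145))]
for p in P: print("P",p.round(4))
W=onz(c,240+260/4-.4,180+450/4-.4,.06);print("W",W.round(4))
B=onz(c,240+508/4-.4,180+404/4-.4,.055);print("B",B.round(4))
cs=[((T[0],T[1],.03),.145,(255,0,255)),((T[0],T[1],.03),.04,(255,0,255))]
for g in G: cs+=glass(g[0],g[1],.03)
overlay(c,"o1.png",(90,180,240,320),5,cs)
cs2=[(p,.019,(255,255,0)) for p in P]+[((B[0],B[1],.055),.033,(0,255,255)),((B[0],B[1],.0),.029,(0,255,0)),(W,.008,(0,255,0))]
overlay(c,"o2.png",(240,180,440,360),4,cs2)
s=bot.camera("scene")
overlay(s,"o3.png",(390,220,560,370),4.5,cs)
overlay(s,"o4.png",(190,150,390,310),4,cs2)
E
python3 m.py
```

```text
TL [0.6004 0.3557 0.12  ]
TR [0.6061 0.2333 0.12  ]
BL [0.4743 0.3592 0.12  ]
BR [0.4765 0.2336 0.12  ]
T [0.5378 0.2964 0.03  ] [np.float64(0.0862), np.float64(0.0929), np.float64(0.0893), np.float64(0.0878)]
P [0.602  0.0415 0.055 ]
P [ 0.6064 -0.0684  0.055 ]
P [ 0.6108 -0.1779  0.055 ]
P [ 0.6159 -0.2878  0.055 ]
W [ 0.4328 -0.0556  0.06  ]
B [ 0.4586 -0.2064  0.055 ]
```

View pics/o1.png

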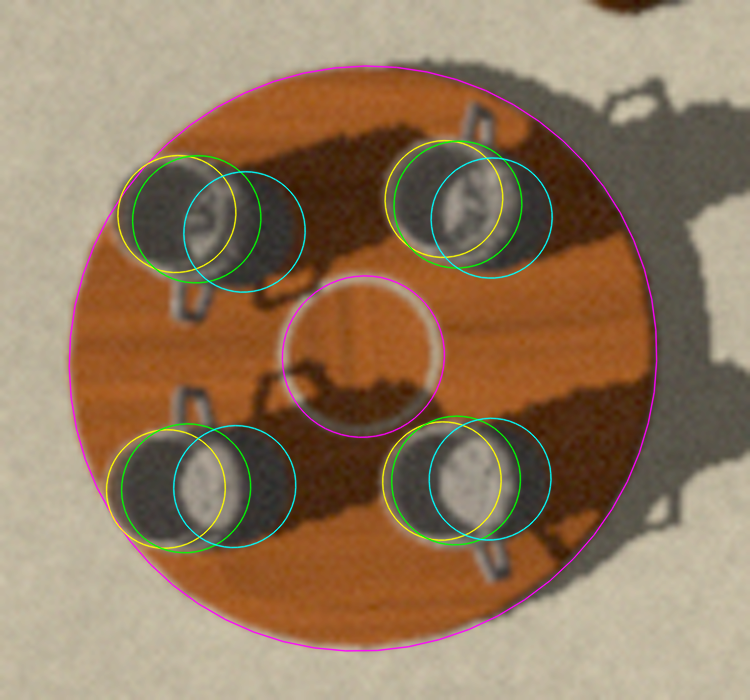

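View pics/o3.png

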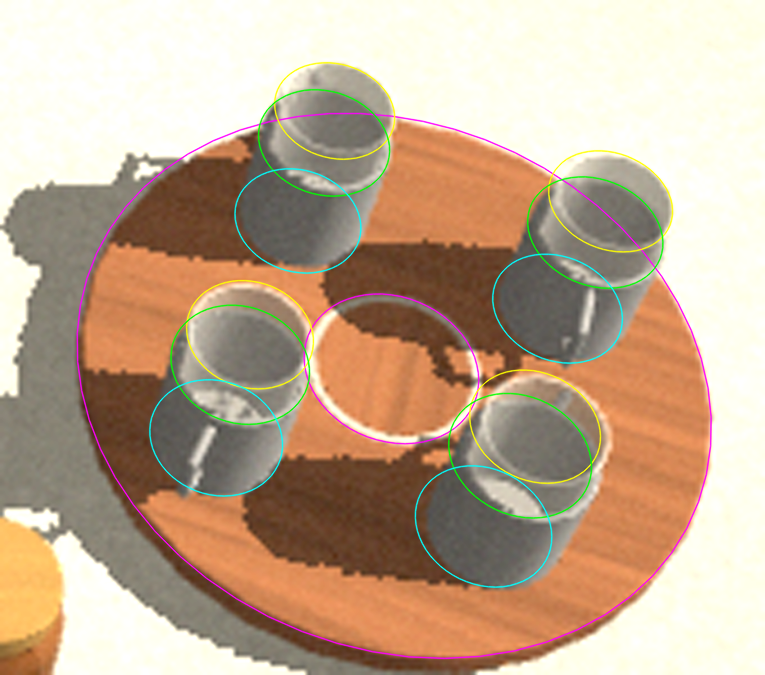

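View pics/o2.png

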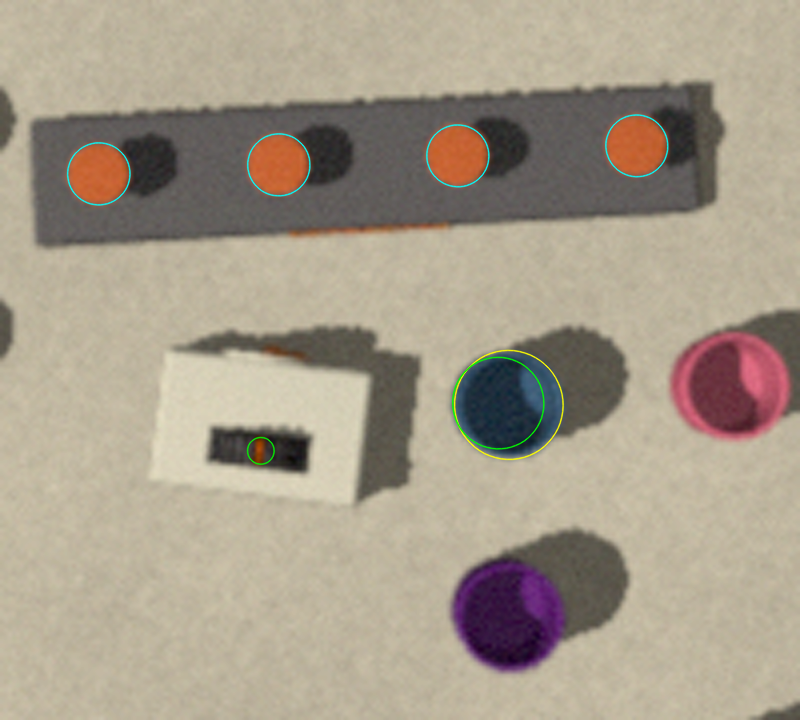

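View pics/o4.png

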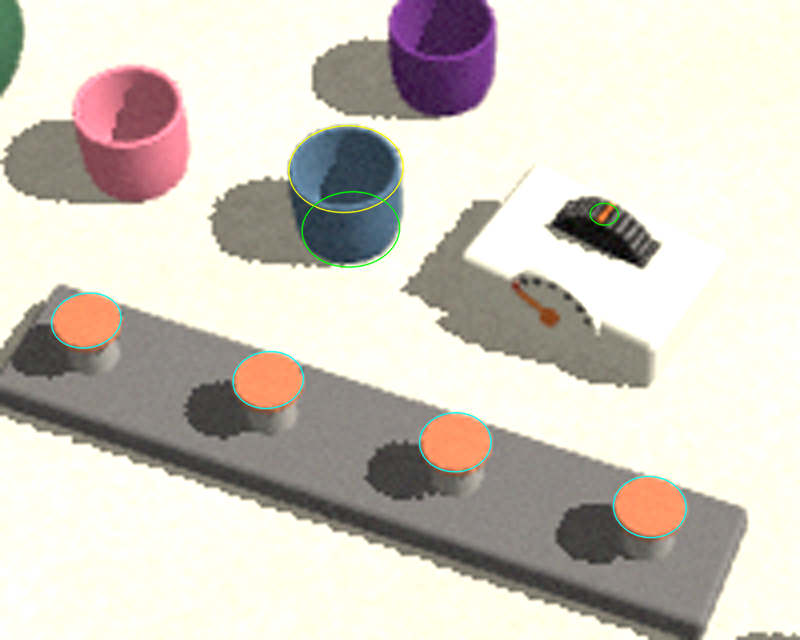

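```bash
python3 - <<'E'
from h import *
c=bot.camera("top");s=bot.camera("scene")
x,y=.599,.3605
cs=glass(.599,.3605,.03)+glass(.4745,.3605,.03)+glass(.476,.235,.03)+glass(.605,.2345,.03)
overlay(c,"p1.png",(105,200,205,300),8,cs)
overlay(s,"p2.png",(420,230,545,355),6.4,cs)
a=cv2.imread("pics/p1.png");b=cv2.imread("pics/p2.png")
cv2.imwrite("pics/p1.png",cv2.resize(a,(600,600),interpolation=cv2.INTER_AREA));cv2.imwrite("pics/p2.png",cv2.resize(b,(600,600),interpolation=cv2.INTER_AREA))
E
```

```text
(no output)
```

View pics/p1.png

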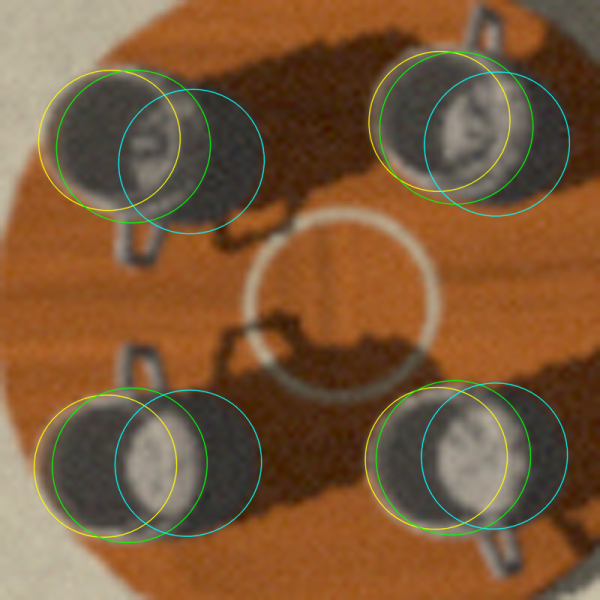

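View pics/p2.png

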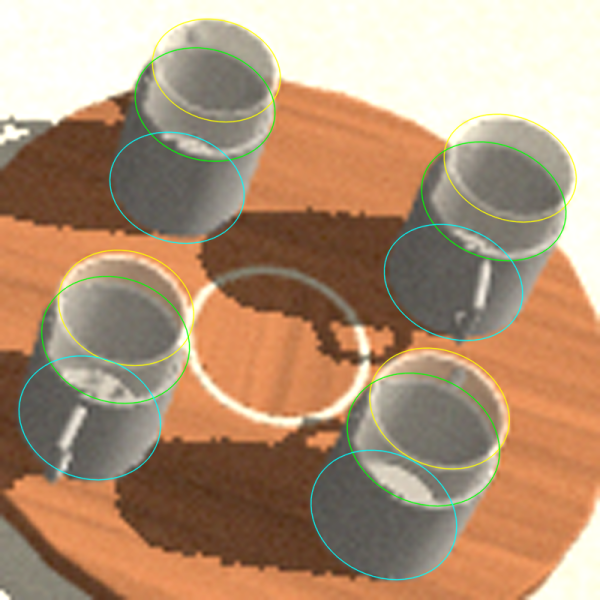

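```bash
python3 -m handwheel '[{"az":0.9},{"az":0.87},{"dx":0.475,"dy":-0.99},{"dx":0.475,"dy":-0.99},{"dx":0.475,"dy":-0.99},{"dx":0.475,"dy":-0.99},{"dx":0.475,"dy":-0.99},{"dx":0.475,"dy":-0.99},{"dx":0.475,"dy":-0.99},{"dx":0.475,"dy":-0.99},{"dx":0.475,"dy":-0.99},{"dx":0.475,"dy":-0.99}]' 1; python3 -m handwheel '[{"dx":0.475,"dy":-0.99},{"dx":0.475,"dy":-0.99},{"dx":0.475,"dy":-0.99},{"dx":0.475,"dy":-0.99},{"dx":0.475,"dy":-0.99},{"dx":0.475,"dy":-0.99},{"dx":0.475,"dy":-0.99},{"dx":0.475,"dy":-0.99},{"dx":0.475,"dy":-0.99},{"dx":0.475,"dy":-0.99},{"dx":0.475,"dy":-0.99},{"dx":0.475,"dy":-0.99}]'
```

```text
invalid input
invalid input
```

```bash
python3 -m handwheel '[{"dx":0,"dy":0,"dz":0,"ax":0,"ay":0,"az":0.9},{"dx":0,"dy":0,"dz":0,"ax":0,"ay":0,"az":0.87}]' 1
```

```text
clock: 1.0
eef_pos: [0.1314, -0.4824, 0.2105]
tool_rot: [1.0, -0.003, 0.0, 0.0]
ft_force: [-0.6, 0.6, 0.1]
grip_width: 0.0854
```

```bash
python3 -m handwheel '[{"dx":0.475,"dy":-0.99,"dz":0,"ax":0,"ay":0,"az":0},{"dx":0.475,"dy":-0.99,"dz":0,"ax":0,"ay":0,"az":0},{"dx":0.475,"dy":-0.99,"dz":0,"ax":0,"ay":0,"az":0},{"dx":0.475,"dy":-0.99,"dz":0,"ax":0,"ay":0,"az":0},{"dx":0.475,"dy":-0.99,"dz":0,"ax":0,"ay":0,"az":0},{"dx":0.475,"dy":-0.99,"dz":0,"ax":0,"ay":0,"az":0},{"dx":0.475,"dy":-0.99,"dz":0,"ax":0,"ay":0,"az":0},{"dx":0.475,"dy":-0.99,"dz":0,"ax":0,"ay":0,"az":0},{"dx":0.475,"dy":-0.99,"dz":0,"ax":0,"ay":0,"az":0},{"dx":0.475,"dy":-0.99,"dz":0,"ax":0,"ay":0,"az":0},{"dx":0.475,"dy":-0.99,"dz":0,"ax":0,"ay":0,"az":0},{"dx":0.475,"dy":-0.99,"dz":0,"ax":0,"ay":0,"az":0}]'
python3 -m handwheel '[{"dx":0.475,"dy":-0.99,"dz":0,"ax":0,"ay":0,"az":0},{"dx":0.475,"dy":-0.99,"dz":0,"ax":0,"ay":0,"az":0},{"dx":0.475,"dy":-0.99,"dz":0,"ax":0,"ay":0,"az":0},{"dx":0.475,"dy":-0.99,"dz":0,"ax":0,"ay":0,"az":0},{"dx":0.475,"dy":-0.99,"dz":0,"ax":0,"ay":0,"az":0},{"dx":0.475,"dy":-0.99,"dz":0,"ax":0,"ay":0,"az":0},{"dx":0.475,"dy":-0.99,"dz":0,"ax":0,"ay":0,"az":0},{"dx":0.475,"dy":-0.99,"dz":0,"ax":0,"ay":0,"az":0},{"dx":0.475,"dy":-0.99,"dz":0,"ax":0,"ay":0,"az":0},{"dx":0.475,"dy":-0.99,"dz":0,"ax":0,"ay":0,"az":0},{"dx":0.475,"dy":-0.99,"dz":0,"ax":0,"ay":0,"az":0},{"dx":0.475,"dy":-0.99,"dz":0,"ax":0,"ay":0,"az":0}]'
```

```text
clock: 2.2
eef_pos: [0.2741, -0.1844, 0.2107]
tool_rot: [1.0, 0.0, 0.0, 0.0]
ft_force: [0.2, -0.9, -0.2]
grip_width: 0.0858
clock: 3.4
eef_pos: [0.4166, 0.0481, 0.213]
tool_rot: [0.999, 0.037, -0.001, -0.027]
ft_force: [0.5, 0.1, 0.8]
grip_width: 0.0849
```

```bash
python3 -m handwheel '[{"dx":0,"dy":0,"dz":0,"ax":0,"ay":0,"az":0},{"dx":0,"dy":0,"dz":0,"ax":0,"ay":0,"az":0}]'; python3 -c "
from workcell import bot;o=bot.get_obs();print(o['joint_pos'].round(3),o['eef_pos'],o['tool_rot'].round(4))"
```

```text
clock: 3.6
eef_pos: [0.4157, 0.0477, 0.2127]
tool_rot: [0.999, 0.037, -0.002, -0.026]
ft_force: [-0.7, 0.3, 0.5]
grip_width: 0.0856
[ 0.073  0.079 -0.186  1.308  0.053  3.141] [0.41565825 0.04769045 0.21272792] [ 0.999   0.037  -0.0016 -0.0265]
```

```bash
cat >> h.py <<'E'
def togo(x=None,y=None,z=None,yaw=np.pi):
    "remaining shift in tool units (25mm) and turn units (0.15)"
    o=bot.get_obs();R=Ro.from_quat(o["tool_rot"])
    t=np.array([x,y,z],float);d=np.where(np.isnan(t),0,t-o["eef_pos"])
    T=Ro.from_matrix([[np.cos(yaw),np.sin(yaw),0],[np.sin(yaw),-np.cos(yaw),0],[0,0,-1]])
    rv=(R.inv()*T).as_rotvec()
    print("pos",o["eef_pos"].round(4),"shift",(T.inv().apply(d)/.025).round(2),"turn",(rv/.15).round(2),"t",round(o["clock"],2),"w",round(o["grip_width"],4),"F",o["ft_force"].round(1))
E
python3 -m handwheel '[{"dx":0,"dy":0,"dz":0,"ax":0,"ay":0,"az":-0.99},{"dx":0,"dy":0,"dz":0,"ax":0,"ay":0,"az":-0.99},{"dx":0,"dy":0,"dz":0,"ax":0,"ay":0,"az":-0.99},{"dx":0,"dy":0,"dz":0,"ax":0,"ay":0,"az":-0.99},{"dx":0,"dy":0,"dz":0,"ax":0,"ay":0,"az":-0.99},{"dx":0,"dy":0,"dz":0,"ax":0,"ay":0,"az":-0.99},{"dx":0,"dy":0,"dz":0,"ax":0,"ay":0,"az":-0.99},{"dx":0,"dy":0,"dz":0,"ax":0,"ay":0,"az":-0.99},{"dx":0,"dy":0,"dz":0,"ax":0,"ay":0,"az":-0.99},{"dx":0,"dy":0,"dz":0,"ax":0,"ay":0,"az":-0.99},{"dx":0,"dy":0,"dz":0,"ax":0,"ay":0,"az":-0.99},{"dx":0,"dy":0,"dz":0,"ax":0,"ay":0,"az":-0.99}]'
python3 -m handwheel '[{"dx":0,"dy":0,"dz":0,"ax":0,"ay":0,"az":-0.99},{"dx":0,"dy":0,"dz":0,"ax":0,"ay":0,"az":-0.99},{"dx":0,"dy":0,"dz":0,"ax":0,"ay":0,"az":-0.99},{"dx":0,"dy":0,"dz":0,"ax":0,"ay":0,"az":-0.99},{"dx":0,"dy":0,"dz":0,"ax":0,"ay":0,"az":-0.99},{"dx":0,"dy":0,"dz":0,"ax":0,"ay":0,"az":-0.99},{"dx":0,"dy":0,"dz":0,"ax":0,"ay":0,"az":-0.99},{"dx":0,"dy":0,"dz":0,"ax":0,"ay":0,"az":-0.99},{"dx":0,"dy":0,"dz":0,"ax":0,"ay":0,"az":0}]'
python3 -c "
from h import *;togo(.4755,.235,.21)"
```

```text
clock: 4.8
eef_pos: [0.415, 0.0474, 0.213]
tool_rot: [0.597, 0.802, 0.02, -0.018]
ft_force: [0.4, 0.0, -0.1]
grip_width: 0.0854
clock: 5.7
eef_pos: [0.4151, 0.0474, 0.213]
tool_rot: [0.049, 0.998, 0.026, -0.004]
ft_force: [-0.6, -0.2, -0.4]
grip_width: 0.0854
pos [0.4151 0.0474 0.213 ] shift [-2.42  7.5   0.12] turn [ 0.35 -0.05 -0.66] t 5.7 w 0.0854 F [-0.6 -0.2 -0.4]
```

```bash
python3 -m handwheel '[{"dx":0,"dy":0,"dz":0,"ax":0.35,"ay":-0.05,"az":-0.66},{"dx":-0.3,"dy":0.94,"dz":0,"ax":0,"ay":0,"az":0},{"dx":-0.3,"dy":0.94,"dz":0,"ax":0,"ay":0,"az":0},{"dx":-0.3,"dy":0.94,"dz":0,"ax":0,"ay":0,"az":0},{"dx":-0.3,"dy":0.94,"dz":0,"ax":0,"ay":0,"az":0},{"dx":-0.3,"dy":0.94,"dz":0,"ax":0,"ay":0,"az":0},{"dx":-0.3,"dy":0.94,"dz":0,"ax":0,"ay":0,"az":0},{"dx":-0.3,"dy":0.94,"dz":0,"ax":0,"ay":0,"az":0},{"dx":-0.3,"dy":0.94,"dz":0,"ax":0,"ay":0,"az":0},{"dx":0,"dy":0,"dz":0,"ax":0,"ay":0,"az":0}]'
python3 -c "
from h import *;togo(.4755,.235,.08)"
```

```text
clock: 6.7
eef_pos: [0.4758, 0.238, 0.2126]
tool_rot: [-0.0, 1.0, 0.0, 0.0]
ft_force: [0.4, -0.0, -0.4]
grip_width: 0.0853
pos [0.4758 0.238  0.2126] shift [ 0.01 -0.12  5.3 ] turn [0.01 0.   0.01] t 6.7 w 0.0853 F [ 0.4 -0.  -0.4]
```

```bash
python3 -m handwheel '[{"dx":0,"dy":-0.12,"dz":0.9,"ax":0,"ay":0,"az":0},{"dx":0,"dy":0,"dz":0.9,"ax":0,"ay":0,"az":0},{"dx":0,"dy":0,"dz":0.9,"ax":0,"ay":0,"az":0},{"dx":0,"dy":0,"dz":0.9,"ax":0,"ay":0,"az":0},{"dx":0,"dy":0,"dz":0.9,"ax":0,"ay":0,"az":0},{"dx":0,"dy":0,"dz":0.8,"ax":0,"ay":0,"az":0},{"dx":0,"dy":0,"dz":0,"ax":0,"ay":0,"az":0}]'
python3 -m handwheel '[{"dx":0,"dy":0,"dz":0,"ax":0,"ay":0,"az":0},{"dx":0,"dy":0,"dz":0,"ax":0,"ay":0,"az":0},{"dx":0,"dy":0,"dz":0,"ax":0,"ay":0,"az":0},{"dx":0,"dy":0,"dz":0,"ax":0,"ay":0,"az":0}]' -1
python3 -c "
from h import *;togo(.4755,.235,.19)
save(bot.camera('top'),'g1.png',(90,180,240,320),5);save(bot.camera('scene'),'g1s.png',(390,180,560,370),4)"
```

```text
clock: 7.4
eef_pos: [0.4727, 0.2308, 0.0778]
tool_rot: [0.001, 1.0, -0.002, -0.003]
ft_force: [-0.7, -0.1, 0.2]
grip_width: 0.0856
clock: 7.8
eef_pos: [0.4764, 0.2333, 0.0828]
tool_rot: [-0.001, 1.0, 0.001, 0.002]
ft_force: [-1.1, -0.1, 5.7]
grip_width: 0.052
pos [0.4764 0.2333 0.0828] shift [ 0.04  0.07 -4.29] turn [0.01 0.02 0.01] t 7.8 w 0.052 F [-1.1 -0.1  5.7]
```

View pics/g1s.png

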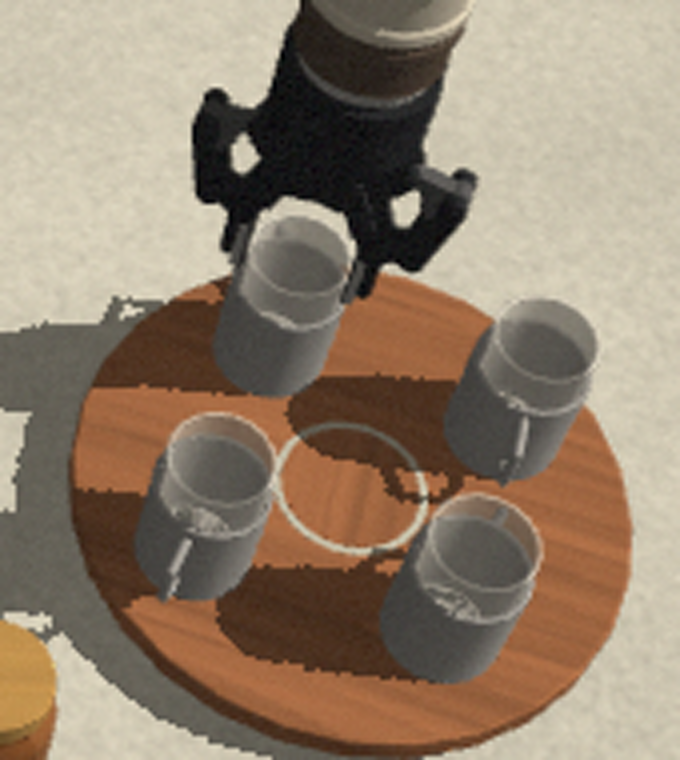

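View pics/g1.png

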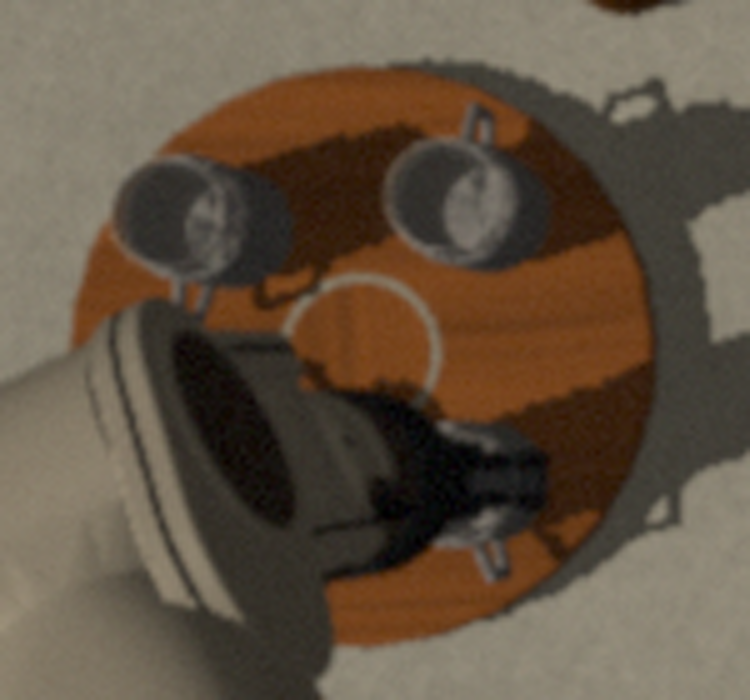

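```bash
python3 -m handwheel '[{"dx":0,"dy":0,"dz":0,"ax":0,"ay":0,"az":0},{"dx":0,"dy":0,"dz":0,"ax":0,"ay":0,"az":0}]'; python3 -m handwheel '[{"dx":0,"dy":0,"dz":-0.4,"ax":0,"ay":0,"az":0},{"dx":0,"dy":0,"dz":-0.6,"ax":0,"ay":0,"az":0},{"dx":0,"dy":0,"dz":0,"ax":0,"ay":0,"az":0}]'
python3 -c "
from h import *;togo(.4755,.235,.19)
save(bot.camera('scene'),'g2s.png',(390,180,560,370),4)"
```

```text
clock: 8.1
eef_pos: [0.4764, 0.2333, 0.0828]
tool_rot: [-0.001, 1.0, 0.001, 0.002]
ft_force: [-1.3, -0.4, 5.8]
grip_width: 0.0519
clock: 8.4
eef_pos: [0.4772, 0.2339, 0.1083]
tool_rot: [-0.001, 1.0, 0.001, 0.003]
ft_force: [0.2, 0.5, -1.0]
grip_width: 0.0518
pos [0.4772 0.2339 0.1083] shift [ 0.07  0.04 -3.27] turn [0.02 0.04 0.01] t 8.4 w 0.0518 F [ 0.2  0.5 -1. ]
```

View pics/g2s.png

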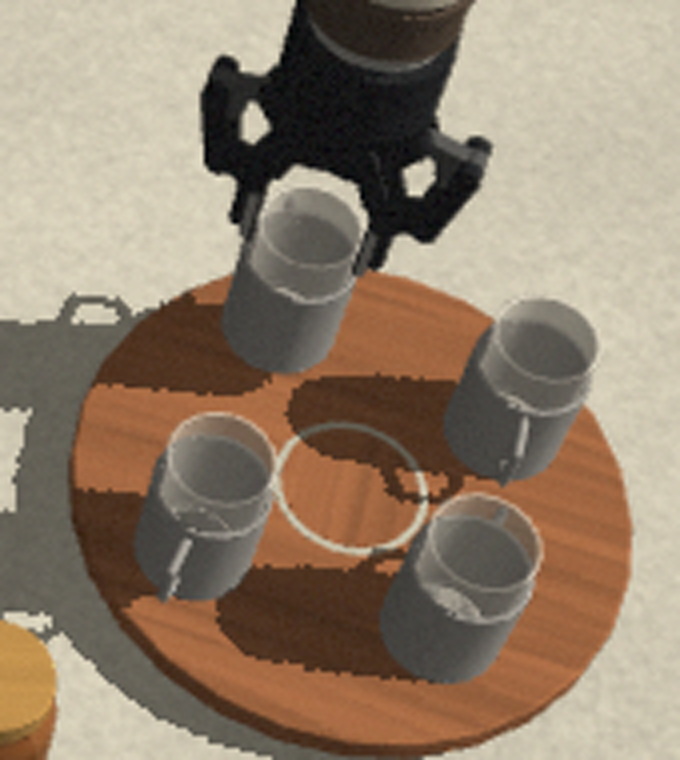

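```bash
python3 -m handwheel '[{"dx":0,"dy":0,"dz":-0.8,"ax":0,"ay":0,"az":0},{"dx":0,"dy":0,"dz":-0.9,"ax":0,"ay":0,"az":0},{"dx":0,"dy":0,"dz":-0.9,"ax":0,"ay":0,"az":0},{"dx":-0.1,"dy":-0.3,"dz":-0.7,"ax":0,"ay":0,"az":0},{"dx":-0.25,"dy":-0.95,"dz":0,"ax":0,"ay":0,"az":0},{"dx":-0.25,"dy":-0.95,"dz":0,"ax":0,"ay":0,"az":0},{"dx":-0.25,"dy":-0.95,"dz":0,"ax":0,"ay":0,"az":0},{"dx":-0.25,"dy":-0.95,"dz":0,"ax":0,"ay":0,"az":0},{"dx":-0.25,"dy":-0.95,"dz":0,"ax":0,"ay":0,"az":0},{"dx":-0.25,"dy":-0.95,"dz":0,"ax":0,"ay":0,"az":0},{"dx":-0.25,"dy":-0.95,"dz":0,"ax":0,"ay":0,"az":0},{"dx":-0.25,"dy":-0.95,"dz":0,"ax":0,"ay":0,"az":0}]'
python3 -m handwheel '[{"dx":-0.25,"dy":-0.95,"dz":0,"ax":0,"ay":0,"az":0},{"dx":-0.25,"dy":-0.95,"dz":0,"ax":0,"ay":0,"az":0},{"dx":-0.25,"dy":-0.95,"dz":0,"ax":0,"ay":0,"az":0},{"dx":-0.25,"dy":-0.95,"dz":0,"ax":0,"ay":0,"az":0},{"dx":-0.25,"dy":-0.95,"dz":0,"ax":0,"ay":0,"az":0},{"dx":-0.25,"dy":-0.95,"dz":0,"ax":0,"ay":0,"az":0},{"dx":-0.25,"dy":-0.95,"dz":0,"ax":0,"ay":0,"az":0},{"dx":-0.25,"dy":-0.95,"dz":0,"ax":0,"ay":0,"az":0},{"dx":-0.25,"dy":-0.95,"dz":0,"ax":0,"ay":0,"az":0},{"dx":-0.25,"dy":-0.95,"dz":0,"ax":0,"ay":0,"az":0},{"dx":-0.25,"dy":-0.8,"dz":0,"ax":0,"ay":0,"az":0},{"dx":-0.2,"dy":-0.5,"dz":0,"ax":0,"ay":0,"az":0}]'
python3 -m handwheel '[{"dx":0,"dy":0,"dz":0,"ax":0,"ay":0,"az":0},{"dx":0,"dy":0,"dz":0,"ax":0,"ay":0,"az":0}]'
python3 -c "
from h import *;togo(.616,-.288,.125)"
```

```text
clock: 9.65
eef_pos: [0.528, 0.0346, 0.1873]
tool_rot: [-0.001, 1.0, 0.0, -0.0]
ft_force: [-0.9, -0.3, -1.1]
grip_width: 0.0521
clock: 10.85
eef_pos: [0.6022, -0.2359, 0.1868]
tool_rot: [-0.0, 1.0, 0.0, -0.0]
ft_force: [0.1, 0.4, -1.2]
grip_width: 0.052
clock: 11.05
eef_pos: [0.6019, -0.2339, 0.187]
tool_rot: [-0.001, 1.0, 0.001, -0.0]
ft_force: [0.1, 1.6, -1.1]
grip_width: 0.0517
pos [ 0.6019 -0.2339  0.187 ] shift [-0.56 -2.16  2.48] turn [ 0.01 -0.01  0.01] t 11.05 w 0.0517 F [ 0.1  1.6 -1.1]
```

Now finish over the post and check alignment before lowering.

```bash
python3 -m handwheel '[{"dx":-0.2,"dy":-0.75,"dz":0,"ax":0,"ay":0,"az":0},{"dx":-0.2,"dy":-0.75,"dz":0.5,"ax":0,"ay":0,"az":0},{"dx":-0.16,"dy":-0.66,"dz":0.9,"ax":0,"ay":0,"az":0},{"dx":0,"dy":0,"dz":0.8,"ax":0,"ay":0,"az":0},{"dx":0,"dy":0,"dz":0.2,"ax":0,"ay":0,"az":0},{"dx":0,"dy":0,"dz":0,"ax":0,"ay":0,"az":0},{"dx":0,"dy":0,"dz":0,"ax":0,"ay":0,"az":0}]'
python3 - <<'E'
from h import *
togo(.616,-.288,.108)
o=bot.get_obs();e=o["eef_pos"]
P=[(.602,.0415,.055),(.6064,-.0684,.055),(.6108,-.1779,.055),(.6159,-.2878,.055)]
cs=[(p,.019,(255,0,255)) for p in P]+glass(e[0],e[1],e[2]-.0528)
s=bot.camera("scene");overlay(s,"q1.png",(170,150,330,290),5,cs)
c=bot.camera("top");overlay(c,"q2.png",(350,170,450,260),6,cs)
E
```

```text
clock: 11.75
eef_pos: [0.6171, -0.2875, 0.1293]
tool_rot: [-0.001, 1.0, -0.0, 0.001]
ft_force: [0.4, -0.0, -0.9]
grip_width: 0.0516
pos [ 0.6171 -0.2875  0.1293] shift [ 0.05 -0.02  0.85] turn [-0.    0.01  0.02] t 11.75 w 0.0516 F [ 0.4 -0.  -0.9]
```

View pics/q1.png

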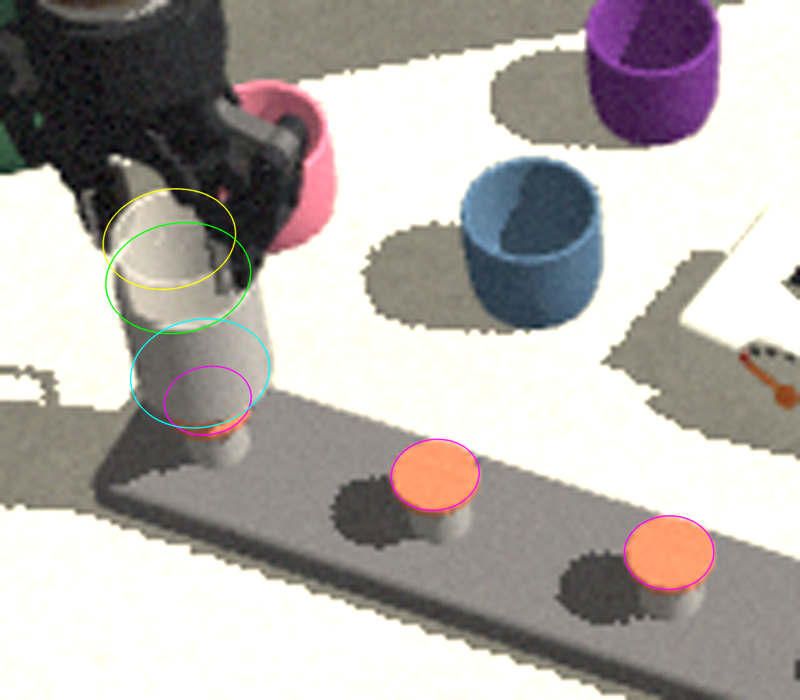

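View pics/q2.png

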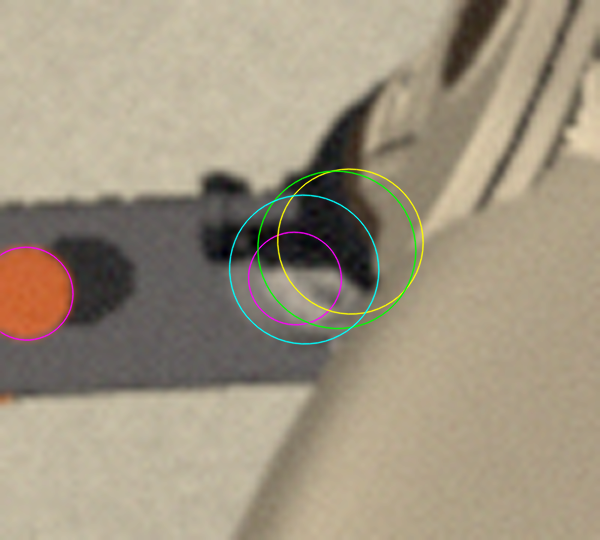

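```bash
python3 -m handwheel '[{"dx":0.04,"dy":0,"dz":0.4,"ax":0,"ay":0,"az":0},{"dx":0,"dy":0,"dz":0.25,"ax":0,"ay":0,"az":0},{"dx":0,"dy":0,"dz":0.08,"ax":0,"ay":0,"az":0},{"dx":0,"dy":0,"dz":0.08,"ax":0,"ay":0,"az":0},{"dx":0,"dy":0,"dz":0,"ax":0,"ay":0,"az":0}]'
python3 -c "
from h import *;togo(.616,-.288,.108)"
```

```text
clock: 12.35
eef_pos: [0.6157, -0.2883, 0.108]
tool_rot: [-0.001, 1.0, 0.0, 0.001]
ft_force: [-0.5, 0.2, -1.5]
grip_width: 0.052
pos [ 0.6157 -0.2883  0.108 ] shift [-0.01  0.01  0.  ] turn [0.   0.01 0.01] t 12.35 w 0.052 F [-0.5  0.2 -1.5]
```

```bash
python3 -m handwheel '[{"dx":0,"dy":0,"dz":0.05,"ax":0,"ay":0,"az":0},{"dx":0,"dy":0,"dz":0.04,"ax":0,"ay":0,"az":0},{"dx":0,"dy":0,"dz":0,"ax":0,"ay":0,"az":0}]'
python3 -c "
from h import *;togo(.616,-.288,.108)"
```

```text
clock: 12.65
eef_pos: [0.6164, -0.2884, 0.108]
tool_rot: [-0.001, 1.0, -0.0, 0.002]
ft_force: [-1.8, 1.6, 7.7]
grip_width: 0.0519
pos [ 0.6164 -0.2884  0.108 ] shift [ 0.02  0.02 -0.  ] turn [-0.    0.03  0.01] t 12.65 w 0.0519 F [-1.8  1.6  7.7]
```

```bash
python3 -m handwheel '[{"dx":0,"dy":0,"dz":0,"ax":0,"ay":0,"az":0},{"dx":0,"dy":0,"dz":0,"ax":0,"ay":0,"az":0},{"dx":0,"dy":0,"dz":0,"ax":0,"ay":0,"az":0},{"dx":0,"dy":0,"dz":0,"ax":0,"ay":0,"az":0},{"dx":0,"dy":0,"dz":-0.4,"ax":0,"ay":0,"az":0},{"dx":0,"dy":0,"dz":-0.9,"ax":0,"ay":0,"az":0},{"dx":0,"dy":0,"dz":-0.9,"ax":0,"ay":0,"az":0},{"dx":0,"dy":0,"dz":-0.9,"ax":0,"ay":0,"az":0},{"dx":0,"dy":0,"dz":-0.8,"ax":0,"ay":0,"az":0},{"dx":0.2,"dy":0.95,"dz":0,"ax":0,"ay":0,"az":0},{"dx":0.2,"dy":0.95,"dz":0,"ax":0,"ay":0,"az":0},{"dx":0.2,"dy":0.95,"dz":0,"ax":0,"ay":0,"az":0}]' 1
python3 - <<'E'
from h import *
togo(.474,.36,.21)
P=[(.602,.0415,.055),(.6064,-.0684,.055),(.6108,-.1779,.055),(.6159,-.2878,.055)]
cs=[(p,.019,(255,0,255)) for p in P]+glass(.6159,-.2878,.055)
s=bot.camera("scene");overlay(s,"q3.png",(170,150,330,290),5,cs)
E
```

```text
clock: 13.85
eef_pos: [0.6004, -0.2166, 0.204]
tool_rot: [-0.001, 1.0, -0.0, 0.001]
ft_force: [-0.0, 0.5, 0.3]
grip_width: 0.0857
pos [ 0.6004 -0.2166  0.204 ] shift [ 5.05 23.07 -0.24] turn [-0.    0.01  0.01] t 13.85 w 0.0857 F [-0.   0.5  0.3]
```

View pics/q3.png

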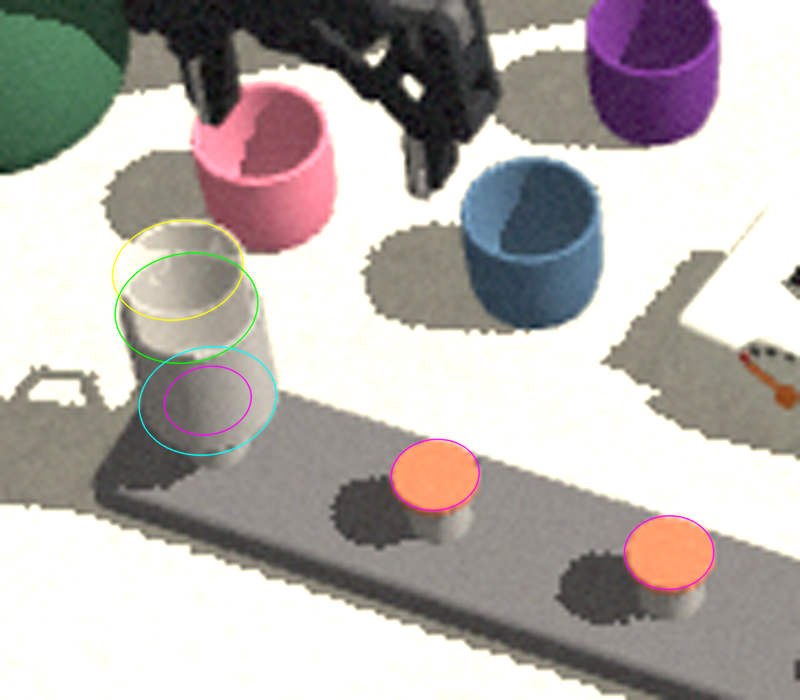

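```bash
python3 -m handwheel '[{"dx":0,"dy":0.97,"dz":0,"ax":0,"ay":0,"az":0},{"dx":0,"dy":0.97,"dz":0,"ax":0,"ay":0,"az":0},{"dx":0,"dy":0.97,"dz":0,"ax":0,"ay":0,"az":0},{"dx":0,"dy":0.97,"dz":0,"ax":0,"ay":0,"az":0},{"dx":0,"dy":0.97,"dz":0,"ax":0,"ay":0,"az":0},{"dx":0,"dy":0.97,"dz":0,"ax":0,"ay":0,"az":0},{"dx":0,"dy":0.97,"dz":0,"ax":0,"ay":0,"az":0},{"dx":0,"dy":0.97,"dz":0,"ax":0,"ay":0,"az":0},{"dx":0,"dy":0.97,"dz":0,"ax":0,"ay":0,"az":0},{"dx":0,"dy":0.97,"dz":0,"ax":0,"ay":0,"az":0},{"dx":0,"dy":0.97,"dz":0,"ax":0,"ay":0,"az":0},{"dx":0,"dy":0.97,"dz":0,"ax":0,"ay":0,"az":0}]'
python3 -m handwheel '[{"dx":0,"dy":0.97,"dz":0,"ax":0,"ay":0,"az":0},{"dx":0,"dy":0.97,"dz":0,"ax":0,"ay":0,"az":0},{"dx":0,"dy":0.97,"dz":0,"ax":0,"ay":0,"az":0},{"dx":0,"dy":0.9,"dz":0,"ax":0,"ay":0,"az":0},{"dx":0,"dy":0.6,"dz":0,"ax":0,"ay":0,"az":0},{"dx":0,"dy":0.3,"dz":0,"ax":0,"ay":0,"az":0},{"dx":0,"dy":0,"dz":0,"ax":0,"ay":0,"az":0}]'
python3 -c "
from h import *;togo(.604,.2335,.083)
c=bot.camera('scene');overlay(c,'q4.png',(390,220,560,370),4.5,glass(.604,.2335,.03)+glass(.598,.360,.03)+glass(.474,.3605,.03))"
```

```text
clock: 15.1
eef_pos: [0.6001, 0.0749, 0.2039]
tool_rot: [-0.001, 1.0, 0.0, 0.001]
ft_force: [0.5, 0.7, -0.2]
grip_width: 0.0856
clock: 15.8
eef_pos: [0.5997, 0.1923, 0.2033]
tool_rot: [-0.001, 1.0, 0.0, 0.0]
ft_force: [0.3, -0.5, -0.2]
grip_width: 0.0853
pos [0.5997 0.1923 0.2033] shift [-0.17  1.65  4.81] turn [0.   0.01 0.02] t 15.8 w 0.0853 F [ 0.3 -0.5 -0.2]
```

View pics/q4.png

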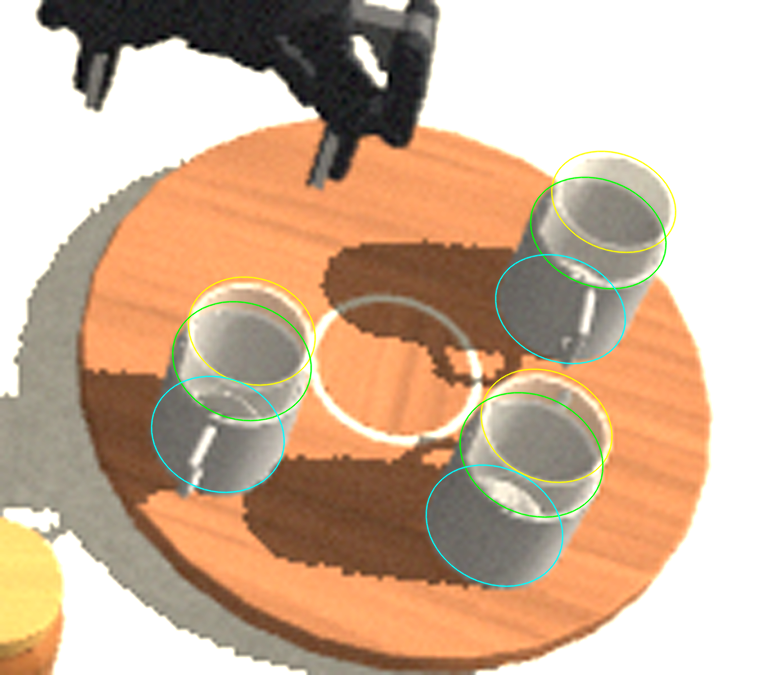

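```bash
python3 -m handwheel '[{"dx":-0.08,"dy":0.85,"dz":0,"ax":0,"ay":0,"az":0},{"dx":-0.07,"dy":0.8,"dz":0,"ax":0,"ay":0,"az":0},{"dx":0,"dy":0,"dz":0.6,"ax":0,"ay":0,"az":0},{"dx":0,"dy":0,"dz":0.9,"ax":0,"ay":0,"az":0},{"dx":0,"dy":0,"dz":0.9,"ax":0,"ay":0,"az":0},{"dx":0,"dy":0,"dz":0.9,"ax":0,"ay":0,"az":0},{"dx":0,"dy":0,"dz":0.9,"ax":0,"ay":0,"az":0},{"dx":0,"dy":0,"dz":0.6,"ax":0,"ay":0,"az":0},{"dx":0,"dy":0,"dz":0,"ax":0,"ay":0,"az":0}]'
python3 -m handwheel '[{"dx":0,"dy":0,"dz":0,"ax":0,"ay":0,"az":0},{"dx":0,"dy":0,"dz":0,"ax":0,"ay":0,"az":0},{"dx":0,"dy":0,"dz":0,"ax":0,"ay":0,"az":0},{"dx":0,"dy":0,"dz":0,"ax":0,"ay":0,"az":0},{"dx":0,"dy":0,"dz":0,"ax":0,"ay":0,"az":0}]' -1
python3 -c "
from h import *;togo(.604,.2335,.19)"
```

```text
clock: 16.75
eef_pos: [0.6016, 0.2308, 0.0803]
tool_rot: [0.0, 1.0, -0.001, -0.002]
ft_force: [-0.5, -0.4, -1.0]
grip_width: 0.0857
clock: 17.25
eef_pos: [0.6052, 0.2332, 0.0855]
tool_rot: [-0.001, 1.0, 0.001, 0.003]
ft_force: [0.7, -0.9, 5.4]
grip_width: 0.0513
pos [0.6052 0.2332 0.0855] shift [ 0.05  0.01 -4.18] turn [0.01 0.04 0.01] t 17.25 w 0.0513 F [ 0.7 -0.9  5.4]
```

```bash
python3 -m handwheel '[{"dx":0,"dy":0,"dz":-0.5,"ax":0,"ay":0,"az":0},{"dx":0,"dy":0,"dz":-0.9,"ax":0,"ay":0,"az":0},{"dx":0,"dy":0,"dz":-0.9,"ax":0,"ay":0,"az":0},{"dx":0,"dy":-0.3,"dz":-0.9,"ax":0,"ay":0,"az":0},{"dx":0,"dy":-0.7,"dz":-0.6,"ax":0,"ay":0,"az":0},{"dx":0,"dy":-0.97,"dz":0,"ax":0,"ay":0,"az":0},{"dx":0,"dy":-0.97,"dz":0,"ax":0,"ay":0,"az":0},{"dx":0,"dy":-0.97,"dz":0,"ax":0,"ay":0,"az":0},{"dx":0,"dy":-0.97,"dz":0,"ax":0,"ay":0,"az":0},{"dx":0,"dy":-0.97,"dz":0,"ax":0,"ay":0,"az":0},{"dx":0,"dy":-0.97,"dz":0,"ax":0,"ay":0,"az":0},{"dx":0,"dy":-0.97,"dz":0,"ax":0,"ay":0,"az":0}]'
python3 -m handwheel '[{"dx":0,"dy":-0.97,"dz":0,"ax":0,"ay":0,"az":0},{"dx":0,"dy":-0.97,"dz":0,"ax":0,"ay":0,"az":0},{"dx":0,"dy":-0.97,"dz":0,"ax":0,"ay":0,"az":0},{"dx":0,"dy":-0.97,"dz":0,"ax":0,"ay":0,"az":0},{"dx":0,"dy":-0.97,"dz":0,"ax":0,"ay":0,"az":0},{"dx":-0.1,"dy":-0.97,"dz":0,"ax":0,"ay":0,"az":0},{"dx":-0.05,"dy":-0.97,"dz":0,"ax":0,"ay":0,"az":0},{"dx":0,"dy":-0.97,"dz":0,"ax":0,"ay":0,"az":0},{"dx":0,"dy":-0.7,"dz":0,"ax":0,"ay":0,"az":0},{"dx":0,"dy":-0.2,"dz":0,"ax":0,"ay":0,"az":0},{"dx":0,"dy":0,"dz":0,"ax":0,"ay":0,"az":0}]'
python3 -c "
from h import *;togo(.611,-.178,.1105)"
```

```text
clock: 18.45
eef_pos: [0.6027, 0.0362, 0.1779]
tool_rot: [-0.001, 1.0, 0.0, -0.0]
ft_force: [0.2, 0.2, -1.6]
grip_width: 0.0509
clock: 19.55
eef_pos: [0.6073, -0.1789, 0.1778]
tool_rot: [-0.0, 1.0, 0.0, -0.0]
ft_force: [0.5, 0.3, -2.5]
grip_width: 0.0509
pos [ 0.6073 -0.1789  0.1778] shift [-0.15  0.04  2.69] turn [ 0.01 -0.    0.  ] t 19.55 w 0.0509 F [ 0.5  0.3 -2.5]
```

```bash
python3 -m handwheel '[{"dx":-0.15,"dy":0.04,"dz":0.5,"ax":0,"ay":0,"az":0},{"dx":0,"dy":0,"dz":0.9,"ax":0,"ay":0,"az":0},{"dx":0,"dy":0,"dz":0.7,"ax":0,"ay":0,"az":0},{"dx":0,"dy":0,"dz":0.3,"ax":0,"ay":0,"az":0},{"dx":0,"dy":0,"dz":0.12,"ax":0,"ay":0,"az":0},{"dx":0,"dy":0,"dz":0.08,"ax":0,"ay":0,"az":0},{"dx":0,"dy":0,"dz":0.08,"ax":0,"ay":0,"az":0},{"dx":0,"dy":0,"dz":0.05,"ax":0,"ay":0,"az":0},{"dx":0,"dy":0,"dz":0,"ax":0,"ay":0,"az":0}]'
python3 -c "
from h import *;togo(.611,-.178,.1105)"
```

```text
clock: 20.45
eef_pos: [0.6121, -0.1774, 0.1105]
tool_rot: [-0.001, 1.0, 0.0, 0.001]
ft_force: [0.5, 1.2, -1.3]
grip_width: 0.0512
pos [ 0.6121 -0.1774  0.1105] shift [ 0.04 -0.02  0.  ] turn [0.   0.01 0.01] t 20.45 w 0.0512 F [ 0.5  1.2 -1.3]
```

```bash
python3 -m handwheel '[{"dx":0.03,"dy":0,"dz":0.05,"ax":0,"ay":0,"az":0},{"dx":0,"dy":0,"dz":0.03,"ax":0,"ay":0,"az":0},{"dx":0,"dy":0,"dz":0,"ax":0,"ay":0,"az":0}]'
```

```text
clock: 20.75
eef_pos: [0.6124, -0.1775, 0.1104]
tool_rot: [-0.001, 1.0, -0.0, 0.003]
ft_force: [-1.0, 0.6, 6.4]
grip_width: 0.0508
```

```bash
python3 -m handwheel '[{"dx":0,"dy":0,"dz":0,"ax":0,"ay":0,"az":0},{"dx":0,"dy":0,"dz":0,"ax":0,"ay":0,"az":0},{"dx":0,"dy":0,"dz":0,"ax":0,"ay":0,"az":0},{"dx":0,"dy":0,"dz":0,"ax":0,"ay":0,"az":0},{"dx":0,"dy":0,"dz":-0.4,"ax":0,"ay":0,"az":0},{"dx":0,"dy":0,"dz":-0.9,"ax":0,"ay":0,"az":0},{"dx":0,"dy":0,"dz":-0.9,"ax":0,"ay":0,"az":0},{"dx":0,"dy":0,"dz":-0.9,"ax":0,"ay":0,"az":0},{"dx":0,"dy":0.5,"dz":-0.7,"ax":0,"ay":0,"az":0},{"dx":0,"dy":1,"dz":0,"ax":0,"ay":0,"az":0},{"dx":0,"dy":1,"dz":0,"ax":0,"ay":0,"az":0},{"dx":0,"dy":1,"dz":0,"ax":0,"ay":0,"az":0}]' 1
python3 - <<'E'
from h import *
togo(.598,.36,.205)
P=[(.602,.0415,.055),(.6064,-.0684,.055),(.6108,-.1779,.055),(.6159,-.2878,.055)]
cs=[(p,.019,(255,0,255)) for p in P]+glass(.6159,-.2878,.055)+glass(.6108,-.1779,.055)
s=bot.camera("scene");overlay(s,"q5.png",(170,150,330,290),5,cs)
E
```

```text
clock: 21.95
eef_pos: [0.6108, -0.0892, 0.2038]
tool_rot: [-0.001, 1.0, 0.0, 0.001]
ft_force: [0.7, -0.2, -0.1]
grip_width: 0.0854
pos [ 0.6108 -0.0892  0.2038] shift [ 0.51 17.97 -0.05] turn [0.   0.01 0.01] t 21.95 w 0.0854 F [ 0.7 -0.2 -0.1]
```

View pics/q5.png

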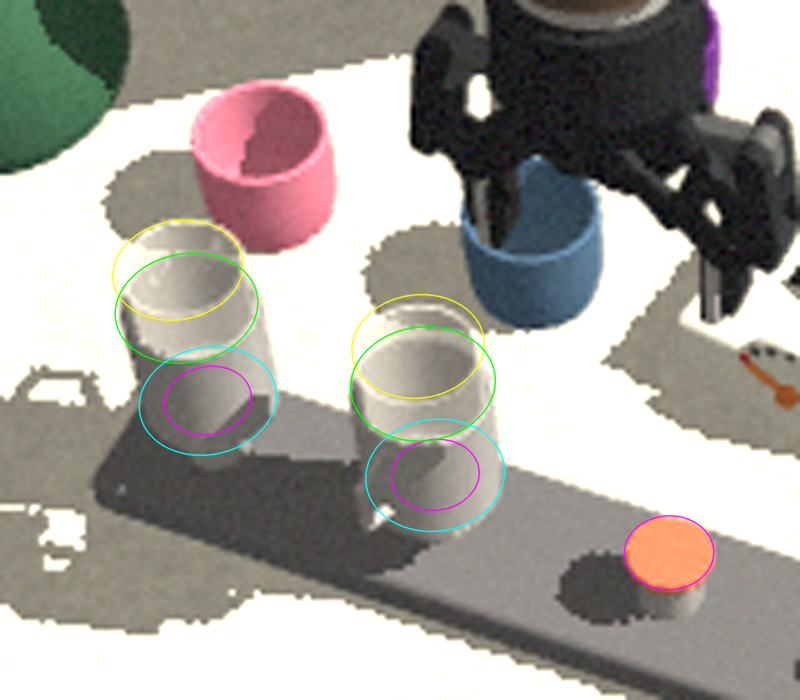

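```bash
python3 -m handwheel '[{"dx":0.05,"dy":1,"dz":0,"ax":0,"ay":0,"az":0},{"dx":0.05,"dy":1,"dz":0,"ax":0,"ay":0,"az":0},{"dx":0.05,"dy":1,"dz":0,"ax":0,"ay":0,"az":0},{"dx":0.05,"dy":1,"dz":0,"ax":0,"ay":0,"az":0},{"dx":0.05,"dy":1,"dz":0,"ax":0,"ay":0,"az":0},{"dx":0.05,"dy":1,"dz":0,"ax":0,"ay":0,"az":0},{"dx":0.05,"dy":1,"dz":0,"ax":0,"ay":0,"az":0},{"dx":0.05,"dy":1,"dz":0,"ax":0,"ay":0,"az":0},{"dx":0.05,"dy":1,"dz":0,"ax":0,"ay":0,"az":0},{"dx":0.05,"dy":1,"dz":0,"ax":0,"ay":0,"az":0},{"dx":0,"dy":1,"dz":0,"ax":0,"ay":0,"az":0},{"dx":0,"dy":1,"dz":0,"ax":0,"ay":0,"az":0}]'
python3 -m handwheel '[{"dx":0,"dy":1,"dz":0,"ax":0,"ay":0,"az":0},{"dx":0,"dy":1,"dz":0,"ax":0,"ay":0,"az":0},{"dx":0,"dy":1,"dz":0,"ax":0,"ay":0,"az":0},{"dx":0,"dy":1,"dz":0,"ax":0,"ay":0,"az":0},{"dx":0,"dy":1,"dz":0,"ax":0,"ay":0,"az":0},{"dx":0,"dy":0.7,"dz":0,"ax":0,"ay":0,"az":0},{"dx":0,"dy":0.2,"dz":0,"ax":0,"ay":0,"az":0},{"dx":0,"dy":0,"dz":0,"ax":0,"ay":0,"az":0}]'
python3 -c "
from h import *;togo(.598,.36,.083)"
```

```text
clock: 23.2
eef_pos: [0.5977, 0.2111, 0.2037]
tool_rot: [-0.001, 1.0, 0.0, 0.001]
ft_force: [-0.5, 0.4, 0.3]
grip_width: 0.0852
clock: 24.0
eef_pos: [0.5972, 0.3582, 0.2029]
tool_rot: [-0.001, 1.0, 0.0, 0.0]
ft_force: [0.1, -0.2, 0.3]
grip_width: 0.0853
pos [0.5972 0.3582 0.2029] shift [-0.03  0.07  4.8 ] turn [0.   0.   0.02] t 24.0 w 0.0853 F [ 0.1 -0.2  0.3]
```

```bash
python3 -m handwheel '[{"dx":-0.03,"dy":0.07,"dz":0.6,"ax":0,"ay":0,"az":0},{"dx":0,"dy":0,"dz":0.9,"ax":0,"ay":0,"az":0},{"dx":0,"dy":0,"dz":0.9,"ax":0,"ay":0,"az":0},{"dx":0,"dy":0,"dz":0.9,"ax":0,"ay":0,"az":0},{"dx":0,"dy":0,"dz":0.9,"ax":0,"ay":0,"az":0},{"dx":0,"dy":0,"dz":0.6,"ax":0,"ay":0,"az":0},{"dx":0,"dy":0,"dz":0,"ax":0,"ay":0,"az":0}]'
python3 -m handwheel '[{"dx":0,"dy":0,"dz":0,"ax":0,"ay":0,"az":0},{"dx":0,"dy":0,"dz":0,"ax":0,"ay":0,"az":0},{"dx":0,"dy":0,"dz":0,"ax":0,"ay":0,"az":0},{"dx":0,"dy":0,"dz":0,"ax":0,"ay":0,"az":0},{"dx":0,"dy":0,"dz":0,"ax":0,"ay":0,"az":0}]' -1
python3 -c "
from h import *;togo(.607,-.0684,.19)"
```

```text
clock: 24.7
eef_pos: [0.5967, 0.3568, 0.0802]
tool_rot: [-0.0, 1.0, -0.002, -0.002]
ft_force: [0.1, -0.3, -1.2]
grip_width: 0.0854
clock: 25.2
eef_pos: [0.6, 0.3599, 0.0856]
tool_rot: [-0.001, 1.0, 0.001, 0.003]
ft_force: [1.8, -1.2, 7.1]
grip_width: 0.0513
pos [0.6    0.3599 0.0856] shift [ -0.28 -17.13  -4.17] turn [0.01 0.04 0.01] t 25.2 w 0.0513 F [ 1.8 -1.2  7.1]
```

```bash
python3 -m handwheel '[{"dx":0,"dy":0,"dz":-0.5,"ax":0,"ay":0,"az":0},{"dx":0,"dy":0,"dz":-0.9,"ax":0,"ay":0,"az":0},{"dx":0,"dy":0,"dz":-0.9,"ax":0,"ay":0,"az":0},{"dx":0,"dy":-0.3,"dz":-0.9,"ax":0,"ay":0,"az":0},{"dx":0,"dy":-0.7,"dz":-0.6,"ax":0,"ay":0,"az":0},{"dx":0,"dy":-1,"dz":0,"ax":0,"ay":0,"az":0},{"dx":0,"dy":-1,"dz":0,"ax":0,"ay":0,"az":0},{"dx":0,"dy":-1,"dz":0,"ax":0,"ay":0,"az":0},{"dx":0,"dy":-1,"dz":0,"ax":0,"ay":0,"az":0},{"dx":0,"dy":-1,"dz":0,"ax":0,"ay":0,"az":0},{"dx":0,"dy":-1,"dz":0,"ax":0,"ay":0,"az":0},{"dx":0,"dy":-1,"dz":0,"ax":0,"ay":0,"az":0}]'
python3 -m handwheel '[{"dx":-0.05,"dy":-1,"dz":0,"ax":0,"ay":0,"az":0},{"dx":-0.05,"dy":-1,"dz":0,"ax":0,"ay":0,"az":0},{"dx":-0.05,"dy":-1,"dz":0,"ax":0,"ay":0,"az":0},{"dx":-0.05,"dy":-1,"dz":0,"ax":0,"ay":0,"az":0},{"dx":-0.05,"dy":-1,"dz":0,"ax":0,"ay":0,"az":0},{"dx":-0.05,"dy":-1,"dz":0,"ax":0,"ay":0,"az":0},{"dx":-0.05,"dy":-1,"dz":0,"ax":0,"ay":0,"az":0},{"dx":0,"dy":-1,"dz":0,"ax":0,"ay":0,"az":0},{"dx":0,"dy":-0.8,"dz":0,"ax":0,"ay":0,"az":0},{"dx":0,"dy":-0.3,"dz":0,"ax":0,"ay":0,"az":0},{"dx":0,"dy":0,"dz":0,"ax":0,"ay":0,"az":0}]'
python3 -c "
from h import *;togo(.608,-.0684,.1106)"
```

```text
clock: 26.4
eef_pos: [0.5976, 0.1573, 0.1777]
tool_rot: [-0.001, 1.0, -0.0, -0.0]
ft_force: [-0.4, -0.9, -1.8]
grip_width: 0.0514
clock: 27.5
eef_pos: [0.6069, -0.0694, 0.1777]
tool_rot: [0.0, 1.0, 0.0, -0.0]
ft_force: [0.3, 1.1, -1.3]
grip_width: 0.0511
pos [ 0.6069 -0.0694  0.1777] shift [-0.04  0.04  2.68] turn [ 0. -0. -0.] t 27.5 w 0.0511 F [ 0.3  1.1 -1.3]
```

```bash
python3 -m handwheel '[{"dx":0,"dy":0.04,"dz":0.5,"ax":0,"ay":0,"az":0},{"dx":0,"dy":0,"dz":0.9,"ax":0,"ay":0,"az":0},{"dx":0,"dy":0,"dz":0.7,"ax":0,"ay":0,"az":0},{"dx":0,"dy":0,"dz":0.3,"ax":0,"ay":0,"az":0},{"dx":0,"dy":0,"dz":0.12,"ax":0,"ay":0,"az":0},{"dx":0,"dy":0,"dz":0.08,"ax":0,"ay":0,"az":0},{"dx":0,"dy":0,"dz":0.08,"ax":0,"ay":0,"az":0},{"dx":0,"dy":0,"dz":0.05,"ax":0,"ay":0,"az":0},{"dx":0,"dy":0,"dz":0.05,"ax":0,"ay":0,"az":0},{"dx":0,"dy":0,"dz":0.03,"ax":0,"ay":0,"az":0},{"dx":0,"dy":0,"dz":0,"ax":0,"ay":0,"az":0}]'
python3 -c "
from h import *;togo(.608,-.0684,.1106)"
```

```text
clock: 28.6
eef_pos: [0.6093, -0.0669, 0.1107]
tool_rot: [-0.001, 1.0, 0.0, 0.003]
ft_force: [-1.6, 1.3, 7.7]
grip_width: 0.0511
pos [ 0.6093 -0.0669  0.1107] shift [ 0.05 -0.06  0.  ] turn [0.   0.04 0.01] t 28.6 w 0.0511 F [-1.6  1.3  7.7]
```

```bash
python3 -m handwheel '[{"dx":0,"dy":0,"dz":0,"ax":0,"ay":0,"az":0},{"dx":0,"dy":0,"dz":0,"ax":0,"ay":0,"az":0},{"dx":0,"dy":0,"dz":0,"ax":0,"ay":0,"az":0},{"dx":0,"dy":0,"dz":0,"ax":0,"ay":0,"az":0},{"dx":0,"dy":0,"dz":-0.4,"ax":0,"ay":0,"az":0},{"dx":0,"dy":0,"dz":-0.9,"ax":0,"ay":0,"az":0},{"dx":0,"dy":0,"dz":-0.9,"ax":0,"ay":0,"az":0},{"dx":0,"dy":0,"dz":-0.9,"ax":0,"ay":0,"az":0},{"dx":0,"dy":0.3,"dz":-0.7,"ax":0,"ay":0,"az":0},{"dx":0.3,"dy":0.9,"dz":0,"ax":0,"ay":0,"az":0},{"dx":0.33,"dy":1,"dz":0,"ax":0,"ay":0,"az":0},{"dx":0.33,"dy":1,"dz":0,"ax":0,"ay":0,"az":0}]' 1
python3 -m handwheel '[{"dx":0.33,"dy":1,"dz":0,"ax":0,"ay":0,"az":0},{"dx":0.33,"dy":1,"dz":0,"ax":0,"ay":0,"az":0},{"dx":0.33,"dy":1,"dz":0,"ax":0,"ay":0,"az":0},{"dx":0.33,"dy":1,"dz":0,"ax":0,"ay":0,"az":0},{"dx":0.33,"dy":1,"dz":0,"ax":0,"ay":0,"az":0},{"dx":0.33,"dy":1,"dz":0,"ax":0,"ay":0,"az":0},{"dx":0.33,"dy":1,"dz":0,"ax":0,"ay":0,"az":0},{"dx":0.33,"dy":1,"dz":0,"ax":0,"ay":0,"az":0},{"dx":0.33,"dy":1,"dz":0,"ax":0,"ay":0,"az":0},{"dx":0.33,"dy":1,"dz":0,"ax":0,"ay":0,"az":0},{"dx":0.33,"dy":1,"dz":0,"ax":0,"ay":0,"az":0},{"dx":0.33,"dy":1,"dz":0,"ax":0,"ay":0,"az":0}]' 1
python3 -m handwheel '[{"dx":0.33,"dy":1,"dz":0,"ax":0,"ay":0,"az":0},{"dx":0.1,"dy":0.7,"dz":0,"ax":0,"ay":0,"az":0},{"dx":0,"dy":0.2,"dz":0,"ax":0,"ay":0,"az":0},{"dx":0,"dy":0,"dz":0,"ax":0,"ay":0,"az":0}]'
python3 - <<'E'
from h import *
togo(.474,.3605,.083)
P=[(.602,.0415,.055),(.6064,-.0684,.055),(.6108,-.1779,.055),(.6159,-.2878,.055)]
cs=[(p,.019,(255,0,255)) for p in P]+glass(.6159,-.2878,.055)+glass(.6108,-.1779,.055)+glass(.6064,-.0684,.055)+glass(.474,.3605,.03)
s=bot.camera("scene");overlay(s,"q6.png",(170,150,570,350),2,cs)
c=bot.camera("top");overlay(c,"q7.png",(100,150,500,350),2,cs)
E
```

```text
clock: 29.8
eef_pos: [0.5834, 0.0135, 0.2034]
tool_rot: [-0.0, 1.0, 0.0, 0.001]
ft_force: [-0.4, -0.0, 0.4]
grip_width: 0.0859
clock: 31.0
eef_pos: [0.4837, 0.3138, 0.2034]
tool_rot: [-0.001, 1.0, 0.0, 0.001]
ft_force: [-0.3, -0.0, 0.2]
grip_width: 0.0855
clock: 31.4
eef_pos: [0.4733, 0.3605, 0.2026]
tool_rot: [-0.001, 1.0, -0.0, 0.0]
ft_force: [0.3, 1.5, -1.2]
grip_width: 0.0854
pos [0.4733 0.3605 0.2026] shift [-0.03 -0.    4.78] turn [-0.    0.01  0.02] t 31.4 w 0.0854 F [ 0.3  1.5 -1.2]
```

View pics/q6.png

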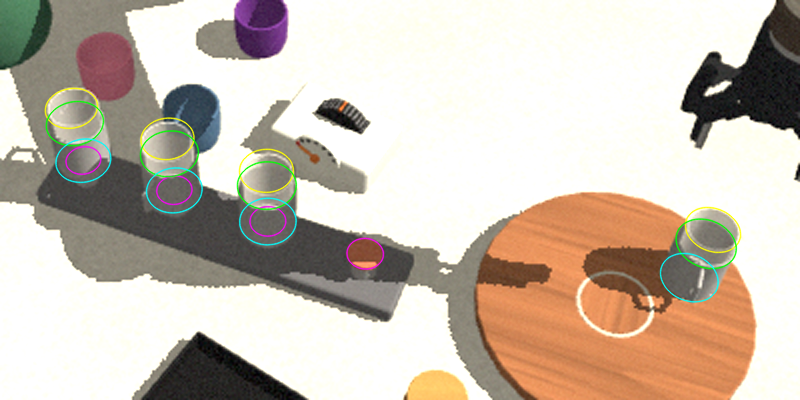

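View pics/q7.png

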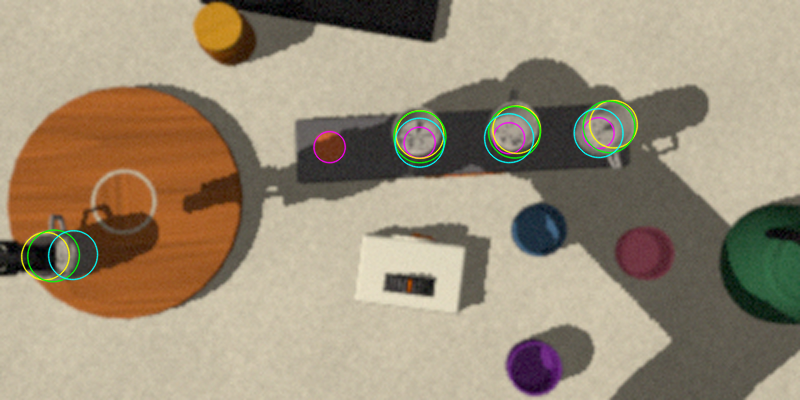

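```bash
python3 -m handwheel '[{"dx":-0.03,"dy":0,"dz":0.6,"ax":0,"ay":0,"az":0},{"dx":0,"dy":0,"dz":0.9,"ax":0,"ay":0,"az":0},{"dx":0,"dy":0,"dz":0.9,"ax":0,"ay":0,"az":0},{"dx":0,"dy":0,"dz":0.9,"ax":0,"ay":0,"az":0},{"dx":0,"dy":0,"dz":0.9,"ax":0,"ay":0,"az":0},{"dx":0,"dy":0,"dz":0.6,"ax":0,"ay":0,"az":0},{"dx":0,"dy":0,"dz":0,"ax":0,"ay":0,"az":0}]'
python3 -m handwheel '[{"dx":0,"dy":0,"dz":0,"ax":0,"ay":0,"az":0},{"dx":0,"dy":0,"dz":0,"ax":0,"ay":0,"az":0},{"dx":0,"dy":0,"dz":0,"ax":0,"ay":0,"az":0},{"dx":0,"dy":0,"dz":0,"ax":0,"ay":0,"az":0},{"dx":0,"dy":0,"dz":0,"ax":0,"ay":0,"az":0}]' -1
python3 -c "
from h import *;togo(.6035,.0415,.178)"
```

```text
clock: 32.2
eef_pos: [0.4728, 0.3576, 0.0801]
tool_rot: [0.0, 1.0, -0.002, -0.002]
ft_force: [-0.7, 0.3, 0.4]
grip_width: 0.0852
clock: 32.7
eef_pos: [0.4754, 0.3608, 0.0848]
tool_rot: [-0.001, 1.0, 0.001, 0.002]
ft_force: [0.8, -1.0, 7.0]
grip_width: 0.0513
pos [0.4754 0.3608 0.0848] shift [ -5.13 -12.77  -3.73] turn [0.01 0.03 0.01] t 32.7 w 0.0513 F [ 0.8 -1.   7. ]
```

```bash
python3 -m handwheel '[{"dx":0,"dy":0,"dz":-0.5,"ax":0,"ay":0,"az":0},{"dx":0,"dy":0,"dz":-0.9,"ax":0,"ay":0,"az":0},{"dx":0,"dy":0,"dz":-0.9,"ax":0,"ay":0,"az":0},{"dx":-0.1,"dy":-0.3,"dz":-0.9,"ax":0,"ay":0,"az":0},{"dx":-0.35,"dy":-0.7,"dz":-0.6,"ax":0,"ay":0,"az":0},{"dx":-0.42,"dy":-1,"dz":0,"ax":0,"ay":0,"az":0},{"dx":-0.42,"dy":-1,"dz":0,"ax":0,"ay":0,"az":0},{"dx":-0.42,"dy":-1,"dz":0,"ax":0,"ay":0,"az":0},{"dx":-0.42,"dy":-1,"dz":0,"ax":0,"ay":0,"az":0},{"dx":-0.42,"dy":-1,"dz":0,"ax":0,"ay":0,"az":0},{"dx":-0.42,"dy":-1,"dz":0,"ax":0,"ay":0,"az":0},{"dx":-0.42,"dy":-1,"dz":0,"ax":0,"ay":0,"az":0}]'
python3 -m handwheel '[{"dx":-0.42,"dy":-1,"dz":0,"ax":0,"ay":0,"az":0},{"dx":-0.42,"dy":-1,"dz":0,"ax":0,"ay":0,"az":0},{"dx":-0.42,"dy":-1,"dz":0,"ax":0,"ay":0,"az":0},{"dx":-0.3,"dy":-1,"dz":0,"ax":0,"ay":0,"az":0},{"dx":-0.2,"dy":-0.6,"dz":0,"ax":0,"ay":0,"az":0},{"dx":0,"dy":-0.2,"dz":0,"ax":0,"ay":0,"az":0},{"dx":0,"dy":0,"dz":0,"ax":0,"ay":0,"az":0}]'
python3 -c "
from h import *;togo(.6035,.0415,.1098)"
```

```text
clock: 33.9
eef_pos: [0.5589, 0.1595, 0.178]
tool_rot: [-0.001, 1.0, 0.0, 0.0]
ft_force: [0.9, 0.9, -1.7]
grip_width: 0.0511
clock: 34.6
eef_pos: [0.6028, 0.0403, 0.1776]
tool_rot: [-0.0, 1.0, 0.0, -0.0]
ft_force: [-0.1, 0.1, -1.4]
grip_width: 0.0513
pos [0.6028 0.0403 0.1776] shift [-0.03  0.05  2.71] turn [ 0.01 -0.    0.01] t 34.6 w 0.0513 F [-0.1  0.1 -1.4]
```

```bash
python3 -m handwheel '[{"dx":0,"dy":0.03,"dz":0.5,"ax":0,"ay":0,"az":0},{"dx":0,"dy":0,"dz":0.9,"ax":0,"ay":0,"az":0},{"dx":0,"dy":0,"dz":0.7,"ax":0,"ay":0,"az":0},{"dx":0,"dy":0,"dz":0.3,"ax":0,"ay":0,"az":0},{"dx":0,"dy":0,"dz":0.12,"ax":0,"ay":0,"az":0},{"dx":0,"dy":0,"dz":0.08,"ax":0,"ay":0,"az":0},{"dx":0,"dy":0,"dz":0.08,"ax":0,"ay":0,"az":0},{"dx":0,"dy":0,"dz":0.05,"ax":0,"ay":0,"az":0},{"dx":0,"dy":0,"dz":0.05,"ax":0,"ay":0,"az":0},{"dx":0,"dy":0,"dz":0.03,"ax":0,"ay":0,"az":0},{"dx":0,"dy":0,"dz":0,"ax":0,"ay":0,"az":0}]'
python3 -c "
from h import *;togo(.6035,.0415,.1098)"
```

```text
clock: 35.7
eef_pos: [0.6045, 0.0413, 0.1098]
tool_rot: [-0.001, 1.0, 0.0, 0.002]
ft_force: [-2.4, 0.5, 5.6]
grip_width: 0.0513
pos [0.6045 0.0413 0.1098] shift [0.04 0.01 0.  ] turn [0.   0.03 0.01] t 35.7 w 0.0513 F [-2.4  0.5  5.6]
```

```bash
python3 -m handwheel '[{"dx":0,"dy":0,"dz":0,"ax":0,"ay":0,"az":0},{"dx":0,"dy":0,"dz":0,"ax":0,"ay":0,"az":0},{"dx":0,"dy":0,"dz":0,"ax":0,"ay":0,"az":0},{"dx":0,"dy":0,"dz":0,"ax":0,"ay":0,"az":0},{"dx":0,"dy":0,"dz":-0.4,"ax":0,"ay":0,"az":0},{"dx":0,"dy":0,"dz":-0.9,"ax":0,"ay":0,"az":0},{"dx":0,"dy":0,"dz":-0.9,"ax":0,"ay":0,"az":0},{"dx":0,"dy":0,"dz":-0.9,"ax":0,"ay":0,"az":0},{"dx":0,"dy":0,"dz":-0.7,"ax":0,"ay":0,"az":0},{"dx":0,"dy":0,"dz":0,"ax":0,"ay":0,"az":0}]' 1
python3 -m handwheel '[{"dx":0.7,"dy":0,"dz":0,"ax":0,"ay":0,"az":0},{"dx":0.9,"dy":-0.55,"dz":0,"ax":0,"ay":0,"az":0},{"dx":0.9,"dy":-0.6,"dz":0,"ax":0,"ay":0,"az":0},{"dx":0.9,"dy":-0.65,"dz":0,"ax":0,"ay":0,"az":0},{"dx":0.9,"dy":-0.65,"dz":0,"ax":0,"ay":0,"az":0},{"dx":0.9,"dy":-0.65,"dz":0,"ax":0,"ay":0,"az":0},{"dx":0.9,"dy":-0.65,"dz":0,"ax":0,"ay":0,"az":0},{"dx":0.8,"dy":-0.6,"dz":0.9,"ax":0,"ay":0,"az":0},{"dx":0,"dy":0,"dz":0.9,"ax":0,"ay":0,"az":0},{"dx":0,"dy":0,"dz":0.9,"ax":0,"ay":0,"az":0},{"dx":0,"dy":0,"dz":0,"ax":0,"ay":0,"az":0}]' -1
python3 - <<'E'
from h import *
togo(.4315,-.0675,.085)
P=[(.602,.0415,.055),(.6064,-.0684,.055),(.6108,-.1779,.055),(.6159,-.2878,.055)]
cs=[(p,.019,(255,0,255)) for p in P]+sum([glass(p[0],p[1],.055) for p in P],[])
s=bot.camera("scene");overlay(s,"q8.png",(190,150,390,300),4,cs)
E
```

```text
clock: 36.7
eef_pos: [0.6052, 0.0414, 0.2062]
tool_rot: [-0.001, 1.0, 0.0, 0.004]
ft_force: [0.3, 0.2, -0.0]
grip_width: 0.0856
clock: 37.8
eef_pos: [0.4276, -0.0675, 0.1316]
tool_rot: [-0.001, 1.0, 0.001, -0.003]
ft_force: [-0.5, -0.6, -0.5]
grip_width: 0.0002
pos [ 0.4276 -0.0675  0.1316] shift [-0.16  0.    1.86] turn [ 0.01 -0.04  0.01] t 37.8 w 0.0002 F [-0.5 -0.6 -0.5]
```

View pics/q8.png

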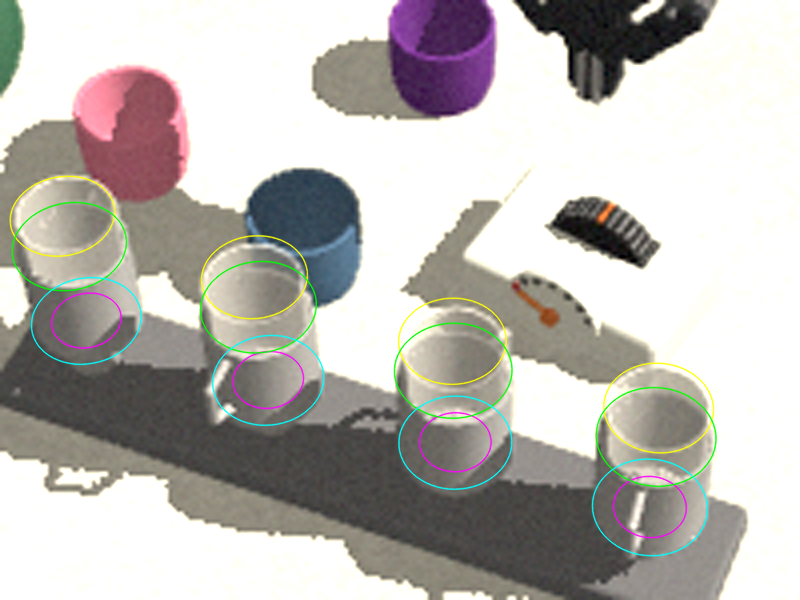

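```bash
python3 -m handwheel '[{"dx":-0.16,"dy":0,"dz":0.6,"ax":0,"ay":0,"az":0},{"dx":0,"dy":0,"dz":0.7,"ax":0,"ay":0,"az":0},{"dx":0,"dy":0,"dz":0.5,"ax":0,"ay":0,"az":0},{"dx":0,"dy":0,"dz":0.1,"ax":0,"ay":0,"az":0},{"dx":0,"dy":0,"dz":0,"ax":0,"ay":0,"az":0}]'
python3 -m handwheel '[{"dx":0,"dy":0,"dz":0.06,"ax":0,"ay":0,"az":0},{"dx":0,"dy":0,"dz":0.06,"ax":0,"ay":0,"az":0},{"dx":0,"dy":0,"dz":0,"ax":0,"ay":0,"az":0}]'
python3 -c "
from h import *;togo(.4315,-.0675,.076)"
```

```text
clock: 38.35
eef_pos: [0.4354, -0.0677, 0.0877]
tool_rot: [-0.001, 1.0, 0.0, 0.0]
ft_force: [-0.3, 1.3, 0.3]
grip_width: -0.0002
clock: 38.65
eef_pos: [0.4353, -0.0678, 0.0846]
tool_rot: [-0.001, 1.0, 0.0, 0.001]
ft_force: [-0.1, 0.4, 0.6]
grip_width: -0.0002
pos [ 0.4353 -0.0678  0.0846] shift [0.15 0.01 0.34] turn [0.   0.01 0.01] t 38.65 w -0.0002 F [-0.1  0.4  0.6]
```

```bash
python3 -m handwheel '[{"dx":0.12,"dy":0,"dz":0.1,"ax":0,"ay":0,"az":0},{"dx":0,"dy":0,"dz":0.1,"ax":0,"ay":0,"az":0},{"dx":0,"dy":0,"dz":0,"ax":0,"ay":0,"az":0}]'
python3 -m handwheel '[{"dx":0,"dy":0,"dz":0.06,"ax":0,"ay":0,"az":0},{"dx":0,"dy":0,"dz":0.06,"ax":0,"ay":0,"az":0},{"dx":0,"dy":0,"dz":0,"ax":0,"ay":0,"az":0}]'
python3 -c "
from h import *;togo(.4315,-.0675,.076)"
```

```text
clock: 38.95
eef_pos: [0.4314, -0.0678, 0.0788]
tool_rot: [-0.001, 1.0, 0.0, -0.0]
ft_force: [-0.6, -0.3, 0.9]
grip_width: -0.0001
clock: 39.25
eef_pos: [0.4318, -0.0678, 0.0759]
tool_rot: [-0.001, 1.0, 0.0, 0.0]
ft_force: [-0.6, 0.4, -0.3]
grip_width: -0.0
pos [ 0.4318 -0.0678  0.0759] shift [ 0.01  0.01 -0.  ] turn [0.   0.   0.01] t 39.25 w -0.0 F [-0.6  0.4 -0.3]
```

```bash
python3 -m handwheel '[{"dx":0,"dy":0,"dz":0.08,"ax":0,"ay":0,"az":0},{"dx":0,"dy":0,"dz":0,"ax":0,"ay":0,"az":0}]'
python3 -m handwheel '[{"dx":0,"dy":0,"dz":0.04,"ax":0,"ay":0,"az":0},{"dx":0,"dy":0,"dz":0,"ax":0,"ay":0,"az":0}]'
python3 -c "
from h import *;togo(.4315,-.0675,.076)
s=bot.camera('scene');save(s,'w1.png',(280,150,400,250),6)"
```

```text
clock: 39.45
eef_pos: [0.4318, -0.0678, 0.0739]
tool_rot: [-0.001, 1.0, 0.0, 0.0]
ft_force: [-0.1, 0.1, 0.2]
grip_width: 0.0003
clock: 39.65
eef_pos: [0.4318, -0.0678, 0.0731]
tool_rot: [-0.001, 1.0, 0.0, 0.0]
ft_force: [-1.2, 0.3, -0.4]
grip_width: -0.0
pos [ 0.4318 -0.0678  0.0731] shift [ 0.01  0.01 -0.12] turn [0.   0.   0.01] t 39.65 w -0.0 F [-1.2  0.3 -0.4]
```

View pics/w1.png

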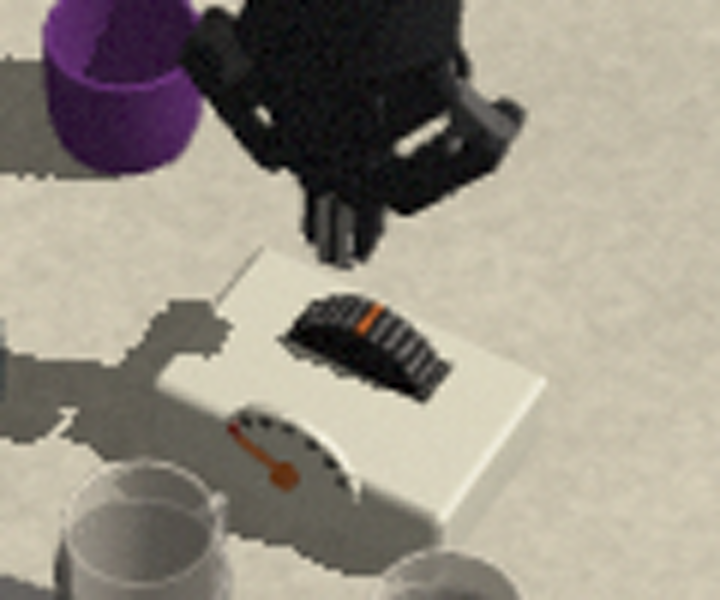

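```bash
python3 - <<'E'
from h import *
s=bot.camera('scene')
for p in((.4318,-.0678,.054),(.4318,-.0678,.073),(.4328,-.0556,.06),(.4318,-.0678,.0575),(.4318,-.0678,.09)): print(p,((proj(s,p)-[280,150])*6).round())
c=bot.camera('top')
# orange mark centroid in top & scene
for cam in(s,c):
    hsv=cv2.cvtColor(cam['img'],cv2.COLOR_RGB2HSV)
    m=cv2.inRange(hsv,(4,150,80),(16,255,255));n,l,st,ce=cv2.connectedComponentsWithStats(m)
    for i in range(1,n):
        if st[i,4]>2: print(st[i],ce[i].round(1))
E
```

```text
(0.4318, -0.0678, 0.054) [334. 316.]
(0.4318, -0.0678, 0.073) [335. 283.]
(0.4328, -0.0556, 0.06) [363. 317.]
(0.4318, -0.0678, 0.0575) [334. 310.]
(0.4318, -0.0678, 0.09) [336. 254.]
[1 1 3 4 7] [1.9 2.4]
[22  0 16 27 80] [29.3 10.8]
[ 0  2 15 13 38] [7. 8.]
[12  2 11  7 20] [17.4  4.9]
[23  7  2  2  3] [23.3  7.3]
[16  9  3  3  6] [16.8 10. ]
[18  9  5 11 21] [20.2 14.4]
[29  9  3  3  4] [30.2 10. ]
[33  9  5  3  7] [34.9 10. ]
[ 8 11  7  5 15] [10.7 12.8]
[37 10  5  8 14] [39.1 13.1]
[30 12  3  3  5] [31.  13.4]
[10 16  2  2  3] [10.7 16.3]
[42 16  3  3  5] [43.  16.8]
[ 1 18  2  4  5] [ 1.8 19.2]
[ 6 18 12  6 20] [11.4 21.3]
[34 19  3  3  5] [35.2 19.6]
[36 19  5  8 10] [38.6 23.1]
[ 2 20  3  6  7] [ 3.6 22.9]
[21 21  6  4 11] [23.4 22.6]
[42 20  3  2  3] [43.  20.3]
[17 22  8 13 26] [20.6 28.7]
[28 22  3  4  5] [29.  23.4]
[41 22  6  7 13] [43.3 24.8]
[14 24  5  9 11] [15.9 27.8]
[ 9 26  3  3  4] [10.2 27. ]
[47 26  2  4  5] [47.8 27.4]
[ 2 28  2  2  3] [ 2.7 28.7]
[31 28  3  2  3] [32.  28.3]
[35 28 14 14 44] [41.7 33.7]
[ 0 31  3  7  9] [ 1. 34.]
[ 4 30  7 16 30] [ 6.5 37.3]
[
[... 907 characters left out ...]
 5] [26.4 55. ]
[31 53  3  2  3] [32.  53.7]
[ 7 54  5  4  9] [ 8.7 55.6]
[26 55  7 10 18] [28.5 58.7]
[ 0 57  8 12 41] [ 2.8 61.9]
[ 7 58  2  2  3] [ 7.7 58.3]
[17 59  7  7 17] [20.1 61.8]
[ 8 64  5  4  8] [10.4 65.5]
[13 66  5  3  6] [14.8 67. ]
[18 66  3  4  4] [19.2 67.5]
[  0  69  12  45 260] [ 3.9 91.6]
[ 7 69  2  2  3] [ 7.3 69.3]
[10 71  4  3  5] [11.2 72.2]
[15 73  3  3  4] [16.2 74. ]
[339 201   5   5  10] [340.9 202.9]
[320 223  10   9  22] [325.5 227.6]
[  408   247   139   122 10023] [477.3 306.9]
[461 288  33  29 632] [476.6 301.6]
[381 357  23  25 211] [393.4 369.9]
[200 172   9   6  13] [204.5 175.4]
[ 104  194  116  115 9542] [161.9 250.8]
[148 237  28  28 600] [161.4 250.4]
```

```bash
python3 -m handwheel '[{"dx":0,"dy":0,"dz":0.3,"ax":0,"ay":0,"az":0},{"dx":0,"dy":0,"dz":0.2,"ax":0,"ay":0,"az":0},{"dx":0,"dy":0,"dz":0,"ax":0,"ay":0,"az":0}]'
python3 -c "
from h import *;togo(.4315,-.0675,.076)
s=bot.camera('scene');save(s,'w2.png',(280,150,400,250),6)"
```

```text
clock: 40.1
eef_pos: [0.431, -0.0676, 0.0596]
tool_rot: [-0.001, 1.0, 0.0, -0.001]
ft_force: [-0.8, -0.6, 0.4]
grip_width: -0.0002
pos [ 0.431  -0.0676  0.0596] shift [-0.02  0.01 -0.66] turn [ 0.   -0.01  0.01] t 40.1 w -0.0002 F [-0.8 -0.6  0.4]
```

View pics/w2.png

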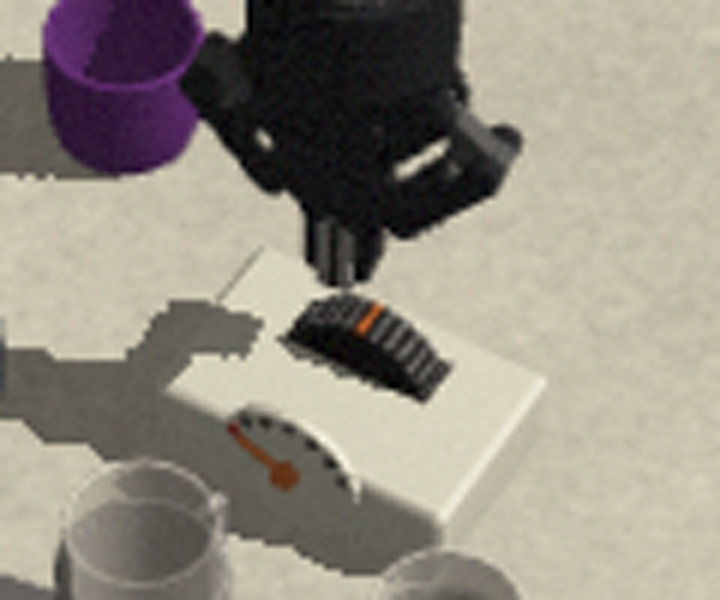

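```bash
python3 -c "
from h import *
s=bot.camera('top');overlay(s,'w3.png',(250,220,400,340),5,[((.431,-.0676,.06),.008,(0,255,0)),((.431,-.0676,.04),.011,(0,255,255))])"
```

```text
(no output)
```

View pics/w3.png

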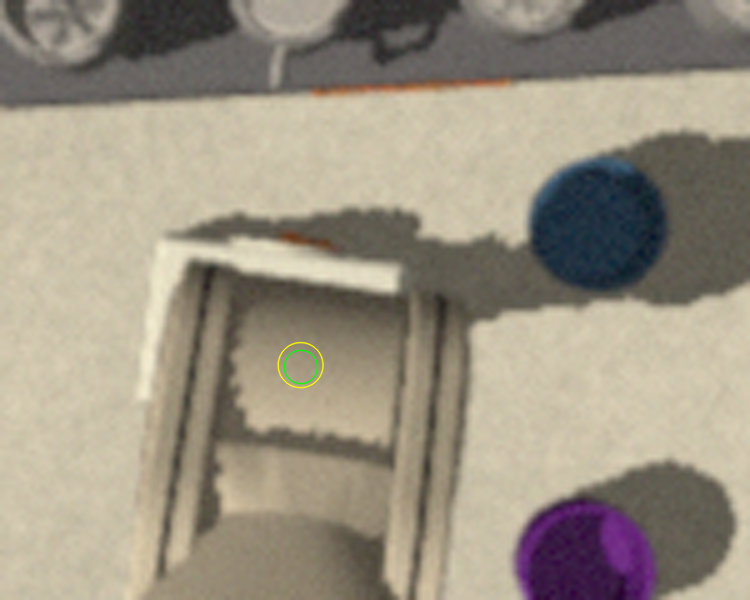

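```bash
python3 -m handwheel '[{"dx":0,"dy":0,"dz":0.16,"ax":0,"ay":0,"az":0},{"dx":0,"dy":0,"dz":0.1,"ax":0,"ay":0,"az":0},{"dx":0,"dy":0,"dz":0,"ax":0,"ay":0,"az":0}]'
python3 -m handwheel '[{"dx":0,"dy":0,"dz":0.08,"ax":0,"ay":0,"az":0},{"dx":0,"dy":0,"dz":0,"ax":0,"ay":0,"az":0}]'
python3 -m handwheel '[{"dx":0,"dy":0,"dz":0.08,"ax":0,"ay":0,"az":0},{"dx":0,"dy":0,"dz":0,"ax":0,"ay":0,"az":0}]'
python3 -c "
from h import *;togo(.4315,-.0675,.076)
s=bot.camera('scene');save(s,'w4.png',(280,150,400,250),6)"
```

```text
clock: 40.5
eef_pos: [0.4316, -0.0678, 0.0538]
tool_rot: [-0.001, 1.0, 0.0, -0.0]
ft_force: [-0.0, 0.3, 0.6]
grip_width: 0.0
clock: 40.7
eef_pos: [0.4318, -0.0678, 0.052]
tool_rot: [-0.001, 1.0, 0.0, 0.0]
ft_force: [0.5, -0.3, 0.2]
grip_width: 0.0
clock: 40.9
eef_pos: [0.4318, -0.0677, 0.05]
tool_rot: [-0.001, 1.0, 0.0, 0.0]
ft_force: [-0.4, -0.2, -0.4]
grip_width: -0.0002
pos [ 0.4318 -0.0677  0.05  ] shift [ 0.01  0.01 -1.04] turn [0.   0.   0.01] t 40.9 w -0.0002 F [-0.4 -0.2 -0.4]
```

View pics/w4.png

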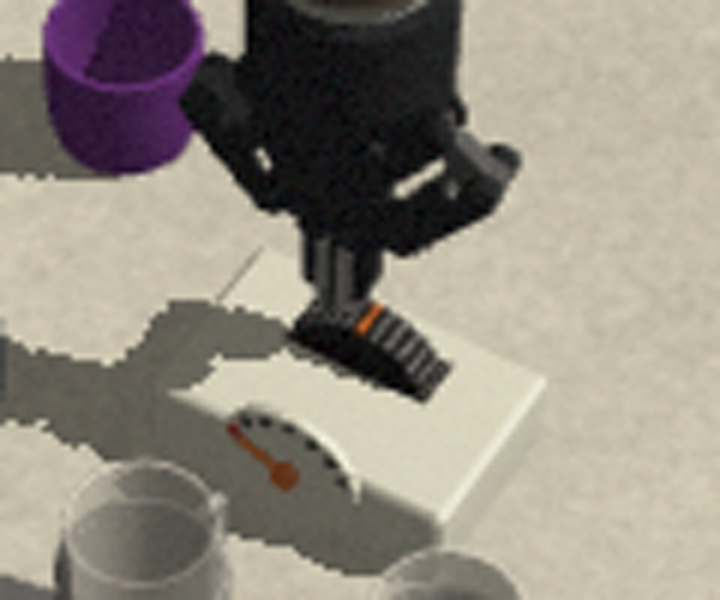

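```bash
python3 -m handwheel '[{"dx":0,"dy":0,"dz":0.06,"ax":0,"ay":0,"az":0},{"dx":0,"dy":0,"dz":0,"ax":0,"ay":0,"az":0}]'
python3 -m handwheel '[{"dx":0,"dy":0,"dz":0.06,"ax":0,"ay":0,"az":0},{"dx":0,"dy":0,"dz":0,"ax":0,"ay":0,"az":0}]'
python3 -m handwheel '[{"dx":0,"dy":0,"dz":0.06,"ax":0,"ay":0,"az":0},{"dx":0,"dy":0,"dz":0,"ax":0,"ay":0,"az":0}]'
```

```text
clock: 41.15
eef_pos: [0.4319, -0.0678, 0.0485]
tool_rot: [-0.001, 1.0, 0.0, 0.0]
ft_force: [-0.4, -1.0, 0.2]
grip_width: -0.0001
clock: 41.35
eef_pos: [0.4318, -0.0678, 0.047]
tool_rot: [-0.001, 1.0, 0.0, 0.0]
ft_force: [0.3, -0.2, 0.5]
grip_width: -0.0001
clock: 41.55
eef_pos: [0.4318, -0.0678, 0.0455]
tool_rot: [-0.001, 1.0, 0.0, 0.0]
ft_force: [0.8, -0.2, 0.7]
grip_width: -0.0001
```

```bash
python3 -m handwheel '[{"dx":0,"dy":0,"dz":0.06,"ax":0,"ay":0,"az":0},{"dx":0,"dy":0,"dz":0,"ax":0,"ay":0,"az":0}]'
python3 -m handwheel '[{"dx":0,"dy":0,"dz":0.06,"ax":0,"ay":0,"az":0},{"dx":0,"dy":0,"dz":0,"ax":0,"ay":0,"az":0}]'
python3 -c "
from h import *
s=bot.camera('scene');save(s,'w5.png',(280,150,400,250),6)"
```

```text
clock: 41.75
eef_pos: [0.4318, -0.0678, 0.044]
tool_rot: [-0.001, 1.0, 0.0, 0.0]
ft_force: [0.6, -0.3, 0.0]
grip_width: -0.0002
clock: 41.95
eef_pos: [0.4318, -0.0678, 0.0425]
tool_rot: [-0.001, 1.0, 0.0, 0.0]
ft_force: [-0.0, -0.5, 0.1]
grip_width: -0.0002
```

View pics/w5.png

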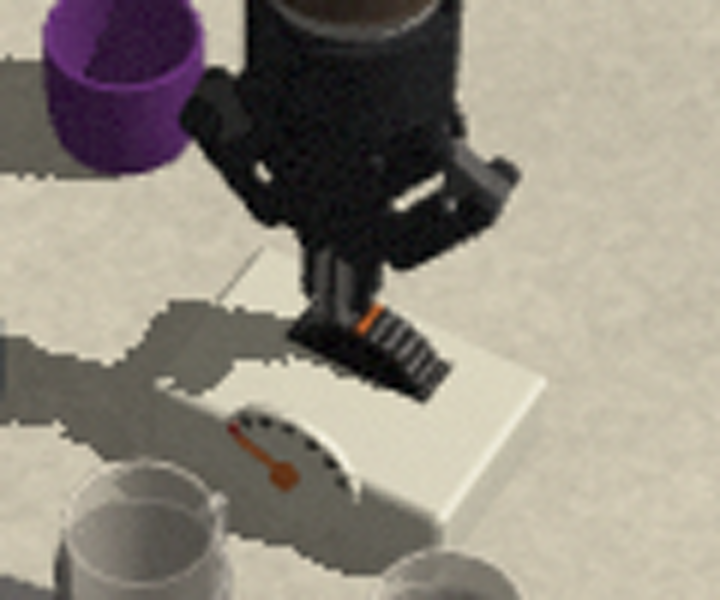

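```bash
python3 -m handwheel '[{"dx":0,"dy":0,"dz":0.06,"ax":0,"ay":0,"az":0},{"dx":0,"dy":0,"dz":0,"ax":0,"ay":0,"az":0}]'
python3 -m handwheel '[{"dx":0,"dy":0,"dz":0.06,"ax":0,"ay":0,"az":0},{"dx":0,"dy":0,"dz":0,"ax":0,"ay":0,"az":0}]'
python3 -m handwheel '[{"dx":0,"dy":0,"dz":0.06,"ax":0,"ay":0,"az":0},{"dx":0,"dy":0,"dz":0,"ax":0,"ay":0,"az":0}]'
```

```text
clock: 42.2
eef_pos: [0.4318, -0.0678, 0.041]
tool_rot: [-0.001, 1.0, 0.0, 0.0]
ft_force: [-0.4, -0.1, -0.4]
grip_width: 0.0003
clock: 42.4
eef_pos: [0.4318, -0.0678, 0.0395]
tool_rot: [-0.001, 1.0, 0.0, 0.0]
ft_force: [0.1, 0.7, 0.9]
grip_width: -0.0001
clock: 42.6
eef_pos: [0.4321, -0.0678, 0.0381]
tool_rot: [-0.001, 1.0, 0.0, 0.0]
ft_force: [0.2, 0.7, 1.2]
grip_width: -0.0
```

```bash
python3 -m handwheel '[{"dx":0,"dy":0,"dz":0.05,"ax":0,"ay":0,"az":0},{"dx":0,"dy":0,"dz":0,"ax":0,"ay":0,"az":0}]'
python3 -m handwheel '[{"dx":0,"dy":0,"dz":0.05,"ax":0,"ay":0,"az":0},{"dx":0,"dy":0,"dz":0,"ax":0,"ay":0,"az":0}]'
python3 -c "
from h import *
s=bot.camera('scene');save(s,'w6.png',(280,150,400,250),6)"
```

```text
clock: 42.8
eef_pos: [0.4321, -0.0678, 0.037]
tool_rot: [-0.001, 1.0, 0.0, 0.0]
ft_force: [0.0, 1.4, 1.9]
grip_width: 0.0002
clock: 43.0
eef_pos: [0.4321, -0.0678, 0.0358]
tool_rot: [-0.001, 1.0, 0.0, 0.001]
ft_force: [-0.4, -0.6, 4.3]
grip_width: -0.0001
```

View pics/w6.png

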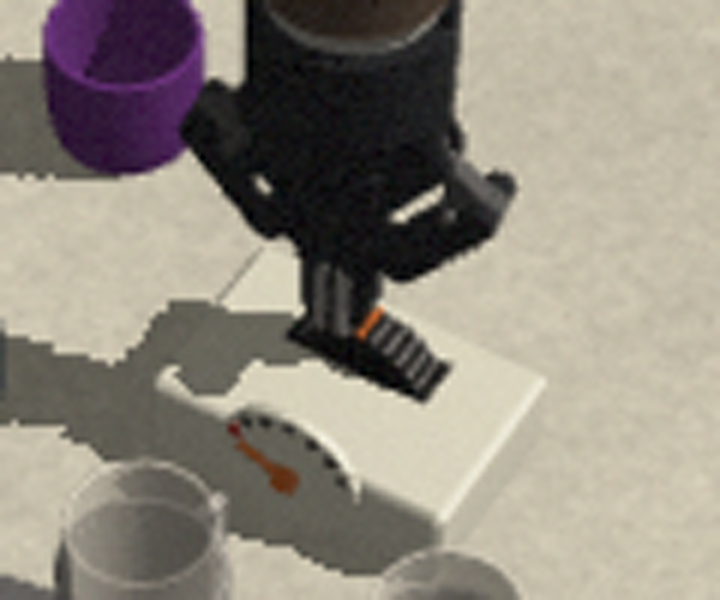

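```bash
python3 -m handwheel '[{"dx":-0.013,"dy":0.12,"dz":0,"ax":0,"ay":0,"az":0},{"dx":-0.013,"dy":0.12,"dz":0,"ax":0,"ay":0,"az":0},{"dx":-0.013,"dy":0.12,"dz":0,"ax":0,"ay":0,"az":0},{"dx":-0.013,"dy":0.12,"dz":0,"ax":0,"ay":0,"az":0},{"dx":-0.013,"dy":0.12,"dz":0,"ax":0,"ay":0,"az":0},{"dx":-0.013,"dy":0.12,"dz":0,"ax":0,"ay":0,"az":0},{"dx":-0.013,"dy":0.12,"dz":0,"ax":0,"ay":0,"az":0},{"dx":-0.013,"dy":0.12,"dz":0,"ax":0,"ay":0,"az":0},{"dx":0,"dy":0,"dz":0,"ax":0,"ay":0,"az":0}]'
python3 -c "
from h import *
s=bot.camera('scene');save(s,'w7.png',(280,150,400,250),6)"
```

```text
clock: 43.95
eef_pos: [0.4352, -0.0431, 0.0358]
tool_rot: [-0.001, 1.0, 0.001, 0.001]
ft_force: [2.2, 0.8, 4.6]
grip_width: -0.0002
```

View pics/w7.png

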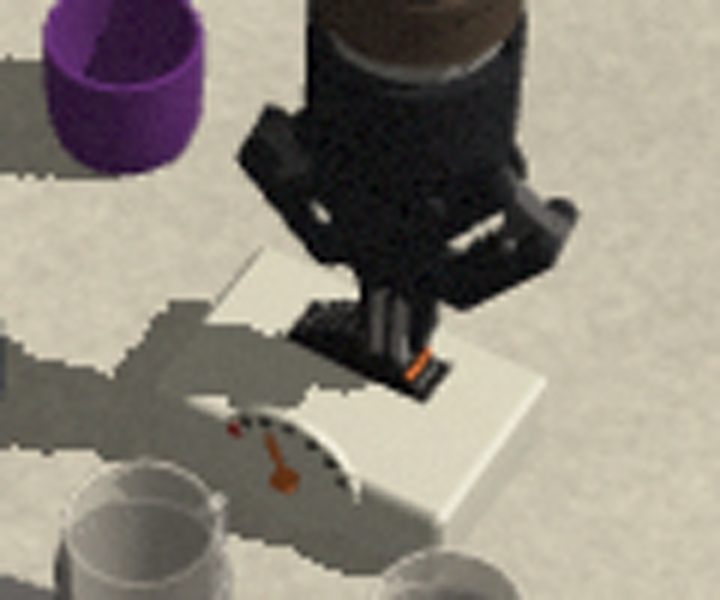

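```bash
python3 -m handwheel '[{"dx":0,"dy":0,"dz":-0.4,"ax":0,"ay":0,"az":0},{"dx":0.05,"dy":-0.48,"dz":0,"ax":0,"ay":0,"az":0},{"dx":0.06,"dy":-0.48,"dz":0,"ax":0,"ay":0,"az":0},{"dx":0,"dy":0,"dz":0.25,"ax":0,"ay":0,"az":0},{"dx":0,"dy":0,"dz":0.15,"ax":0,"ay":0,"az":0},{"dx":0,"dy":0,"dz":0,"ax":0,"ay":0,"az":0}]'
cat >> h.py <<'E'
def dial(s,W,yaw,name):
    "rectify the dial face: +x end of box, axle z .03"
    ex=np.array([np.cos(yaw),np.sin(yaw),0]);ey=np.array([-np.sin(yaw),np.cos(yaw),0])
    return ex,ey
E
python3 -c "
from h import *
togo(.4318,-.0678,.0358)
c=bot.camera('top');s=bot.camera('scene')
save(s,'w8.png',(310,205,350,240),16);save(c,'w9.png',(270,260,350,310),8)"
```

```text
clock: 44.6
eef_pos: [0.4316, -0.0685, 0.0353]
tool_rot: [-0.0, 1.0, -0.0, 0.0]
ft_force: [-0.9, -2.3, 5.2]
grip_width: 0.0
pos [ 0.4316 -0.0685  0.0353] shift [-0.01  0.03 -0.02] turn [-0.    0.    0.01] t 44.6 w 0.0 F [-0.9 -2.3  5.2]
```

View pics/w8.png

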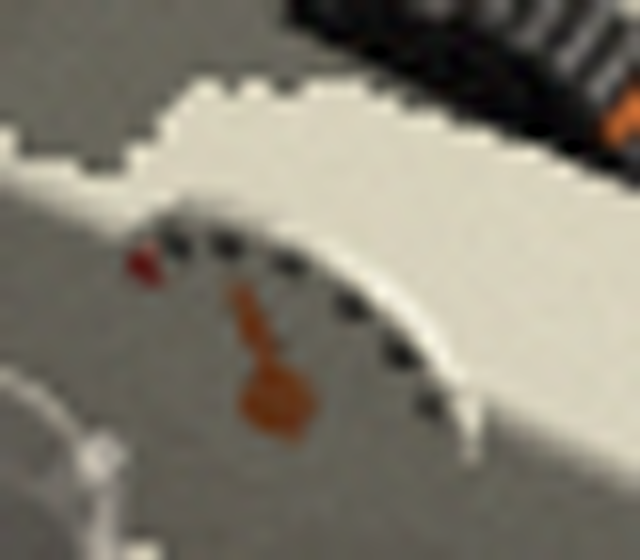

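```bash
python3 -m handwheel '[{"dx":-0.013,"dy":0.12,"dz":0,"ax":0,"ay":0,"az":0},{"dx":-0.013,"dy":0.12,"dz":0,"ax":0,"ay":0,"az":0},{"dx":-0.013,"dy":0.12,"dz":0,"ax":0,"ay":0,"az":0},{"dx":-0.013,"dy":0.12,"dz":0,"ax":0,"ay":0,"az":0},{"dx":-0.013,"dy":0.12,"dz":0,"ax":0,"ay":0,"az":0},{"dx":-0.013,"dy":0.12,"dz":0,"ax":0,"ay":0,"az":0},{"dx":-0.013,"dy":0.12,"dz":0,"ax":0,"ay":0,"az":0},{"dx":-0.013,"dy":0.12,"dz":0,"ax":0,"ay":0,"az":0},{"dx":0,"dy":0,"dz":0,"ax":0,"ay":0,"az":0}]'
python3 -m handwheel '[{"dx":0,"dy":0,"dz":-0.2,"ax":0,"ay":0,"az":0},{"dx":0,"dy":0,"dz":-0.4,"ax":0,"ay":0,"az":0},{"dx":0,"dy":0,"dz":0,"ax":0,"ay":0,"az":0}]'
python3 -c "
from h import *
togo(.4318,-.0678,.0358)
s=bot.camera('scene')
save(s,'w10.png',(310,205,350,240),16)"
```

```text
clock: 45.6
eef_pos: [0.4349, -0.0431, 0.0357]
tool_rot: [-0.001, 1.0, 0.001, 0.001]
ft_force: [1.1, 1.0, 4.4]
grip_width: -0.0003
clock: 45.9
eef_pos: [0.4345, -0.0438, 0.0516]
tool_rot: [-0.001, 1.0, 0.0, 0.001]
ft_force: [-0.2, 0.6, -0.1]
grip_width: -0.0002
pos [ 0.4345 -0.0438  0.0516] shift [ 0.11 -0.96  0.63] turn [0.   0.01 0.01] t 45.9 w -0.0002 F [-0.2  0.6 -0.1]
```

View pics/w10.png

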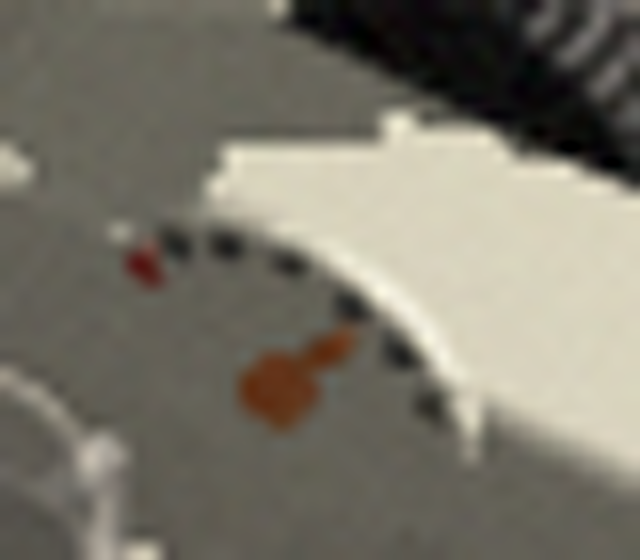

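```bash
python3 -c "
import numpy as np
D=np.array([(143,265),(178,245),(228,244),(290,263),(350,306),(402,355),(430,405)],float)
k=np.arange(7)*.4
M=np.c_[np.ones(7),np.cos(k),np.sin(k)]
X,res,_,_=np.linalg.lstsq(M,D,rcond=None);print(X,res);A=X[1:].T
for n,h,t in(('w10',(278,390),(348,338)),('w8',(278,402),(240,288)),('w10b',(280,392),(352,333))):
    v=np.linalg.solve(A,np.array(t,float)-np.array(h));print(n,np.arctan2(v[1],v[0]),np.arctan2(v[1],v[0])/.4,np.hypot(*v))
"
```

```text
[[ 285.30329512  375.45831047]
 [-142.67916926 -110.73266384]
 [  60.63539473  -74.87948084]] [ 9.29814015 16.77221222]
w10 1.7076054370124318 4.2690135925310795 0.8801952757725912
w8 0.8904277377195321 2.22606934429883 0.8915545756435915
w10b 1.68100947611254 4.20252369028135 0.9478572568405008
```

```bash
cat > hand.py <<'E'
from h import *
D=np.array([(143,265),(178,245),(228,244),(290,263),(350,306),(402,355),(430,405)],float)
k=np.arange(7)*.4
X=np.linalg.lstsq(np.c_[np.ones(7),np.cos(k),np.sin(k)],D,rcond=None)[0];A=X[1:].T/16
def hand(im,off):  # im BGR 1x-equivalent upscaled by s, off = crop origin
    pass
def meas(im,s,dbg=""):
    hsv=cv2.cvtColor(im,cv2.COLOR_BGR2HSV)
    m=cv2.inRange(hsv,(5,110,60),(18,255,255));n,l,st,ce=cv2.connectedComponentsWithStats(m)
    i=1+np.argmax(st[1:,4]);yx=np.argwhere(l==i)[:,::-1].astype(float)
    w=cv2.distanceTransform((l==i).astype(np.uint8),cv2.DIST_L2,5);hub=np.array(np.unravel_index(w.argmax(),w.shape))[::-1]
    q=(np.linalg.inv(A)@((yx-hub)/s).T).T
    r=np.hypot(*q.T);sel=r>.55
    v=q[sel].mean(0) if sel.any() else np.zeros(2)
    print(dbg,"hub",(hub/s).round(2),"rmax",r.max().round(2),"ang",np.arctan2(v[1],v[0]).round(3),"n",sel.sum())
E
python3 - <<'E'
from hand import *
im=cv2.imread("pics/w1.png");im=im[380:520,200:380];im=cv2.resize(im,None,fx=16/6,fy=16/6,interpolation=cv2.INTER_CUBIC);meas(im,16,"off")
im=cv2.imread("pics/w6.png");im=im[380:520,200:380];im=cv2.resize(im,None,fx=16/6,fy=16/6,interpolation=cv2.INTER_CUBIC);meas(im,16,"off pressed")
im=cv2.imread("pics/w7.png");im=im[380:520,200:380];im=cv2.resize(im,None,fx=16/6,fy=16/6,interpolation=cv2.INTER_CUBIC);meas(im,16,"2 pressed")
meas(cv2.imread("pics/w8.png")[150:450,100:470],16,"w8");meas(cv2.imread("pics/w10.png")[150:450,100:470],16,"w10")
E
```

```text
off hub [13.81 15.81] rmax 1.09 ang 0.077 n 1781
off pressed hub [13.94 16.69] rmax 0.9 ang 0.077 n 1602
2 pressed hub [14.12 16.62] rmax 0.95 ang 0.856 n 1352
w8 hub [11.06 15.62] rmax 0.91 ang 0.902 n 1147
w10 hub [11.25 14.81] rmax 0.92 ang 1.705 n 936
```

```bash
cat > b.py <<'E'
from h import *
c=bot.camera("top");s=bot.camera("scene")
def blue(cam):
    hsv=cv2.cvtColor(cam["img"],cv2.COLOR_RGB2HSV)
    m=cv2.inRange(hsv,(98,90,20),(115,255,255));n,l,st,ce=cv2.connectedComponentsWithStats(m)
    i=1+np.argmax(st[1:,4]);return st[i]
t=blue(c);print(t,blue(s))
# rim centre: largest circle; use bbox: camera sees rim outermost
from scipy.optimize import least_squares
def sil(cam,x,y,z0):
    P=[]
    for z,r in((0,.029),(.03,.033),(.055,.033)):
        for a in np.linspace(0,2*np.pi,72): P.append(proj(cam,(x+r*np.cos(a),y+r*np.sin(a),z0+z)))
    P=np.array(P);return np.r_[P.min(0),P.max(0)]
import sys
z0=float(sys.argv[1])
bb=lambda q:np.array([q[0]-.0,q[1]-.0,q[0]+q[2]-1,q[1]+q[3]-1],float)
r0=onz(c,t[0]+t[2]/2,t[1]+t[3]/2,z0+.05)
for nm,cams in(("both",(c,s)),("top",(c,)),("scene",(s,))):
    r=least_squares(lambda p:np.concatenate([sil(k,p[0],p[1],z0)-bb(blue(k)) for k in cams]),r0[:2]);print(nm,r.x.round(4),r.fun.round(1))
    if nm=="both": x,y=r.x
cs=[((x,y,z0+.055),.033,(0,255,255)),((x,y,z0),.029,(0,255,0))]
q=proj(c,(x,y,z0+.03)).astype(int);overlay(c,"b_t.png",(q[0]-30,q[1]-25,q[0]+30,q[1]+25),8,cs)
q=proj(s,(x,y,z0+.03)).astype(int);overlay(s,"b_s.png",(q[0]-30,q[1]-25,q[0]+30,q[1]+25),8,cs)
cv2.imwrite("pics/b%s.png"%sys.argv[2],np.vstack([cv2.imread("pics/b_t.png")[:,:],cv2.imread("pics/b_s.png")])[::1][:800])
E
python3 b.py 0 0; python3 -c "
import cv2;a=cv2.imread('pics/b0.png');cv2.imwrite('pics/b0s.png',cv2.resize(a,None,fx=.75,fy=.75))"
```

```text
[356 252  27  26 504] [252 193  27  33 444]
both [ 0.4976 -0.2149] [-0.8 -1.   1.3  1.1 -1.5 -1.8  2.   2. ]
top [ 0.4977 -0.2142] [-1.  -1.1  1.   1.1]
scene [ 0.4973 -0.2155] [-1.7 -2.   1.8  1.8]
```

View pics/b0s.png

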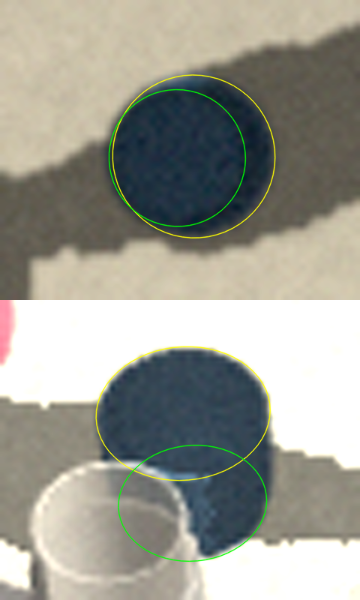

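```bash
python3 -m handwheel '[{"dx":0,"dy":0,"dz":-0.9,"ax":0,"ay":0,"az":0},{"dx":0,"dy":0,"dz":-0.9,"ax":0,"ay":0,"az":0},{"dx":0,"dy":-0.2,"dz":-0.1,"ax":0,"ay":0,"az":0},{"dx":-0.36,"dy":-0.95,"dz":0,"ax":0,"ay":0,"az":0},{"dx":-0.36,"dy":-0.95,"dz":0,"ax":0,"ay":0,"az":0},{"dx":-0.36,"dy":-0.95,"dz":0,"ax":0,"ay":0,"az":0},{"dx":-0.36,"dy":-0.95,"dz":0,"ax":0,"ay":0,"az":0},{"dx":-0.36,"dy":-0.95,"dz":0,"ax":0,"ay":0,"az":0},{"dx":-0.36,"dy":-0.95,"dz":0,"ax":0,"ay":0,"az":0},{"dx":-0.36,"dy":-0.94,"dz":0,"ax":0,"ay":0,"az":0},{"dx":0,"dy":0,"dz":0,"ax":0,"ay":0,"az":0},{"dx":0,"dy":0,"dz":0,"ax":0,"ay":0,"az":0}]' 1
python3 -c "
from h import *
togo(.4976,-.2149,0)
s=bot.camera('scene');save(s,'w11.png',(200,130,350,260),5)"
```

```text
clock: 47.25
eef_pos: [0.4967, -0.2149, 0.0969]
tool_rot: [-0.0, 1.0, 0.001, -0.001]
ft_force: [-0.3, 0.7, -1.1]
grip_width: 0.0855
pos [ 0.4967 -0.2149  0.0969] shift [-0.04 -0.    3.87] turn [ 0.01 -0.01  0.  ] t 47.25 w 0.0855 F [-0.3  0.7 -1.1]
```

View pics/w11.png

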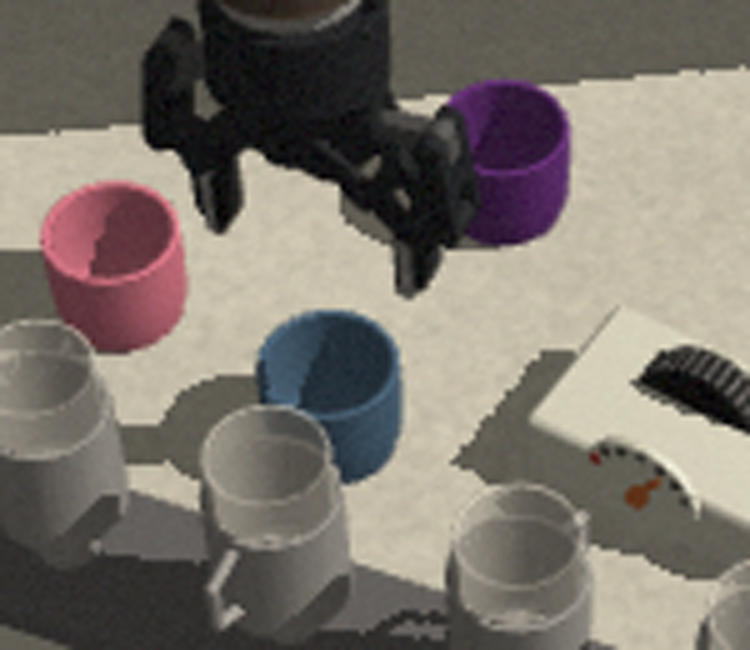

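```bash
python3 -c "
from h import *
s=bot.camera('scene')
for z in(.1,.115,.13,.145): print(z,((proj(s,(.4976,-.2149,z))-[200,130])*5).round())"
```

```text
0.1 [318. 296.]
0.115 [316. 274.]
0.13 [313. 251.]
0.145 [311. 228.]
```

```bash
python3 -m handwheel '[{"dx":-0.03,"dy":0,"dz":0.6,"ax":0,"ay":0,"az":0},{"dx":0,"dy":0,"dz":0.8,"ax":0,"ay":0,"az":0},{"dx":0,"dy":0,"dz":0.8,"ax":0,"ay":0,"az":0},{"dx":0,"dy":0,"dz":0.7,"ax":0,"ay":0,"az":0},{"dx":0,"dy":0,"dz":0.5,"ax":0,"ay":0,"az":0},{"dx":0,"dy":0,"dz":0.3,"ax":0,"ay":0,"az":0},{"dx":0,"dy":0,"dz":0,"ax":0,"ay":0,"az":0},{"dx":0,"dy":0,"dz":0,"ax":0,"ay":0,"az":0}]'
python3 -c "
from h import *
togo(.4976,-.2149,-.004)
s=bot.camera('scene');save(s,'w12.png',(200,130,350,260),5)"
```

```text
clock: 48.15
eef_pos: [0.4988, -0.2147, 0.0062]
tool_rot: [-0.001, 1.0, 0.0, 0.001]
ft_force: [-0.0, -0.7, -0.1]
grip_width: 0.0854
pos [ 0.4988 -0.2147  0.0062] shift [ 0.05 -0.01  0.41] turn [0.   0.01 0.01] t 48.15 w 0.0854 F [-0.  -0.7 -0.1]
```

View pics/w12.png

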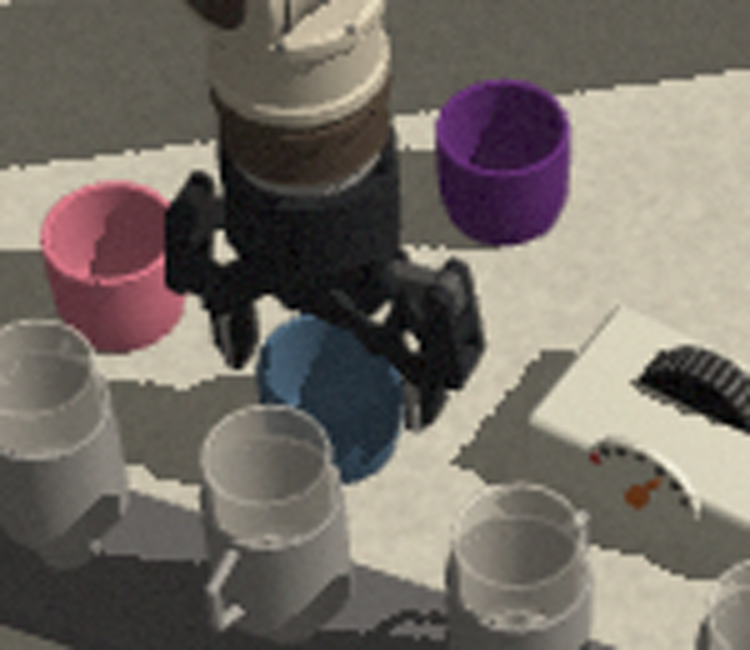

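```bash
python3 -m handwheel '[{"dx":0.03,"dy":0,"dz":0.3,"ax":0,"ay":0,"az":0},{"dx":0,"dy":0,"dz":0.1,"ax":0,"ay":0,"az":0},{"dx":0,"dy":0,"dz":0,"ax":0,"ay":0,"az":0}]'
python3 -m handwheel '[{"dx":0,"dy":0,"dz":0,"ax":0,"ay":0,"az":0},{"dx":0,"dy":0,"dz":0,"ax":0,"ay":0,"az":0},{"dx":0,"dy":0,"dz":0,"ax":0,"ay":0,"az":0},{"dx":0,"dy":0,"dz":0,"ax":0,"ay":0,"az":0},{"dx":0,"dy":0,"dz":0,"ax":0,"ay":0,"az":0}]' -1
python3 -c "
from h import *
togo(.4976,-.2149,-.004)
s=bot.camera('scene');save(s,'w13.png',(200,130,350,260),5)"
```

```text
clock: 48.5
eef_pos: [0.4972, -0.2145, -0.0048]
tool_rot: [-0.001, 1.0, 0.0, -0.0]
ft_force: [-0.1, 0.8, 0.8]
grip_width: 0.0855
clock: 49.0
eef_pos: [0.4984, -0.215, -0.0036]
tool_rot: [-0.001, 1.0, -0.0, 0.001]
ft_force: [0.1, 0.0, 4.5]
grip_width: 0.0641
pos [ 0.4984 -0.215  -0.0036] shift [0.03 0.   0.01] turn [-0.    0.01  0.01] t 49.0 w 0.0641 F [0.1 0.  4.5]
```

View pics/w13.png

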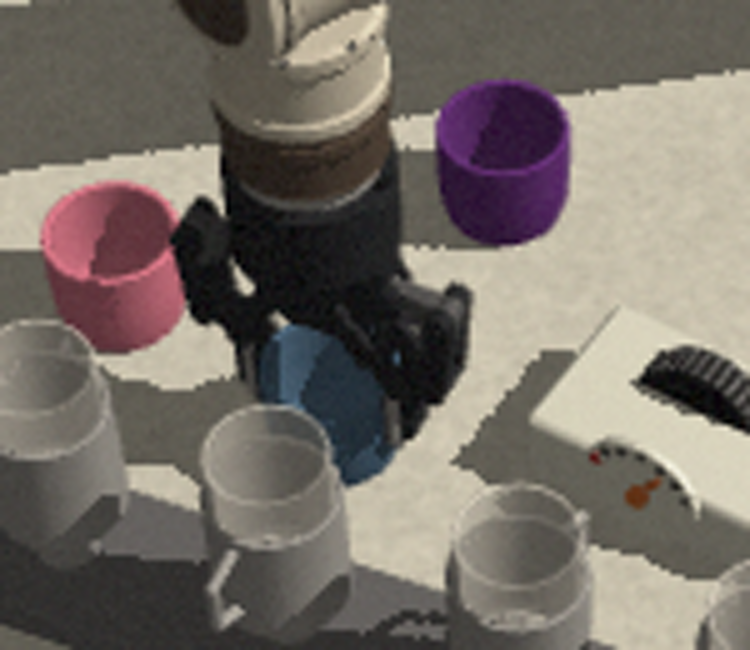

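```bash
python3 -m handwheel '[{"dx":0,"dy":0,"dz":-0.5,"ax":0,"ay":0,"az":0},{"dx":0,"dy":0,"dz":-0.9,"ax":0,"ay":0,"az":0},{"dx":0,"dy":0,"dz":-0.9,"ax":0,"ay":0,"az":0},{"dx":0,"dy":0,"dz":-0.9,"ax":0,"ay":0,"az":0},{"dx":0,"dy":0.5,"dz":-0.8,"ax":0,"ay":0,"az":0},{"dx":0,"dy":1,"dz":0,"ax":0,"ay":0,"az":0},{"dx":0,"dy":1,"dz":0,"ax":0,"ay":0,"az":0},{"dx":0,"dy":1,"dz":0,"ax":0,"ay":0,"az":0},{"dx":0,"dy":1,"dz":0,"ax":0,"ay":0,"az":0},{"dx":0,"dy":1,"dz":0,"ax":0,"ay":0,"az":0},{"dx":0,"dy":1,"dz":0,"ax":0,"ay":0,"az":0},{"dx":0,"dy":1,"dz":0,"ax":0,"ay":0,"az":0}]'
python3 -m handwheel '[{"dx":0,"dy":1,"dz":0,"ax":0,"ay":0,"az":0},{"dx":0,"dy":1,"dz":0,"ax":0,"ay":0,"az":0},{"dx":0,"dy":1,"dz":0,"ax":0,"ay":0,"az":0},{"dx":0,"dy":1,"dz":0,"ax":0,"ay":0,"az":0},{"dx":-0.2,"dy":1,"dz":0,"ax":0,"ay":0,"az":0},{"dx":-0.2,"dy":1,"dz":0,"ax":0,"ay":0,"az":0},{"dx":-0.2,"dy":1,"dz":0,"ax":0,"ay":0,"az":0},{"dx":-0.2,"dy":1,"dz":0,"ax":0,"ay":0,"az":0},{"dx":-0.2,"dy":1,"dz":0,"ax":0,"ay":0,"az":0},{"dx":-0.2,"dy":1,"dz":0,"ax":0,"ay":0,"az":0},{"dx":-0.2,"dy":1,"dz":0,"ax":0,"ay":0,"az":0},{"dx":-0.18,"dy":1,"dz":0,"ax":0,"ay":0,"az":0}]'
python3 -c "
from h import *
togo(.5385,.2964,.0264)"
```

```text
clock: 50.25
eef_pos: [0.4965, -0.0261, 0.0958]
tool_rot: [-0.001, 1.0, 0.0, -0.0]
ft_force: [0.0, -0.5, -1.7]
grip_width: 0.064
clock: 51.45
eef_pos: [0.5357, 0.2736, 0.0957]
tool_rot: [-0.001, 1.0, -0.0, -0.0]
ft_force: [0.9, -0.4, -2.1]
grip_width: 0.0644
pos [0.5357 0.2736 0.0957] shift [-0.11  0.91  2.77] turn [-0.   -0.01  0.01] t 51.45 w 0.0644 F [ 0.9 -0.4 -2.1]
```

```bash
python3 -m handwheel '[{"dx":-0.06,"dy":0.6,"dz":0,"ax":0,"ay":0,"az":0},{"dx":0,"dy":0.25,"dz":0.3,"ax":0,"ay":0,"az":0},{"dx":0,"dy":0,"dz":0.8,"ax":0,"ay":0,"az":0},{"dx":0,"dy":0,"dz":0.8,"ax":0,"ay":0,"az":0},{"dx":0,"dy":0,"dz":0.4,"ax":0,"ay":0,"az":0},{"dx":0,"dy":0,"dz":0.2,"ax":0,"ay":0,"az":0},{"dx":0,"dy":0,"dz":0.1,"ax":0,"ay":0,"az":0},{"dx":0,"dy":0,"dz":0.08,"ax":0,"ay":0,"az":0},{"dx":0,"dy":0,"dz":0.05,"ax":0,"ay":0,"az":0},{"dx":0,"dy":0,"dz":0,"ax":0,"ay":0,"az":0}]'
python3 -c "
from h import *
togo(.5385,.2964,.0264)"
```

```text
clock: 52.45
eef_pos: [0.5382, 0.2943, 0.0282]
tool_rot: [-0.001, 1.0, 0.0, 0.001]
ft_force: [0.6, 0.2, -0.7]
grip_width: 0.0645
pos [0.5382 0.2943 0.0282] shift [-0.01  0.08  0.07] turn [0.01 0.01 0.01] t 52.45 w 0.0645 F [ 0.6  0.2 -0.7]
```

```bash
python3 -m handwheel '[{"dx":0,"dy":0.08,"dz":0.05,"ax":0,"ay":0,"az":0},{"dx":0,"dy":0,"dz":0.05,"ax":0,"ay":0,"az":0},{"dx":0,"dy":0,"dz":0.03,"ax":0,"ay":0,"az":0},{"dx":0,"dy":0,"dz":0,"ax":0,"ay":0,"az":0}]'
```

```text
clock: 52.85
eef_pos: [0.5383, 0.2968, 0.0263]
tool_rot: [-0.001, 1.0, 0.001, 0.001]
ft_force: [-2.9, -1.0, 8.3]
grip_width: 0.0643
```

```bash
python3 -m handwheel '[{"dx":0,"dy":0,"dz":0,"ax":0,"ay":0,"az":0},{"dx":0,"dy":0,"dz":0,"ax":0,"ay":0,"az":0},{"dx":0,"dy":0,"dz":0,"ax":0,"ay":0,"az":0},{"dx":0,"dy":0,"dz":0,"ax":0,"ay":0,"az":0},{"dx":0,"dy":0,"dz":-0.4,"ax":0,"ay":0,"az":0},{"dx":0,"dy":0,"dz":-0.9,"ax":0,"ay":0,"az":0},{"dx":0,"dy":0,"dz":-0.9,"ax":0,"ay":0,"az":0},{"dx":0,"dy":0,"dz":-0.9,"ax":0,"ay":0,"az":0},{"dx":0,"dy":0,"dz":-0.5,"ax":0,"ay":0,"az":0},{"dx":0.3,"dy":-0.9,"dz":0,"ax":0,"ay":0,"az":0},{"dx":0.31,"dy":-1,"dz":0,"ax":0,"ay":0,"az":0},{"dx":0.31,"dy":-1,"dz":0,"ax":0,"ay":0,"az":0}]' 1
python3 -m handwheel '[{"dx":0.31,"dy":-1,"dz":0,"ax":0,"ay":0,"az":0},{"dx":0.31,"dy":-1,"dz":0,"ax":0,"ay":0,"az":0},{"dx":0.31,"dy":-1,"dz":0,"ax":0,"ay":0,"az":0},{"dx":0.31,"dy":-1,"dz":0,"ax":0,"ay":0,"az":0},{"dx":0.31,"dy":-1,"dz":0,"ax":0,"ay":0,"az":0},{"dx":0.31,"dy":-1,"dz":0,"ax":0,"ay":0,"az":0},{"dx":0.31,"dy":-1,"dz":0,"ax":0,"ay":0,"az":0},{"dx":0.31,"dy":-1,"dz":0,"ax":0,"ay":0,"az":0},{"dx":0.31,"dy":-1,"dz":0,"ax":0,"ay":0,"az":0},{"dx":0.3,"dy":-0.7,"dz":0,"ax":0,"ay":0,"az":0},{"dx":0,"dy":0,"dz":0,"ax":0,"ay":0,"az":0}]' -1
python3 - <<'E'
from hand import *
togo(.4347,-.0432,.0358)
s=bot.camera('scene');save(s,'x1.png',(310,205,350,240),16);meas(cv2.imread("pics/x1.png")[150:450,100:470],16)
T=(.5378,.2964)
overlay(s,'x2.png',(190,150,590,380),2,[((T[0],T[1],.03),.04,(255,0,255)),((T[0],T[1],.085),.033,(0,255,255))])
E
```

```text
clock: 54.05
eef_pos: [0.5145, 0.223, 0.1145]
tool_rot: [-0.001, 1.0, 0.0, 0.0]
ft_force: [-1.0, -0.1, -0.0]
grip_width: 0.0856
clock: 55.15
eef_pos: [0.4369, -0.0207, 0.1143]
tool_rot: [0.001, 1.0, -0.0, -0.0]
ft_force: [1.0, 0.6, -0.4]
grip_width: 0.0003
pos [ 0.4369 -0.0207  0.1143] shift [ 0.09 -0.9   3.14] turn [-0.   -0.   -0.01] t 55.15 w 0.0003 F [ 1.   0.6 -0.4]
 hub [11.25 14.88] rmax 0.93 ang 1.701 n 923
```

View pics/x2.png

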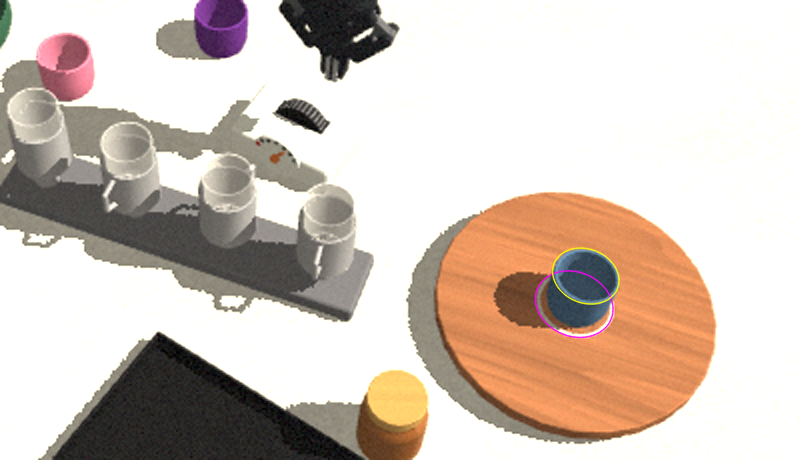

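View pics/x1.png

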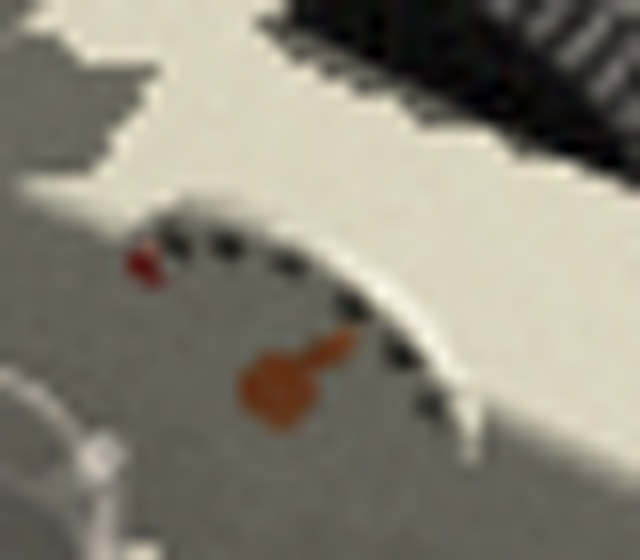

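```bash
python3 -m handwheel '[{"dx":0.1,"dy":-0.9,"dz":0,"ax":0,"ay":0,"az":0},{"dx":0.06,"dy":-0.5,"dz":0.5,"ax":0,"ay":0,"az":0},{"dx":0,"dy":0,"dz":0.9,"ax":0,"ay":0,"az":0},{"dx":0,"dy":0,"dz":0.9,"ax":0,"ay":0,"az":0},{"dx":0,"dy":0,"dz":0.55,"ax":0,"ay":0,"az":0},{"dx":0,"dy":0,"dz":0,"ax":0,"ay":0,"az":0},{"dx":0,"dy":0,"dz":0,"ax":0,"ay":0,"az":0}]'
python3 -c "
from h import *
togo(.433,-.0556,.0362)"
```

```text
clock: 55.9
eef_pos: [0.4345, -0.0534, 0.0431]
tool_rot: [-0.001, 1.0, 0.0, 0.0]
ft_force: [0.7, 0.6, 0.4]
grip_width: 0.0001
pos [ 0.4345 -0.0534  0.0431] shift [ 0.06 -0.09  0.28] turn [0.   0.   0.02] t 55.9 w 0.0001 F [0.7 0.6 0.4]
```

```bash
python3 -m handwheel '[{"dx":0,"dy":0,"dz":0.15,"ax":0,"ay":0,"az":0},{"dx":0,"dy":0,"dz":0.15,"ax":0,"ay":0,"az":0},{"dx":0,"dy":0,"dz":0,"ax":0,"ay":0,"az":0}]'
python3 -m handwheel '[{"dx":0,"dy":-0.04,"dz":0,"ax":0,"ay":0,"az":0},{"dx":0,"dy":-0.04,"dz":0,"ax":0,"ay":0,"az":0},{"dx":0,"dy":0,"dz":0,"ax":0,"ay":0,"az":0}]'
python3 -m handwheel '[{"dx":0,"dy":0,"dz":-0.2,"ax":0,"ay":0,"az":0},{"dx":0,"dy":0,"dz":-0.3,"ax":0,"ay":0,"az":0},{"dx":0,"dy":0,"dz":0,"ax":0,"ay":0,"az":0}]'
python3 - <<'E'
from hand import *
togo(.4347,-.0432,.0358)
s=bot.camera('scene');save(s,'x3.png',(310,205,350,240),16);meas(cv2.imread("pics/x3.png")[150:450,100:470],16)
E
```

```text
clock: 56.2
eef_pos: [0.4357, -0.0539, 0.0362]
tool_rot: [-0.001, 1.0, 0.0, 0.002]
ft_force: [1.2, 1.1, 4.4]
grip_width: 0.0002
clock: 56.5
eef_pos: [0.4352, -0.0563, 0.0361]
tool_rot: [-0.001, 1.0, 0.0, 0.001]
ft_force: [3.3, 0.7, 5.2]
grip_width: -0.0003
clock: 56.8
eef_pos: [0.4337, -0.0562, 0.0484]
tool_rot: [-0.001, 1.0, 0.0, 0.0]
ft_force: [0.9, -0.8, 0.6]
grip_width: 0.0001
pos [ 0.4337 -0.0562  0.0484] shift [-0.04  0.52  0.5 ] turn [0.   0.   0.01] t 56.8 w 0.0001 F [ 0.9 -0.8  0.6]
 hub [11.38 14.81] rmax 0.99 ang 1.618 n 976
```

View pics/x3.png

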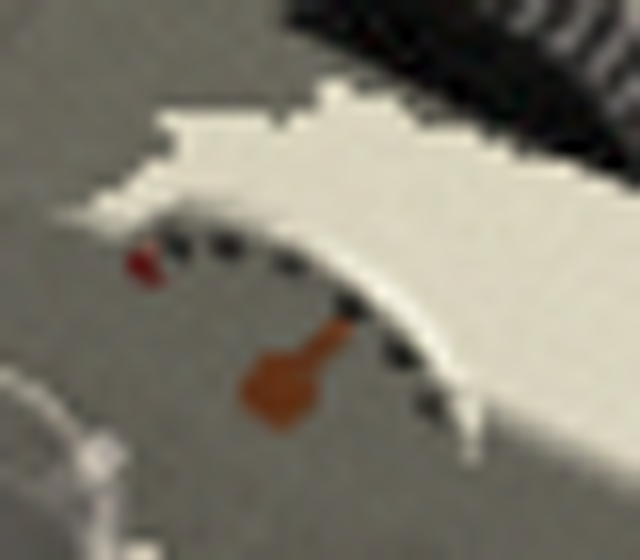

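```bash
Z='[{"dx":0,"dy":0,"dz":0,"ax":0,"ay":0,"az":0}]'; 
python3 -m handwheel '[{"dx":0,"dy":0,"dz":0,"ax":0,"ay":0,"az":0},{"dx":0,"dy":0,"dz":0,"ax":0,"ay":0,"az":0},{"dx":0,"dy":0,"dz":0,"ax":0,"ay":0,"az":0},{"dx":0,"dy":0,"dz":0,"ax":0,"ay":0,"az":0},{"dx":0,"dy":0,"dz":0,"ax":0,"ay":0,"az":0},{"dx":0,"dy":0,"dz":0,"ax":0,"ay":0,"az":0},{"dx":0,"dy":0,"dz":0,"ax":0,"ay":0,"az":0},{"dx":0,"dy":0,"dz":0,"ax":0,"ay":0,"az":0},{"dx":0,"dy":0,"dz":0,"ax":0,"ay":0,"az":0},{"dx":0,"dy":0,"dz":0,"ax":0,"ay":0,"az":0},{"dx":0,"dy":0,"dz":0,"ax":0,"ay":0,"az":0},{"dx":0,"dy":0,"dz":0,"ax":0,"ay":0,"az":0}]' | head -1
python3 -m handwheel '[{"dx":0,"dy":0,"dz":0,"ax":0,"ay":0,"az":0},{"dx":0,"dy":0,"dz":0,"ax":0,"ay":0,"az":0},{"dx":0,"dy":0,"dz":0,"ax":0,"ay":0,"az":0},{"dx":0,"dy":0,"dz":0,"ax":0,"ay":0,"az":0},{"dx":0,"dy":0,"dz":0,"ax":0,"ay":0,"az":0},{"dx":0,"dy":0,"dz":0,"ax":0,"ay":0,"az":0},{"dx":0,"dy":0,"dz":0,"ax":0,"ay":0,"az":0},{"dx":0,"dy":0,"dz":0,"ax":0,"ay":0,"az":0},{"dx":0,"dy":0,"dz":0,"ax":0,"ay":0,"az":0},{"dx":0,"dy":0,"dz":0,"ax":0,"ay":0,"az":0},{"dx":0,"dy":0,"dz":0,"ax":0,"ay":0,"az":0},{"dx":0,"dy":0,"dz":0,"ax":0,"ay":0,"az":0}]' | head -1
python3 -m handwheel '[{"dx":0,"dy":0,"dz":0,"ax":0,"ay":0,"az":0},{"dx":0,"dy":0,"dz":0,"ax":0,"ay":0,"az":0},{"dx":0,"dy":0,"dz":0,"ax":0,"ay":0,"az":0},{"dx":0,"dy":0,"dz":0,"ax":0,"ay":0,"az":0},{"dx":0,"dy":0,"dz":0,"ax":0,"ay":0,"az":0},{"dx":0,"dy":0,"dz":0,"ax":0,"ay":0,"az":0},{"dx":0,"dy":0,"dz":0,"ax":0,"ay":0,"az":0},{"dx":0,"dy":0,"dz":0,"ax":0,"ay":0,"az":0},{"dx":0,"dy":0,"dz":0,"ax":0,"ay":0,"az":0},{"dx":0,"dy":0,"dz":0,"ax":0,"ay":0,"az":0},{"dx":0,"dy":0,"dz":0,"ax":0,"ay":0,"az":0},{"dx":0,"dy":0,"dz":0,"ax":0,"ay":0,"az":0}]' | head -1
python3 -m handwheel '[{"dx":0,"dy":0,"dz":0,"ax":0,"ay":0,"az":0},{"dx":0,"dy":0,"dz":0,"ax":0,"ay":0,"az":0},{"dx":0,"dy":0,"dz":0,"ax":0,"ay":0,"az":0},{"dx":0,"dy":0,"dz":0,"ax":0,"ay":0,"az":0},{"dx":0,"dy":0,"dz":0,"ax":0,"ay":0,"az":0},{"dx":0,"dy":0,"dz":0,"ax":0,"ay":0,"az":0},{"dx":0,"dy":0,"dz":0,"ax":0,"ay":0,"az":0},{"dx":0,"dy":0,"dz":0,"ax":0,"ay":0,"az":0},{"dx":0,"dy":0,"dz":0,"ax":0,"ay":0,"az":0},{"dx":0,"dy":0,"dz":0,"ax":0,"ay":0,"az":0},{"dx":0,"dy":0,"dz":0,"ax":0,"ay":0,"az":0},{"dx":0,"dy":0,"dz":0,"ax":0,"ay":0,"az":0}]' | head -1
python3 -m handwheel '[{"dx":0,"dy":0,"dz":0,"ax":0,"ay":0,"az":0},{"dx":0,"dy":0,"dz":0,"ax":0,"ay":0,"az":0},{"dx":0,"dy":0,"dz":0,"ax":0,"ay":0,"az":0},{"dx":0,"dy":0,"dz":0,"ax":0,"ay":0,"az":0},{"dx":0,"dy":0,"dz":0,"ax":0,"ay":0,"az":0},{"dx":0,"dy":0,"dz":0,"ax":0,"ay":0,"az":0},{"dx":0,"dy":0,"dz":0,"ax":0,"ay":0,"az":0}]' | head -1
python3 -c "
from h import *
togo(.4347,-.0432,.0358)"
```

```text
clock: 58.05
clock: 59.25
clock: 60.45
clock: 61.65
clock: 62.35
pos [ 0.4341 -0.0561  0.0479] shift [-0.02  0.51  0.49] turn [0.   0.   0.01] t 62.35 w 0.0002 F [-0.3  0.3  0.4]
```

```bash
python3 -m handwheel '[{"dx":-0.03,"dy":0.51,"dz":0,"ax":0,"ay":0,"az":0},{"dx":0,"dy":0,"dz":0.3,"ax":0,"ay":0,"az":0},{"dx":0,"dy":0,"dz":0.2,"ax":0,"ay":0,"az":0},{"dx":0,"dy":0,"dz":0,"ax":0,"ay":0,"az":0},{"dx":0.013,"dy":-0.12,"dz":0,"ax":0,"ay":0,"az":0},{"dx":0.013,"dy":-0.12,"dz":0,"ax":0,"ay":0,"az":0},{"dx":0.013,"dy":-0.12,"dz":0,"ax":0,"ay":0,"az":0},{"dx":0.013,"dy":-0.12,"dz":0,"ax":0,"ay":0,"az":0},{"dx":0.013,"dy":-0.12,"dz":0,"ax":0,"ay":0,"az":0},{"dx":0.013,"dy":-0.12,"dz":0,"ax":0,"ay":0,"az":0},{"dx":0.013,"dy":-0.12,"dz":0,"ax":0,"ay":0,"az":0},{"dx":0.013,"dy":-0.12,"dz":0,"ax":0,"ay":0,"az":0}]'
python3 -m handwheel '[{"dx":0,"dy":0,"dz":0,"ax":0,"ay":0,"az":0},{"dx":0,"dy":0,"dz":-0.4,"ax":0,"ay":0,"az":0},{"dx":-0.05,"dy":0.48,"dz":0,"ax":0,"ay":0,"az":0},{"dx":-0.05,"dy":0.48,"dz":0,"ax":0,"ay":0,"az":0},{"dx":0,"dy":0,"dz":0,"ax":0,"ay":0,"az":0}]'
python3 - <<'E'
from hand import *
togo(.4347,-.0437,.0358)
s=bot.camera('scene');save(s,'x4.png',(310,205,350,240),16);meas(cv2.imread("pics/x4.png")[150:450,100:470],16)
E
```

```text
clock: 63.55
eef_pos: [0.4319, -0.068, 0.0355]
tool_rot: [-0.001, 1.0, -0.0, 0.0]
ft_force: [-1.9, 1.2, 4.3]
grip_width: -0.0001
clock: 64.05
eef_pos: [0.4346, -0.0415, 0.0452]
tool_rot: [-0.002, 1.0, 0.0, 0.0]
ft_force: [0.6, -0.5, -1.0]
grip_width: 0.0003
pos [ 0.4346 -0.0415  0.0452] shift [-0.   -0.09  0.38] turn [0.01 0.   0.03] t 64.05 w 0.0003 F [ 0.6 -0.5 -1. ]
 hub [11.06 14.94] rmax 0.93 ang 0.821 n 1452
```

```bash
python3 -m handwheel '[{"dx":0,"dy":0,"dz":0.2,"ax":0,"ay":0,"az":0},{"dx":0,"dy":0,"dz":0.18,"ax":0,"ay":0,"az":0},{"dx":0,"dy":0,"dz":0,"ax":0,"ay":0,"az":0},{"dx":0.013,"dy":-0.12,"dz":0,"ax":0,"ay":0,"az":0},{"dx":0.013,"dy":-0.12,"dz":0,"ax":0,"ay":0,"az":0},{"dx":0.013,"dy":-0.12,"dz":0,"ax":0,"ay":0,"az":0},{"dx":0.013,"dy":-0.12,"dz":0,"ax":0,"ay":0,"az":0},{"dx":0.013,"dy":-0.12,"dz":0,"ax":0,"ay":0,"az":0},{"dx":0.013,"dy":-0.12,"dz":0,"ax":0,"ay":0,"az":0},{"dx":0.013,"dy":-0.12,"dz":0,"ax":0,"ay":0,"az":0},{"dx":0.013,"dy":-0.12,"dz":0,"ax":0,"ay":0,"az":0}]'
python3 -m handwheel '[{"dx":0,"dy":-0.05,"dz":0,"ax":0,"ay":0,"az":0},{"dx":0,"dy":0,"dz":0,"ax":0,"ay":0,"az":0},{"dx":0,"dy":0,"dz":-0.4,"ax":0,"ay":0,"az":0},{"dx":0,"dy":0,"dz":-0.2,"ax":0,"ay":0,"az":0},{"dx":0,"dy":0,"dz":0,"ax":0,"ay":0,"az":0}]'
python3 - <<'E'
from hand import *
togo(.4347,-.0437,.0358)
s=bot.camera('scene');save(s,'x5.png',(310,205,350,240),16);meas(cv2.imread("pics/x5.png")[150:450,100:470],16)
save(s,'x6.png',(280,150,400,250),6)
E
```

```text
clock: 65.2
eef_pos: [0.4322, -0.0675, 0.0359]
tool_rot: [-0.001, 1.0, 0.0, 0.0]
ft_force: [0.2, 1.6, 4.8]
grip_width: 0.0
clock: 65.7
eef_pos: [0.433, -0.0687, 0.0518]
tool_rot: [-0.001, 1.0, -0.0, 0.001]
ft_force: [0.4, -0.4, 0.9]
grip_width: 0.0001
pos [ 0.433  -0.0687  0.0518] shift [-0.07  1.    0.64] turn [-0.    0.02  0.01] t 65.7 w 0.0001 F [ 0.4 -0.4  0.9]
 hub [10.94 14.81] rmax 1.01 ang 0.081 n 1642
```

View pics/x6.png

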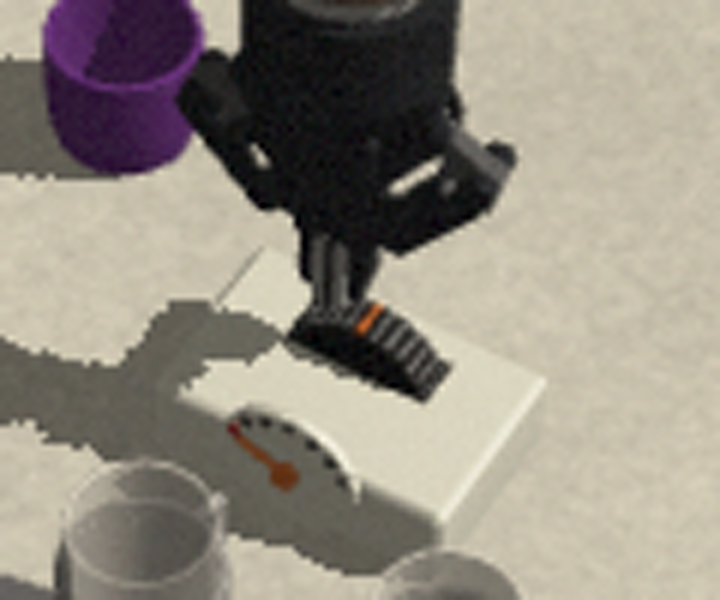

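```bash
python3 -m handwheel '[{"dx":0,"dy":0,"dz":-0.9,"ax":0,"ay":0,"az":0},{"dx":0,"dy":0,"dz":-0.9,"ax":0,"ay":0,"az":0},{"dx":0,"dy":0.5,"dz":-0.9,"ax":0,"ay":0,"az":0},{"dx":-0.8,"dy":0.6,"dz":-0.9,"ax":0,"ay":0,"az":0},{"dx":-0.9,"dy":0.6,"dz":-0.9,"ax":0,"ay":0,"az":0},{"dx":-0.9,"dy":0.6,"dz":-0.2,"ax":0,"ay":0,"az":0},{"dx":-0.9,"dy":0.6,"dz":0,"ax":0,"ay":0,"az":0},{"dx":-0.9,"dy":0.5,"dz":0,"ax":0,"ay":0,"az":0},{"dx":-0.9,"dy":0.5,"dz":0,"ax":0,"ay":0,"az":0},{"dx":-0.9,"dy":0.5,"dz":0,"ax":0,"ay":0,"az":0},{"dx":-0.5,"dy":0,"dz":0,"ax":0,"ay":0,"az":0},{"dx":0,"dy":0,"dz":0,"ax":0,"ay":0,"az":0}]' 1
python3 - <<'E'
from h import *
togo(.603,.0415,.1085)
P=[(.602,.0415,.055),(.6064,-.0684,.055),(.6108,-.1779,.055),(.6159,-.2878,.055)]
cs=[(p,.019,(255,0,255)) for p in P]+sum([glass(p[0],p[1],.055) for p in P],[])
s=bot.camera("scene");overlay(s,"y1.png",(190,150,390,300),4,cs)
E
```

```text
clock: 66.95
eef_pos: [0.6004, 0.0422, 0.1674]
tool_rot: [-0.001, 1.0, 0.0, -0.0]
ft_force: [-0.6, -0.4, -0.0]
grip_width: 0.0859
pos [0.6004 0.0422 0.1674] shift [-0.1  -0.03  2.36] turn [ 0.   -0.    0.02] t 66.95 w 0.0859 F [-0.6 -0.4 -0. ]
```

View pics/y1.png

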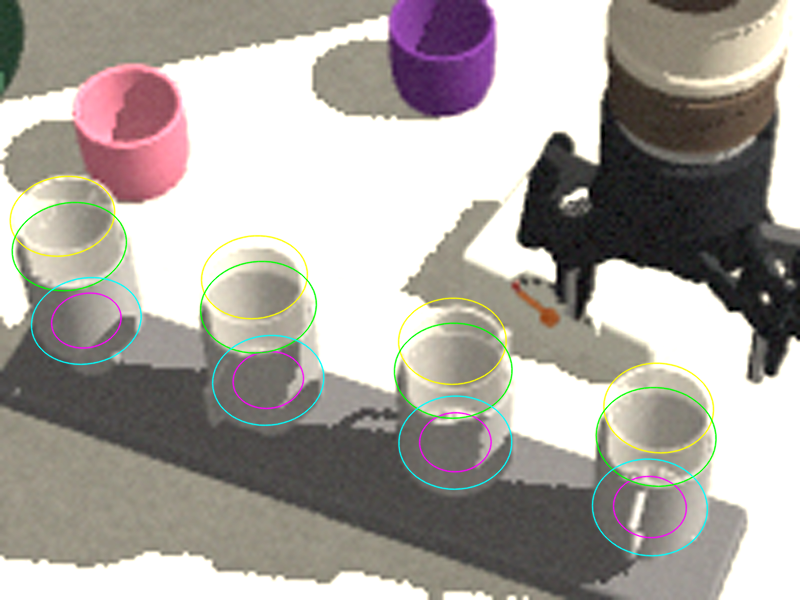

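```bash
python3 -m handwheel '[{"dx":-0.12,"dy":-0.03,"dz":0.5,"ax":0,"ay":0,"az":0},{"dx":0,"dy":0,"dz":0.8,"ax":0,"ay":0,"az":0},{"dx":0,"dy":0,"dz":0.7,"ax":0,"ay":0,"az":0},{"dx":0,"dy":0,"dz":0.35,"ax":0,"ay":0,"az":0},{"dx":0,"dy":0,"dz":0,"ax":0,"ay":0,"az":0},{"dx":0,"dy":0,"dz":0,"ax":0,"ay":0,"az":0}]'
python3 -m handwheel '[{"dx":0,"dy":0,"dz":0,"ax":0,"ay":0,"az":0},{"dx":0,"dy":0,"dz":0,"ax":0,"ay":0,"az":0},{"dx":0,"dy":0,"dz":0,"ax":0,"ay":0,"az":0},{"dx":0,"dy":0,"dz":0,"ax":0,"ay":0,"az":0},{"dx":0,"dy":0,"dz":0,"ax":0,"ay":0,"az":0}]' -1
python3 -c "
from h import *
togo(.603,.362,.178)"
```

```text
clock: 67.6
eef_pos: [0.6024, 0.0408, 0.1102]
tool_rot: [-0.001, 1.0, 0.0, 0.0]
ft_force: [-0.2, 0.3, 0.3]
grip_width: 0.0854
clock: 68.1
eef_pos: [0.6039, 0.0409, 0.1116]
tool_rot: [-0.001, 1.0, 0.0, 0.002]
ft_force: [0.3, -0.5, 6.1]
grip_width: 0.0508
pos [0.6039 0.0409 0.1116] shift [ 0.03 12.84 -2.66] turn [0.   0.03 0.01] t 68.1 w 0.0508 F [ 0.3 -0.5  6.1]
```

```bash
python3 -m handwheel '[{"dx":0,"dy":0,"dz":-0.5,"ax":0,"ay":0,"az":0},{"dx":0,"dy":0,"dz":-0.9,"ax":0,"ay":0,"az":0},{"dx":0,"dy":0,"dz":-0.9,"ax":0,"ay":0,"az":0},{"dx":0,"dy":0.5,"dz":-0.5,"ax":0,"ay":0,"az":0},{"dx":0,"dy":1,"dz":0,"ax":0,"ay":0,"az":0},{"dx":0,"dy":1,"dz":0,"ax":0,"ay":0,"az":0},{"dx":0,"dy":1,"dz":0,"ax":0,"ay":0,"az":0},{"dx":0,"dy":1,"dz":0,"ax":0,"ay":0,"az":0},{"dx":0,"dy":1,"dz":0,"ax":0,"ay":0,"az":0},{"dx":0,"dy":1,"dz":0,"ax":0,"ay":0,"az":0},{"dx":0,"dy":1,"dz":0,"ax":0,"ay":0,"az":0},{"dx":0,"dy":1,"dz":0,"ax":0,"ay":0,"az":0}]'
python3 -m handwheel '[{"dx":0,"dy":1,"dz":0,"ax":0,"ay":0,"az":0},{"dx":0,"dy":1,"dz":0,"ax":0,"ay":0,"az":0},{"dx":0,"dy":1,"dz":0,"ax":0,"ay":0,"az":0},{"dx":0,"dy":1,"dz":0,"ax":0,"ay":0,"az":0},{"dx":0,"dy":0.3,"dz":0,"ax":0,"ay":0,"az":0},{"dx":0,"dy":0,"dz":0,"ax":0,"ay":0,"az":0}]'
python3 -c "
from h import *
togo(.603,.362,.0866)"
```

```text
clock: 69.3
eef_pos: [0.6014, 0.2543, 0.1797]
tool_rot: [-0.001, 1.0, -0.0, -0.0]
ft_force: [0.2, 0.8, -2.0]
grip_width: 0.0509
clock: 69.9
eef_pos: [0.6011, 0.3619, 0.1792]
tool_rot: [-0.002, 1.0, -0.0, -0.0]
ft_force: [0.7, -0.3, -0.9]
grip_width: 0.0509
pos [0.6011 0.3619 0.1792] shift [-0.08  0.    3.7 ] turn [-0.   -0.    0.03] t 69.9 w 0.0509 F [ 0.7 -0.3 -0.9]
```

```bash
python3 -m handwheel '[{"dx":-0.05,"dy":0,"dz":0.6,"ax":0,"ay":0,"az":0},{"dx":0,"dy":0,"dz":0.9,"ax":0,"ay":0,"az":0},{"dx":0,"dy":0,"dz":0.9,"ax":0,"ay":0,"az":0},{"dx":0,"dy":0,"dz":0.6,"ax":0,"ay":0,"az":0},{"dx":0,"dy":0,"dz":0.3,"ax":0,"ay":0,"az":0},{"dx":0,"dy":0,"dz":0.12,"ax":0,"ay":0,"az":0},{"dx":0,"dy":0,"dz":0.08,"ax":0,"ay":0,"az":0},{"dx":0,"dy":0,"dz":0.08,"ax":0,"ay":0,"az":0},{"dx":0,"dy":0,"dz":0.06,"ax":0,"ay":0,"az":0},{"dx":0,"dy":0,"dz":0.05,"ax":0,"ay":0,"az":0},{"dx":0,"dy":0,"dz":0.04,"ax":0,"ay":0,"az":0},{"dx":0,"dy":0,"dz":0,"ax":0,"ay":0,"az":0}]'
python3 -c "
from h import *
togo(.603,.362,.0866)"
```

```text
clock: 71.1
eef_pos: [0.6032, 0.3611, 0.0868]
tool_rot: [-0.001, 1.0, 0.0, 0.0]
ft_force: [-0.5, -0.2, -2.1]
grip_width: 0.0507
pos [0.6032 0.3611 0.0868] shift [0.01 0.03 0.01] turn [0.   0.01 0.01] t 71.1 w 0.0507 F [-0.5 -0.2 -2.1]
```

```bash
python3 -m handwheel '[{"dx":0,"dy":0,"dz":0.05,"ax":0,"ay":0,"az":0},{"dx":0,"dy":0,"dz":0.04,"ax":0,"ay":0,"az":0},{"dx":0,"dy":0,"dz":0,"ax":0,"ay":0,"az":0}]'
```

```text
clock: 71.4
eef_pos: [0.6036, 0.3611, 0.0867]
tool_rot: [-0.001, 1.0, 0.001, 0.001]
ft_force: [-1.8, -1.8, 6.1]
grip_width: 0.0511
```

```bash
python3 -m handwheel '[{"dx":0,"dy":0,"dz":0,"ax":0,"ay":0,"az":0},{"dx":0,"dy":0,"dz":0,"ax":0,"ay":0,"az":0},{"dx":0,"dy":0,"dz":0,"ax":0,"ay":0,"az":0},{"dx":0,"dy":0,"dz":0,"ax":0,"ay":0,"az":0},{"dx":0,"dy":0,"dz":-0.4,"ax":0,"ay":0,"az":0},{"dx":0,"dy":0,"dz":-0.9,"ax":0,"ay":0,"az":0},{"dx":0,"dy":0,"dz":-0.9,"ax":0,"ay":0,"az":0},{"dx":0,"dy":-0.5,"dz":-0.9,"ax":0,"ay":0,"az":0},{"dx":0,"dy":-1,"dz":-0.3,"ax":0,"ay":0,"az":0},{"dx":0,"dy":-1,"dz":0,"ax":0,"ay":0,"az":0},{"dx":0,"dy":-1,"dz":0,"ax":0,"ay":0,"az":0},{"dx":0,"dy":-1,"dz":0,"ax":0,"ay":0,"az":0}]' 1
python3 -m handwheel '[{"dx":0,"dy":-1,"dz":0,"ax":0,"ay":0,"az":0},{"dx":0,"dy":-1,"dz":0,"ax":0,"ay":0,"az":0},{"dx":0,"dy":-1,"dz":0,"ax":0,"ay":0,"az":0},{"dx":-0.05,"dy":-1,"dz":0,"ax":0,"ay":0,"az":0},{"dx":-0.05,"dy":-1,"dz":0,"ax":0,"ay":0,"az":0},{"dx":-0.05,"dy":-1,"dz":0,"ax":0,"ay":0,"az":0},{"dx":-0.05,"dy":-1,"dz":0,"ax":0,"ay":0,"az":0},{"dx":0,"dy":-1,"dz":0,"ax":0,"ay":0,"az":0},{"dx":0,"dy":-1,"dz":0,"ax":0,"ay":0,"az":0},{"dx":0,"dy":-1,"dz":0,"ax":0,"ay":0,"az":0},{"dx":0,"dy":-1,"dz":0,"ax":0,"ay":0,"az":0},{"dx":0,"dy":-1,"dz":0,"ax":0,"ay":0,"az":0}]'
python3 - <<'E'
from h import *
togo(.6085,-.0670,.1085)
T=(.5378,.2964)
c=bot.camera("scene");overlay(c,'y2.png',(390,220,560,370),4.5,glass(.602,.361,.03)+[((T[0],T[1],.03),.04,(255,0,255)),((T[0],T[1],.085),.033,(0,255,255))])
E
```

```text
clock: 72.6
eef_pos: [0.6035, 0.2477, 0.1705]
tool_rot: [-0.001, 1.0, 0.0, 0.001]
ft_force: [1.1, 0.7, -0.4]
grip_width: 0.0852
clock: 73.8
eef_pos: [0.6091, -0.0526, 0.1703]
tool_rot: [-0.001, 1.0, 0.0, 0.001]
ft_force: [0.4, -0.6, 0.2]
grip_width: 0.0855
pos [ 0.6091 -0.0526  0.1703] shift [ 0.02 -0.58  2.47] turn [0.   0.01 0.01] t 73.8 w 0.0855 F [ 0.4 -0.6  0.2]
```

View pics/y2.png

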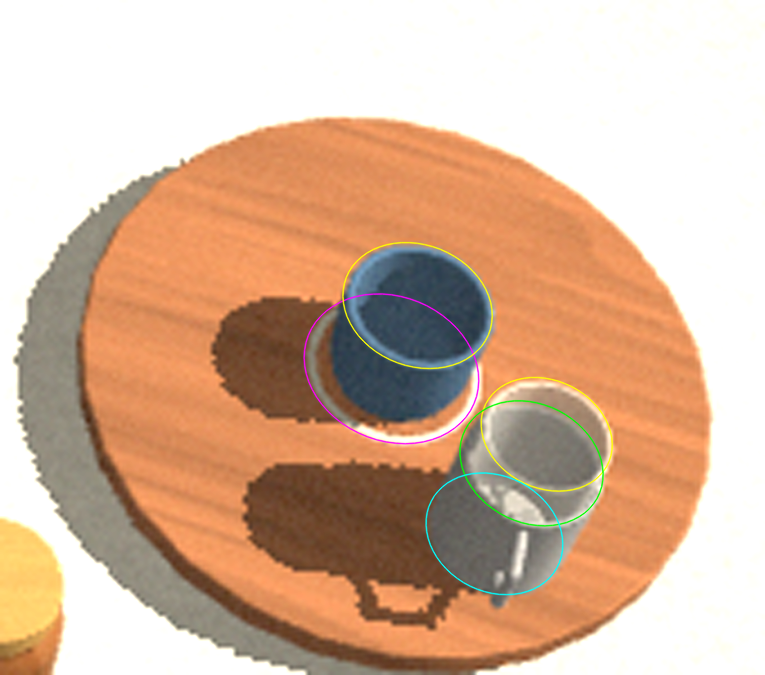

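```bash
python3 -m handwheel '[{"dx":0,"dy":-0.4,"dz":0,"ax":0,"ay":0,"az":0},{"dx":0,"dy":-0.18,"dz":0.5,"ax":0,"ay":0,"az":0},{"dx":0,"dy":0,"dz":0.8,"ax":0,"ay":0,"az":0},{"dx":0,"dy":0,"dz":0.8,"ax":0,"ay":0,"az":0},{"dx":0,"dy":0,"dz":0.4,"ax":0,"ay":0,"az":0},{"dx":0,"dy":0,"dz":0,"ax":0,"ay":0,"az":0},{"dx":0,"dy":0,"dz":0,"ax":0,"ay":0,"az":0}]'
python3 -m handwheel '[{"dx":0,"dy":0,"dz":0,"ax":0,"ay":0,"az":0},{"dx":0,"dy":0,"dz":0,"ax":0,"ay":0,"az":0},{"dx":0,"dy":0,"dz":0,"ax":0,"ay":0,"az":0},{"dx":0,"dy":0,"dz":0,"ax":0,"ay":0,"az":0},{"dx":0,"dy":0,"dz":0,"ax":0,"ay":0,"az":0}]' -1
python3 -c "
from h import *
togo(.4745,.3605,.178)"
```

```text
clock: 74.55
eef_pos: [0.6091, -0.0656, 0.107]
tool_rot: [-0.001, 1.0, 0.0, 0.0]
ft_force: [0.5, 0.4, 0.3]
grip_width: 0.0855
clock: 75.05
eef_pos: [0.6102, -0.0662, 0.1086]
tool_rot: [-0.001, 1.0, -0.0, 0.002]
ft_force: [-0.0, -0.9, 6.1]
grip_width: 0.0518
pos [ 0.6102 -0.0662  0.1086] shift [ 5.43 17.07 -2.77] turn [-0.    0.03  0.01] t 75.05 w 0.0518 F [-0.  -0.9  6.1]
```

```bash
python3 -m handwheel '[{"dx":0,"dy":0,"dz":-0.5,"ax":0,"ay":0,"az":0},{"dx":0,"dy":0,"dz":-0.9,"ax":0,"ay":0,"az":0},{"dx":0,"dy":0,"dz":-0.9,"ax":0,"ay":0,"az":0},{"dx":0,"dy":0.5,"dz":-0.5,"ax":0,"ay":0,"az":0},{"dx":0.32,"dy":1,"dz":0,"ax":0,"ay":0,"az":0},{"dx":0.33,"dy":1,"dz":0,"ax":0,"ay":0,"az":0},{"dx":0.33,"dy":1,"dz":0,"ax":0,"ay":0,"az":0},{"dx":0.33,"dy":1,"dz":0,"ax":0,"ay":0,"az":0},{"dx":0.33,"dy":1,"dz":0,"ax":0,"ay":0,"az":0},{"dx":0.33,"dy":1,"dz":0,"ax":0,"ay":0,"az":0},{"dx":0.33,"dy":1,"dz":0,"ax":0,"ay":0,"az":0},{"dx":0.33,"dy":1,"dz":0,"ax":0,"ay":0,"az":0}]'
python3 -m handwheel '[{"dx":0.33,"dy":1,"dz":0,"ax":0,"ay":0,"az":0},{"dx":0.33,"dy":1,"dz":0,"ax":0,"ay":0,"az":0},{"dx":0.33,"dy":1,"dz":0,"ax":0,"ay":0,"az":0},{"dx":0.33,"dy":1,"dz":0,"ax":0,"ay":0,"az":0},{"dx":0.33,"dy":1,"dz":0,"ax":0,"ay":0,"az":0},{"dx":0.33,"dy":1,"dz":0,"ax":0,"ay":0,"az":0},{"dx":0.33,"dy":1,"dz":0,"ax":0,"ay":0,"az":0},{"dx":0.33,"dy":1,"dz":0,"ax":0,"ay":0,"az":0},{"dx":0.2,"dy":0.6,"dz":0,"ax":0,"ay":0,"az":0},{"dx":0,"dy":0,"dz":0,"ax":0,"ay":0,"az":0}]'
python3 -c "
from h import *
togo(.4745,.3605,.0836)"
```

```text
clock: 76.25
eef_pos: [0.5415, 0.1481, 0.1766]
tool_rot: [-0.001, 1.0, 0.0, -0.0]
ft_force: [0.2, -0.0, -2.5]
grip_width: 0.0513
clock: 77.25
eef_pos: [0.4699, 0.3634, 0.1764]
tool_rot: [-0.003, 1.0, 0.0, -0.0]
ft_force: [0.8, -0.2, -2.1]
grip_width: 0.0517
pos [0.4699 0.3634 0.1764] shift [-0.18 -0.11  3.71] turn [ 0.   -0.    0.04] t 77.25 w 0.0517 F [ 0.8 -0.2 -2.1]
```

```bash
python3 -m handwheel '[{"dx":-0.14,"dy":-0.08,"dz":0.6,"ax":0,"ay":0,"az":0},{"dx":0,"dy":0,"dz":0.9,"ax":0,"ay":0,"az":0},{"dx":0,"dy":0,"dz":0.9,"ax":0,"ay":0,"az":0},{"dx":0,"dy":0,"dz":0.6,"ax":0,"ay":0,"az":0},{"dx":0,"dy":0,"dz":0.3,"ax":0,"ay":0,"az":0},{"dx":0,"dy":0,"dz":0.12,"ax":0,"ay":0,"az":0},{"dx":0,"dy":0,"dz":0.08,"ax":0,"ay":0,"az":0},{"dx":0,"dy":0,"dz":0.08,"ax":0,"ay":0,"az":0},{"dx":0,"dy":0,"dz":0.06,"ax":0,"ay":0,"az":0},{"dx":0,"dy":0,"dz":0.05,"ax":0,"ay":0,"az":0},{"dx":0,"dy":0,"dz":0.04,"ax":0,"ay":0,"az":0},{"dx":0,"dy":0,"dz":0,"ax":0,"ay":0,"az":0}]'
python3 -m handwheel '[{"dx":0,"dy":0,"dz":0.05,"ax":0,"ay":0,"az":0},{"dx":0,"dy":0,"dz":0,"ax":0,"ay":0,"az":0}]'
python3 -c "
from h import *
togo(.4745,.3605,.0836)"
```

```text
clock: 78.45
eef_pos: [0.4751, 0.3594, 0.0839]
tool_rot: [-0.001, 1.0, 0.0, 0.001]
ft_force: [-0.1, 1.1, -0.9]
grip_width: 0.0513
clock: 78.65
eef_pos: [0.4755, 0.3595, 0.0838]
tool_rot: [-0.001, 1.0, 0.001, 0.001]
ft_force: [-1.5, -1.3, 4.3]
grip_width: 0.0514
pos [0.4755 0.3595 0.0838] shift [0.04 0.04 0.01] turn [0.01 0.02 0.01] t 78.65 w 0.0514 F [-1.5 -1.3  4.3]
```

```bash
python3 -m handwheel '[{"dx":0,"dy":0,"dz":0,"ax":0,"ay":0,"az":0},{"dx":0,"dy":0,"dz":0,"ax":0,"ay":0,"az":0},{"dx":0,"dy":0,"dz":0,"ax":0,"ay":0,"az":0},{"dx":0,"dy":0,"dz":0,"ax":0,"ay":0,"az":0},{"dx":0,"dy":0,"dz":-0.4,"ax":0,"ay":0,"az":0},{"dx":0,"dy":0,"dz":-0.9,"ax":0,"ay":0,"az":0},{"dx":0,"dy":0,"dz":-0.9,"ax":0,"ay":0,"az":0},{"dx":0,"dy":-0.5,"dz":-0.9,"ax":0,"ay":0,"az":0},{"dx":-0.25,"dy":-1,"dz":-0.4,"ax":0,"ay":0,"az":0},{"dx":-0.26,"dy":-1,"dz":0,"ax":0,"ay":0,"az":0},{"dx":-0.26,"dy":-1,"dz":0,"ax":0,"ay":0,"az":0},{"dx":-0.26,"dy":-1,"dz":0,"ax":0,"ay":0,"az":0}]' 1
python3 -m handwheel '[{"dx":-0.26,"dy":-1,"dz":0,"ax":0,"ay":0,"az":0},{"dx":-0.26,"dy":-1,"dz":0,"ax":0,"ay":0,"az":0},{"dx":-0.26,"dy":-1,"dz":0,"ax":0,"ay":0,"az":0},{"dx":-0.26,"dy":-1,"dz":0,"ax":0,"ay":0,"az":0},{"dx":-0.26,"dy":-1,"dz":0,"ax":0,"ay":0,"az":0},{"dx":-0.26,"dy":-1,"dz":0,"ax":0,"ay":0,"az":0},{"dx":-0.26,"dy":-1,"dz":0,"ax":0,"ay":0,"az":0},{"dx":-0.26,"dy":-1,"dz":0,"ax":0,"ay":0,"az":0},{"dx":-0.26,"dy":-1,"dz":0,"ax":0,"ay":0,"az":0},{"dx":-0.26,"dy":-1,"dz":0,"ax":0,"ay":0,"az":0},{"dx":-0.26,"dy":-1,"dz":0,"ax":0,"ay":0,"az":0},{"dx":-0.26,"dy":-1,"dz":0,"ax":0,"ay":0,"az":0}]'
python3 -m handwheel '[{"dx":-0.26,"dy":-1,"dz":0,"ax":0,"ay":0,"az":0},{"dx":-0.26,"dy":-1,"dz":0,"ax":0,"ay":0,"az":0},{"dx":-0.26,"dy":-1,"dz":0,"ax":0,"ay":0,"az":0},{"dx":-0.2,"dy":-1,"dz":0,"ax":0,"ay":0,"az":0},{"dx":-0.2,"dy":-1,"dz":0,"ax":0,"ay":0,"az":0},{"dx":0,"dy":0,"dz":0,"ax":0,"ay":0,"az":0}]'
python3 - <<'E'
from h import *
togo(.612,-.1775,.1085)
T=(.5378,.2964)
c=bot.camera("scene");overlay(c,'y3.png',(390,220,560,370),4.5,glass(.602,.361,.03)+glass(.4745,.3595,.03)+[((T[0],T[1],.03),.04,(255,0,255)),((T[0],T[1],.085),.033,(0,255,255))])
E
```

```text
clock: 79.85
eef_pos: [0.5012, 0.246, 0.1709]
tool_rot: [-0.001, 1.0, 0.0, 0.001]
ft_force: [-0.4, -0.5, -0.0]
grip_width: 0.0854
clock: 81.05
eef_pos: [0.5798, -0.0541, 0.1707]
tool_rot: [-0.001, 1.0, 0.0, 0.001]
ft_force: [0.3, 0.1, 0.1]
grip_width: 0.0854
clock: 81.65
eef_pos: [0.6095, -0.1813, 0.1701]
tool_rot: [0.001, 1.0, -0.0, 0.001]
ft_force: [0.7, -0.2, 0.2]
grip_width: 0.0854
pos [ 0.6095 -0.1813  0.1701] shift [-0.1   0.15  2.46] turn [-0.01  0.01 -0.01] t 81.65 w 0.0854 F [ 0.7 -0.2  0.2]
```

View pics/y3.png

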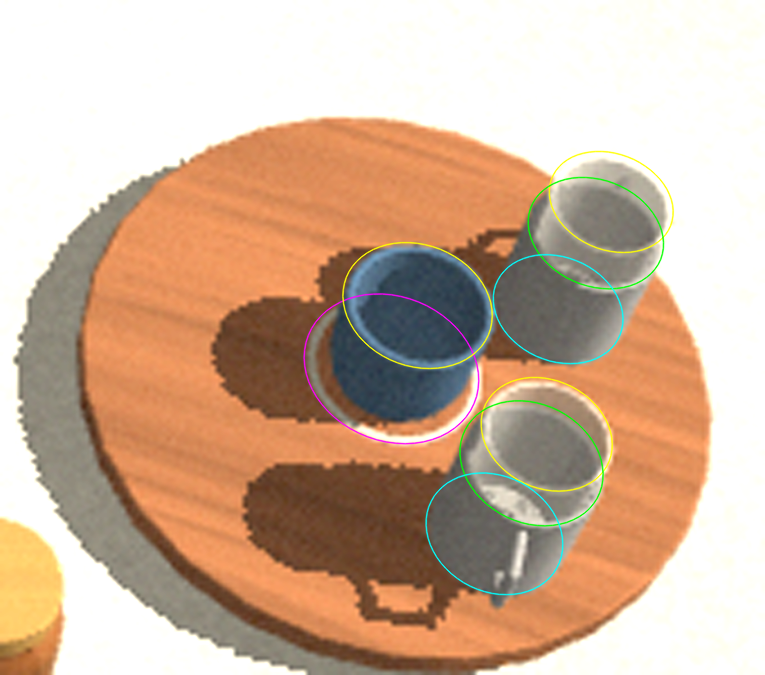

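```bash
python3 -m handwheel '[{"dx":-0.08,"dy":0.12,"dz":0,"ax":0,"ay":0,"az":0},{"dx":0,"dy":0,"dz":0.5,"ax":0,"ay":0,"az":0},{"dx":0,"dy":0,"dz":0.8,"ax":0,"ay":0,"az":0},{"dx":0,"dy":0,"dz":0.8,"ax":0,"ay":0,"az":0},{"dx":0,"dy":0,"dz":0.35,"ax":0,"ay":0,"az":0},{"dx":0,"dy":0,"dz":0,"ax":0,"ay":0,"az":0},{"dx":0,"dy":0,"dz":0,"ax":0,"ay":0,"az":0}]'
python3 -m handwheel '[{"dx":0,"dy":0,"dz":0,"ax":0,"ay":0,"az":0},{"dx":0,"dy":0,"dz":0,"ax":0,"ay":0,"az":0},{"dx":0,"dy":0,"dz":0,"ax":0,"ay":0,"az":0},{"dx":0,"dy":0,"dz":0,"ax":0,"ay":0,"az":0},{"dx":0,"dy":0,"dz":0,"ax":0,"ay":0,"az":0}]' -1
python3 -c "
from h import *
togo(.605,.232,.178)"
```

```text
clock: 82.4
eef_pos: [0.6113, -0.1745, 0.1089]
tool_rot: [-0.001, 1.0, 0.0, 0.0]
ft_force: [-0.1, 0.1, 0.6]
grip_width: 0.0851
clock: 82.9
eef_pos: [0.6123, -0.1756, 0.1104]
tool_rot: [-0.001, 1.0, -0.0, 0.002]
ft_force: [0.4, -0.1, 5.6]
grip_width: 0.0511
pos [ 0.6123 -0.1756  0.1104] shift [ 0.29 16.3  -2.71] turn [-0.01  0.03  0.01] t 82.9 w 0.0511 F [ 0.4 -0.1  5.6]
```

```bash
python3 -m handwheel '[{"dx":0,"dy":0,"dz":-0.5,"ax":0,"ay":0,"az":0},{"dx":0,"dy":0,"dz":-0.9,"ax":0,"ay":0,"az":0},{"dx":0,"dy":0,"dz":-0.9,"ax":0,"ay":0,"az":0},{"dx":0,"dy":0.5,"dz":-0.5,"ax":0,"ay":0,"az":0},{"dx":0.02,"dy":1,"dz":0,"ax":0,"ay":0,"az":0},{"dx":0.02,"dy":1,"dz":0,"ax":0,"ay":0,"az":0},{"dx":0.02,"dy":1,"dz":0,"ax":0,"ay":0,"az":0},{"dx":0.02,"dy":1,"dz":0,"ax":0,"ay":0,"az":0},{"dx":0.02,"dy":1,"dz":0,"ax":0,"ay":0,"az":0},{"dx":0.02,"dy":1,"dz":0,"ax":0,"ay":0,"az":0},{"dx":0.02,"dy":1,"dz":0,"ax":0,"ay":0,"az":0},{"dx":0.02,"dy":1,"dz":0,"ax":0,"ay":0,"az":0}]'
python3 -m handwheel '[{"dx":0.02,"dy":1,"dz":0,"ax":0,"ay":0,"az":0},{"dx":0.02,"dy":1,"dz":0,"ax":0,"ay":0,"az":0},{"dx":0.02,"dy":1,"dz":0,"ax":0,"ay":0,"az":0},{"dx":0,"dy":1,"dz":0,"ax":0,"ay":0,"az":0},{"dx":0,"dy":1,"dz":0,"ax":0,"ay":0,"az":0},{"dx":0,"dy":1,"dz":0,"ax":0,"ay":0,"az":0},{"dx":0,"dy":1,"dz":0,"ax":0,"ay":0,"az":0},{"dx":0,"dy":0.6,"dz":0,"ax":0,"ay":0,"az":0},{"dx":0,"dy":0.2,"dz":0,"ax":0,"ay":0,"az":0},{"dx":0,"dy":0,"dz":0,"ax":0,"ay":0,"az":0}]'
python3 -c "
from h import *
togo(.605,.232,.0854)"
```

```text
clock: 84.1
eef_pos: [0.6057, 0.0395, 0.1782]
tool_rot: [-0.001, 1.0, 0.0, -0.0]
ft_force: [0.6, 0.3, -2.8]
grip_width: 0.0508
clock: 85.1
eef_pos: [0.6044, 0.2329, 0.1783]
tool_rot: [-0.001, 1.0, -0.0, -0.0]
ft_force: [0.2, -0.3, -1.6]
grip_width: 0.051
pos [0.6044 0.2329 0.1783] shift [-0.03 -0.04  3.72] turn [-0.   -0.    0.02] t 85.1 w 0.051 F [ 0.2 -0.3 -1.6]
```

```bash
python3 -m handwheel '[{"dx":0,"dy":-0.03,"dz":0.6,"ax":0,"ay":0,"az":0},{"dx":0,"dy":0,"dz":0.9,"ax":0,"ay":0,"az":0},{"dx":0,"dy":0,"dz":0.9,"ax":0,"ay":0,"az":0},{"dx":0,"dy":0,"dz":0.6,"ax":0,"ay":0,"az":0},{"dx":0,"dy":0,"dz":0.3,"ax":0,"ay":0,"az":0},{"dx":0,"dy":0,"dz":0.12,"ax":0,"ay":0,"az":0},{"dx":0,"dy":0,"dz":0.08,"ax":0,"ay":0,"az":0},{"dx":0,"dy":0,"dz":0.08,"ax":0,"ay":0,"az":0},{"dx":0,"dy":0,"dz":0.06,"ax":0,"ay":0,"az":0},{"dx":0,"dy":0,"dz":0.05,"ax":0,"ay":0,"az":0},{"dx":0,"dy":0,"dz":0.04,"ax":0,"ay":0,"az":0},{"dx":0,"dy":0,"dz":0,"ax":0,"ay":0,"az":0}]'
python3 -m handwheel '[{"dx":0,"dy":0,"dz":0.05,"ax":0,"ay":0,"az":0},{"dx":0,"dy":0,"dz":0,"ax":0,"ay":0,"az":0}]'
python3 -c "
from h import *
togo(.605,.232,.0854)"
```

```text
clock: 86.3
eef_pos: [0.6052, 0.2319, 0.0859]
tool_rot: [-0.001, 1.0, 0.0, 0.001]
ft_force: [0.6, -1.2, -0.4]
grip_width: 0.0511
clock: 86.5
eef_pos: [0.6057, 0.2319, 0.0858]
tool_rot: [-0.001, 1.0, 0.0, 0.002]
ft_force: [-1.9, -1.7, 5.5]
grip_width: 0.051
pos [0.6057 0.2319 0.0858] shift [0.03 0.   0.02] turn [0.01 0.02 0.01] t 86.5 w 0.051 F [-1.9 -1.7  5.5]
```

```bash
python3 -m handwheel '[{"dx":0,"dy":0,"dz":0,"ax":0,"ay":0,"az":0},{"dx":0,"dy":0,"dz":0,"ax":0,"ay":0,"az":0},{"dx":0,"dy":0,"dz":0,"ax":0,"ay":0,"az":0},{"dx":0,"dy":0,"dz":0,"ax":0,"ay":0,"az":0},{"dx":0,"dy":0,"dz":-0.4,"ax":0,"ay":0,"az":0},{"dx":0,"dy":0,"dz":-0.9,"ax":0,"ay":0,"az":0},{"dx":0,"dy":0,"dz":-0.9,"ax":0,"ay":0,"az":0},{"dx":0,"dy":-0.5,"dz":-0.9,"ax":0,"ay":0,"az":0},{"dx":0,"dy":-1,"dz":-0.4,"ax":0,"ay":0,"az":0},{"dx":0,"dy":-1,"dz":0,"ax":0,"ay":0,"az":0},{"dx":0,"dy":-1,"dz":0,"ax":0,"ay":0,"az":0},{"dx":0,"dy":-1,"dz":0,"ax":0,"ay":0,"az":0}]' 1
python3 -m handwheel '[{"dx":-0.03,"dy":-1,"dz":0,"ax":0,"ay":0,"az":0},{"dx":-0.03,"dy":-1,"dz":0,"ax":0,"ay":0,"az":0},{"dx":-0.03,"dy":-1,"dz":0,"ax":0,"ay":0,"az":0},{"dx":-0.03,"dy":-1,"dz":0,"ax":0,"ay":0,"az":0},{"dx":-0.03,"dy":-1,"dz":0,"ax":0,"ay":0,"az":0},{"dx":-0.03,"dy":-1,"dz":0,"ax":0,"ay":0,"az":0},{"dx":-0.03,"dy":-1,"dz":0,"ax":0,"ay":0,"az":0},{"dx":-0.03,"dy":-1,"dz":0,"ax":0,"ay":0,"az":0},{"dx":-0.03,"dy":-1,"dz":0,"ax":0,"ay":0,"az":0},{"dx":-0.03,"dy":-1,"dz":0,"ax":0,"ay":0,"az":0},{"dx":-0.03,"dy":-1,"dz":0,"ax":0,"ay":0,"az":0},{"dx":-0.03,"dy":-1,"dz":0,"ax":0,"ay":0,"az":0}]'
python3 -m handwheel '[{"dx":-0.03,"dy":-1,"dz":0,"ax":0,"ay":0,"az":0},{"dx":-0.03,"dy":-1,"dz":0,"ax":0,"ay":0,"az":0},{"dx":0,"dy":-1,"dz":0,"ax":0,"ay":0,"az":0},{"dx":0,"dy":-1,"dz":0,"ax":0,"ay":0,"az":0},{"dx":0,"dy":-0.3,"dz":0,"ax":0,"ay":0,"az":0},{"dx":0,"dy":0,"dz":0,"ax":0,"ay":0,"az":0}]'
python3 - <<'E'
from h import *
togo(.6164,-.2884,.1085)
E
```

```text
clock: 87.7
eef_pos: [0.6053, 0.1184, 0.1727]
tool_rot: [-0.001, 1.0, 0.0, 0.001]
ft_force: [-0.1, -0.2, -0.1]
grip_width: 0.0852
clock: 88.9
eef_pos: [0.6147, -0.1818, 0.1724]
tool_rot: [-0.001, 1.0, 0.0, 0.001]
ft_force: [0.6, 0.6, -0.3]
grip_width: 0.0855
clock: 89.5
eef_pos: [0.6161, -0.2892, 0.1716]
tool_rot: [0.0, 1.0, 0.0, 0.0]
ft_force: [0.4, 0.6, -0.1]
grip_width: 0.0852
pos [ 0.6161 -0.2892  0.1716] shift [-0.01  0.03  2.53] turn [ 0.    0.01 -0.  ] t 89.5 w 0.0852 F [ 0.4  0.6 -0.1]
```

```bash
python3 -m handwheel '[{"dx":0,"dy":0.03,"dz":0.5,"ax":0,"ay":0,"az":0},{"dx":0,"dy":0,"dz":0.8,"ax":0,"ay":0,"az":0},{"dx":0,"dy":0,"dz":0.8,"ax":0,"ay":0,"az":0},{"dx":0,"dy":0,"dz":0.4,"ax":0,"ay":0,"az":0},{"dx":0,"dy":0,"dz":0,"ax":0,"ay":0,"az":0},{"dx":0,"dy":0,"dz":0,"ax":0,"ay":0,"az":0}]'
python3 -m handwheel '[{"dx":0,"dy":0,"dz":0,"ax":0,"ay":0,"az":0},{"dx":0,"dy":0,"dz":0,"ax":0,"ay":0,"az":0},{"dx":0,"dy":0,"dz":0,"ax":0,"ay":0,"az":0},{"dx":0,"dy":0,"dz":0,"ax":0,"ay":0,"az":0},{"dx":0,"dy":0,"dz":0,"ax":0,"ay":0,"az":0}]' -1
python3 - <<'E'
from h import *
togo(.4765,.2335,.178)
T=(.5378,.2964)
c=bot.camera("scene");overlay(c,'y4.png',(390,220,560,370),4.5,glass(.602,.361,.03)+glass(.4745,.3595,.03)+glass(.604,.232,.03)+[((T[0],T[1],.03),.04,(255,0,255)),((T[0],T[1],.085),.033,(0,255,255))])
E
```

```text
clock: 90.1
eef_pos: [0.6168, -0.2868, 0.1097]
tool_rot: [-0.001, 1.0, 0.0, 0.001]
ft_force: [-0.7, -0.7, 0.9]
grip_width: 0.0854
clock: 90.6
eef_pos: [0.6173, -0.2881, 0.1111]
tool_rot: [-0.001, 1.0, -0.001, 0.002]
ft_force: [0.1, 0.4, 5.5]
grip_width: 0.0517
pos [ 0.6173 -0.2881  0.1111] shift [ 5.63 20.87 -2.68] turn [-0.01  0.03  0.01] t 90.6 w 0.0517 F [0.1 0.4 5.5]
```

View pics/y4.png

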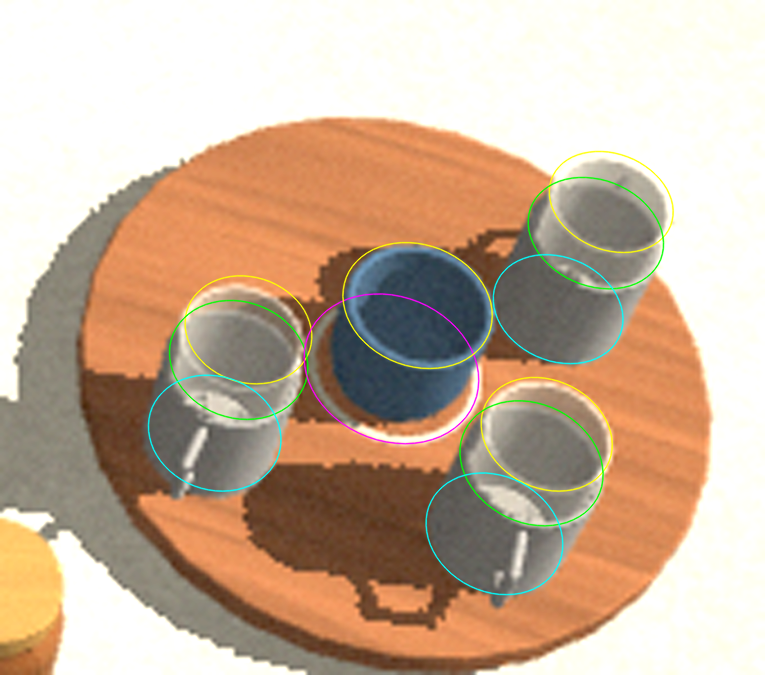

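```bash
python3 -m handwheel '[{"dx":0,"dy":0,"dz":-0.5,"ax":0,"ay":0,"az":0},{"dx":0,"dy":0,"dz":-0.9,"ax":0,"ay":0,"az":0},{"dx":0,"dy":0,"dz":-0.9,"ax":0,"ay":0,"az":0},{"dx":0.1,"dy":0.5,"dz":-0.5,"ax":0,"ay":0,"az":0},{"dx":0.3,"dy":1,"dz":0,"ax":0,"ay":0,"az":0},{"dx":0.3,"dy":1,"dz":0,"ax":0,"ay":0,"az":0},{"dx":0.3,"dy":1,"dz":0,"ax":0,"ay":0,"az":0},{"dx":0.3,"dy":1,"dz":0,"ax":0,"ay":0,"az":0},{"dx":0.3,"dy":1,"dz":0,"ax":0,"ay":0,"az":0},{"dx":0.3,"dy":1,"dz":0,"ax":0,"ay":0,"az":0},{"dx":0.3,"dy":1,"dz":0,"ax":0,"ay":0,"az":0},{"dx":0.3,"dy":1,"dz":0,"ax":0,"ay":0,"az":0}]'
python3 -m handwheel '[{"dx":0.3,"dy":1,"dz":0,"ax":0,"ay":0,"az":0},{"dx":0.3,"dy":1,"dz":0,"ax":0,"ay":0,"az":0},{"dx":0.3,"dy":1,"dz":0,"ax":0,"ay":0,"az":0},{"dx":0.3,"dy":1,"dz":0,"ax":0,"ay":0,"az":0},{"dx":0.3,"dy":1,"dz":0,"ax":0,"ay":0,"az":0},{"dx":0.3,"dy":1,"dz":0,"ax":0,"ay":0,"az":0},{"dx":0.3,"dy":1,"dz":0,"ax":0,"ay":0,"az":0},{"dx":0.3,"dy":1,"dz":0,"ax":0,"ay":0,"az":0},{"dx":0.3,"dy":1,"dz":0,"ax":0,"ay":0,"az":0},{"dx":0.2,"dy":1,"dz":0,"ax":0,"ay":0,"az":0},{"dx":0.1,"dy":1,"dz":0,"ax":0,"ay":0,"az":0},{"dx":0,"dy":0.8,"dz":0,"ax":0,"ay":0,"az":0}]'
python3 -m handwheel '[{"dx":0,"dy":0.3,"dz":0,"ax":0,"ay":0,"az":0},{"dx":0,"dy":0,"dz":0,"ax":0,"ay":0,"az":0}]'
python3 -c "
from h import *
togo(.4765,.2335,.0861)"
```

```text
clock: 91.85
eef_pos: [0.5521, -0.0732, 0.1789]
tool_rot: [-0.001, 1.0, 0.0, -0.0]
ft_force: [-0.2, 0.1, -1.9]
grip_width: 0.0514
clock: 93.05
eef_pos: [0.4761, 0.2214, 0.179]
tool_rot: [-0.002, 1.0, 0.0, -0.0]
ft_force: [-0.2, -0.8, -1.8]
grip_width: 0.0514
clock: 93.25
eef_pos: [0.477, 0.228, 0.1788]
tool_rot: [-0.002, 1.0, -0.0, -0.0]
ft_force: [-0.5, -0.3, -1.6]
grip_width: 0.0517
pos [0.477  0.228  0.1788] shift [0.02 0.22 3.71] turn [-0.   -0.    0.03] t 93.25 w 0.0517 F [-0.5 -0.3 -1.6]
```

```bash
python3 -m handwheel '[{"dx":0.06,"dy":0.21,"dz":0.6,"ax":0,"ay":0,"az":0},{"dx":0,"dy":0,"dz":0.9,"ax":0,"ay":0,"az":0},{"dx":0,"dy":0,"dz":0.9,"ax":0,"ay":0,"az":0},{"dx":0,"dy":0,"dz":0.6,"ax":0,"ay":0,"az":0},{"dx":0,"dy":0,"dz":0.3,"ax":0,"ay":0,"az":0},{"dx":0,"dy":0,"dz":0.12,"ax":0,"ay":0,"az":0},{"dx":0,"dy":0,"dz":0.08,"ax":0,"ay":0,"az":0},{"dx":0,"dy":0,"dz":0.08,"ax":0,"ay":0,"az":0},{"dx":0,"dy":0,"dz":0.06,"ax":0,"ay":0,"az":0},{"dx":0,"dy":0,"dz":0.05,"ax":0,"ay":0,"az":0},{"dx":0,"dy":0,"dz":0.04,"ax":0,"ay":0,"az":0},{"dx":0,"dy":0,"dz":0,"ax":0,"ay":0,"az":0}]'
python3 -m handwheel '[{"dx":0,"dy":0,"dz":0.05,"ax":0,"ay":0,"az":0},{"dx":0,"dy":0,"dz":0,"ax":0,"ay":0,"az":0}]'
python3 -c "
from h import *
togo(.4765,.2335,.0861)"
```

```text
clock: 94.45
eef_pos: [0.4767, 0.2326, 0.0862]
tool_rot: [-0.001, 1.0, 0.0, 0.001]
ft_force: [0.2, -0.6, 0.1]
grip_width: 0.0512
clock: 94.65
eef_pos: [0.4771, 0.2326, 0.0861]
tool_rot: [-0.001, 1.0, 0.0, 0.001]
ft_force: [-1.6, -1.4, 8.2]
grip_width: 0.0515
pos [0.4771 0.2326 0.0861] shift [0.02 0.03 0.  ] turn [0.01 0.02 0.01] t 94.65 w 0.0515 F [-1.6 -1.4  8.2]
```

Release, retreat up and away, then check everything.

```bash
python3 -m handwheel '[{"dx":0,"dy":0,"dz":0,"ax":0,"ay":0,"az":0},{"dx":0,"dy":0,"dz":0,"ax":0,"ay":0,"az":0},{"dx":0,"dy":0,"dz":0,"ax":0,"ay":0,"az":0},{"dx":0,"dy":0,"dz":0,"ax":0,"ay":0,"az":0},{"dx":0,"dy":0,"dz":-0.4,"ax":0,"ay":0,"az":0},{"dx":0,"dy":0,"dz":-0.9,"ax":0,"ay":0,"az":0},{"dx":0,"dy":0,"dz":-0.9,"ax":0,"ay":0,"az":0},{"dx":0,"dy":0,"dz":-0.9,"ax":0,"ay":0,"az":0},{"dx":0,"dy":0,"dz":-0.9,"ax":0,"ay":0,"az":0},{"dx":0.4,"dy":-0.9,"dz":0,"ax":0,"ay":0,"az":0},{"dx":0.4,"dy":-0.9,"dz":0,"ax":0,"ay":0,"az":0},{"dx":0.4,"dy":-0.9,"dz":0,"ax":0,"ay":0,"az":0}]' 1
python3 -m handwheel '[{"dx":0.4,"dy":-0.9,"dz":0,"ax":0,"ay":0,"az":0},{"dx":0.4,"dy":-0.9,"dz":0,"ax":0,"ay":0,"az":0},{"dx":0.4,"dy":-0.9,"dz":0,"ax":0,"ay":0,"az":0},{"dx":0.4,"dy":-0.9,"dz":0,"ax":0,"ay":0,"az":0},{"dx":0.4,"dy":-0.9,"dz":0,"ax":0,"ay":0,"az":0},{"dx":0.4,"dy":-0.9,"dz":0,"ax":0,"ay":0,"az":0},{"dx":0,"dy":0,"dz":0,"ax":0,"ay":0,"az":0},{"dx":0,"dy":0,"dz":0,"ax":0,"ay":0,"az":0},{"dx":0,"dy":0,"dz":0,"ax":0,"ay":0,"az":0}]'
python3 - <<'E'
from hand import *
togo(.4,0,.2)
T=(.5378,.2964)
cs=glass(.602,.361,.03)+glass(.4745,.3595,.03)+glass(.604,.232,.03)+glass(.476,.2326,.03)+[((T[0],T[1],.03),.145,(255,0,255)),((T[0],T[1],.085),.033,(0,255,255)),((T[0],T[1],.03),.118,(0,0,255))]
s=bot.camera("scene");overlay(s,'z1.png',(390,220,560,370),4.5,cs)
save(s,'z3.png');save(s,'x7.png',(310,205,350,240),16);meas(cv2.imread("pics/x7.png")[150:450,100:470],16)
c=bot.camera("top");overlay(c,'z2.png',(90,180,240,320),5,cs)
for n in("caddy","kettle"):
  for cam in(c,s): print(n,[r["rect"] for r in bot.trace(n,cam)[:1]])
E
```

```text
clock: 95.85
eef_pos: [0.4463, 0.1645, 0.1854]
tool_rot: [-0.001, 1.0, 0.0, 0.001]
ft_force: [0.6, -0.7, 0.4]
grip_width: 0.0854
clock: 96.75
eef_pos: [0.3873, 0.0303, 0.1849]
tool_rot: [-0.001, 1.0, 0.0, 0.001]
ft_force: [0.3, 1.0, -0.3]
grip_width: 0.0854
pos [0.3873 0.0303 0.1849] shift [-0.51 -1.21 -0.6 ] turn [0.01 0.01 0.01] t 96.75 w 0.0854 F [ 0.3  1.  -0.3]
 hub [10.94 14.75] rmax 1.06 ang 0.082 n 1756
caddy [[212.9, 167.3, 33.0, 33.6]]
caddy [[385.2, 356.2, 33.9, 46.9]]
kettle [[503.6, 288.0, 85.8, 67.0]]
kettle [[159.9, 143.4, 70.8, 88.4]]
```

View pics/z1.png

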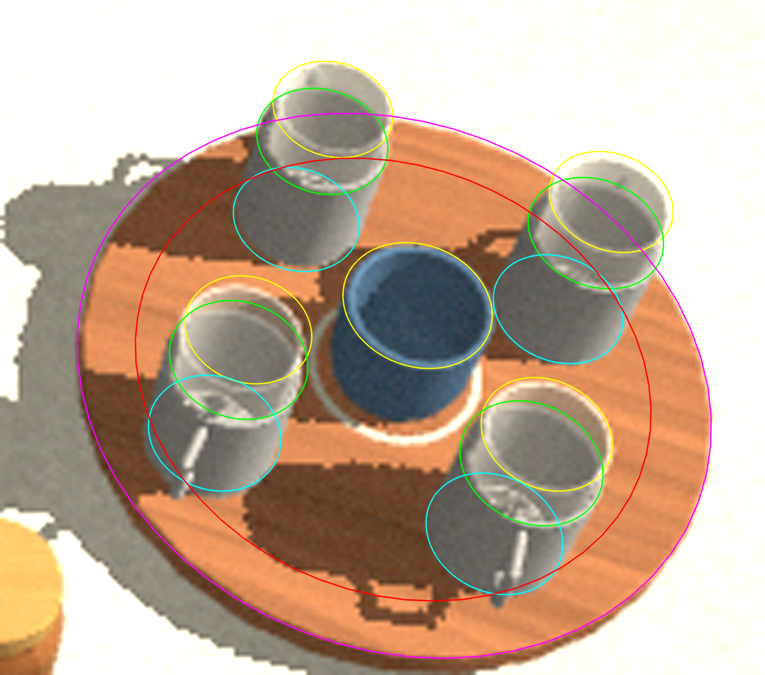

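View pics/z2.png

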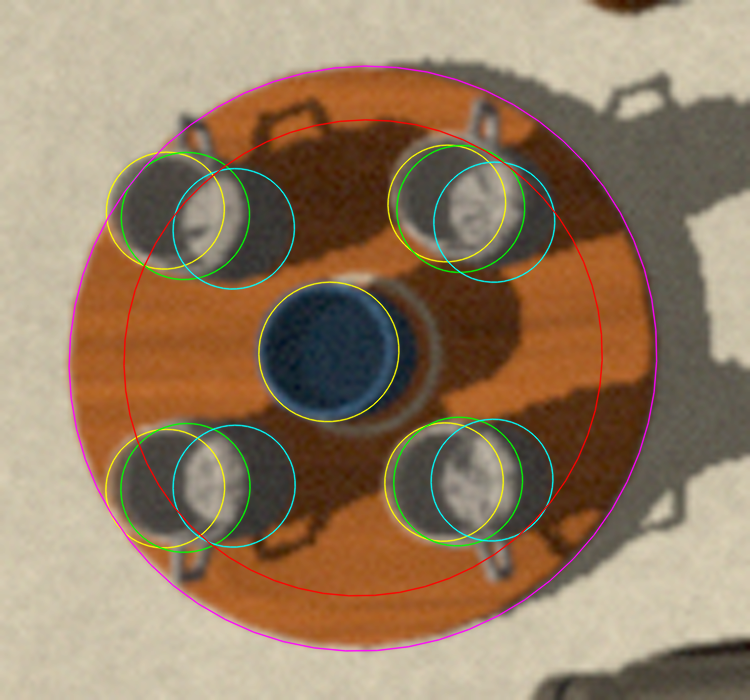

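View pics/z3.png

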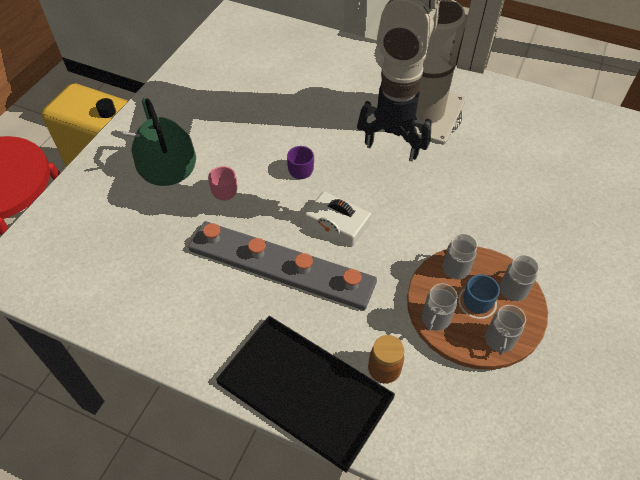

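```bash
python3 -c "
from workcell import bot
print(bot.job_done())"
```

```text
the job is handed in; nothing more can be done
None
```

The job is handed in at about 97 s of the 210 s, and no verdict was reported.

**What I did**
- There were four glasses, and I stood each on its own post of the warmer.
- I rolled the thumbwheel up four clicks and left it there for about 17 s in all, in two stretches. The first reading was a little past the dot, so I nudged it back about 2.5 mm and held a further 5.5 s or so. Then I rolled it back to off.
- While the wheel was first on, I moved the blue sugar bowl to the middle of the turntable. It had already been knocked a few centimetres aside by then. The pink and purple bowls were left alone.
- I then put the four glasses back on the turntable around the bowl.

**What the last checks showed**
- **Glasses:** all four upright and wholly on the disc, with their axes roughly 90 mm from its middle in both camera views.
- **Bowl:** upright inside the white circle, matching the middle to within a few millimetres.
- **Wheel:** the hand is on the red dot. My reading of it was 0.082 rad, against 0.077 rad for the untouched start position.
- **Kettle and jar:** within a few pixels of where they started.
- **Gripper:** open and clear of everything.

**What disagreed**
- **Hand reading:** it reads about 0.08 rad high. The first stop on click four read 1.70, so about 1.63 true. After the nudge it read 1.62, so about 1.54 true. Both are inside 1.46 to 1.74 rad.
- **Fingertip height:** the fingertips stood about 40 mm higher than the described tool frame implied. The glasses were therefore gripped near their rims, and I found the wheel by touch.

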